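# Build the medium filter tower on its stand

### The arm

A 6-joint arm with a two-finger parallel gripper is mounted at the origin on the work surface. World frame = base frame: x ahead of the robot, y to its left, z up, the work surface at z = 0. Lengths are in mm, angles in rad, forces in N, time in s.
With the tool pointing down it reaches from about 250 to 850 mm from the base axis. Payload 12.5 kg.
Tool frame: the origin (TCP) lies midway between the tips of the shut fingers; the grasp point (between the pads) lies 19 mm behind it; z points along the fingers, x is the direction in which the jaws open and shut, and the axes are right-handed (so a half turn about z gives the same grasp; the last joint's range is limited). The gripper opens to 93 mm and grips with 3 to 60 N. Pads are 15 mm wide; open, the fingers measure 128 mm over their backs; the gripper's body (75 mm by 188 mm) begins 65 mm behind the grasp point.
Start: joints at [-1.233, 0.351, 1.652, -0, 1.139, -0.085], TCP at [225.69, -501.546, 183.933] pointing down, gripper open.
Joint ranges: [-2.75, 2.75], [-0.79, 2.1], [0.01, 2.65], [-1.57, 4.71], [0.07, 3.14], [-2.87, 2.87]. Speed limits (rad/s): [2.22, 2.22, 2.79, 3.14, 3.14, 3.14].

### API

Orientations are given as [roll, pitch, yaw] about the fixed x, y, z axes, in that order (R = Rz(yaw) Ry(pitch) Rx(roll)).
In Python, from rig import ctrl, viewer, sign_off, finder gives the robot as it stands.
- The arm moves only by the tool jog_arm, never from a script. Its argument "deltas" is a list of rows, each an object with "hand": the gripper command: -1 is fully open, 1 is shut, values between are in proportion; "slide": the shift along the tool's x, y, z in m, a list of three; "twist": the turn about the tool's z in degrees. In form: [{"hand": hand, "slide": [x, y, z], "twist": twist}, ...]. A call has 1 to 10 rows; each row is the pose to reach, as a shift and turn from the pose commanded when the call began, along the tool's axes at that moment; what a row does not reach only later rows make up. A row lasts 1/8 s, in which the tool goes at most 62.5 mm and 10.7 degrees, less where a joint would pass 70% of its speed; a pose out of reach is approached as far as the arm can. A call with a gripper value outside its range is refused whole. The fingers move at their own pace and stop on an object; "squeeze" is the grip in N (left out, the last holds). Time passes only in rows, so rows that repeat a pose let the fingers close. It gives the time, the measured TCP pose, the force and the opening at its end, in the units of the state.
- ctrl.get_state(): the state, without advancing time (a new reading comes with each control period).
- viewer.capture(name): name is "scene" or "top" or "wrist"; returns a dict with "img" (420x560x3 uint8, red, green, blue), "z_map" (420x560 float32, mm along the optical axis (not along the pixel's ray), 0 where there is no reading), "vfov" (degrees; the focal length in pixels is half the picture's height over the tangent of half this angle, whatever the lens; pixels are square), "cx", "cy" (the principal point, pixels), "world_to_cam" (4x4, takes a point from world to camera coordinates). Camera axes: x right, y down, z forward; pixel columns grow to the right and rows downward; lengths in mm; the calibration is good to about 2 mm. The wrist camera is an equidistant fisheye: a pixel r from the principal point sees the ray r / f radians off the axis. A picture is of the moment at which its call begins.
- sign_off(): hands the job in, once; it reports no verdict.
Trained networks look in a picture, given as the dict that the camera call returned (one of the last four; its "shot" number tells which), for a name from the list of things; names that differ only in an ending like _2 or _b are one class to them, and where a whole thing is asked for, a point or a joint stands for the part that bears it (a point fixed in the world has none). Each returns a list of dicts, best first, with "conf" (0 to 1); they miss things now and then, are a little off and sometimes report something else, mostly with a low value. They report only what shows in the picture. A call takes as long as a camera call.
- finder.boxes_of(label, picture): "rect" ([centre column, centre row, width, height] in pixels, round what is visible of it).
- finder.mark_of(label, picture): "centre" ([column, row] in pixels: a listed point, or the origin of a listed thing).
The state is a dict: "clock": time; "q": joint angles; "joint_vel": joint speeds; "joint_torque": joint torques, N m; "ee_pos": TCP position; "tcp_rot": TCP orientation; "force": force on the tool from outside, world axes, zero at the start; "torque": the same for the moment, N m; "grip_width": finger opening in mm.
Only numpy, scipy, OpenCV 4.12 (cv2) and the standard library are available. Lean on these libraries where they do the work, as an engineer would, in place of code of your own. Each camera call takes 0.05 s, during which the arm holds its last target.

### The job

Please set up the filter tower for the dissolution medium. Set the outlet base down in the bay of the stand, then secure it: swing the retaining bar across and drop its slot over the second bolt so that the bar lies flat. Then stack every filter stage that is out on the bench onto the base, in any order, turning each one clockwise about a quarter turn until it is locked home with its ears in line with the base's, and close the tower with the inlet head in the same way, without knocking over any of the glassware and bottles around.

Things in the scene. Friction and masses are not known exactly. Their poses are not given: they have to be found in the camera images.
- base: Steel outlet base of the tower, 0.8 kg: square foot 84x84x10 mm with two ears along its own +-x (to 16 mm height), round column 62 mm wide from there to the rim at 55 mm. Origin: centre of its underside, z up. Starts upright on the bench beside the stand, turned at random. Underside of the first locked stage: 40 mm above this origin.
- base_socket (a point): Middle of the base's rim, the mouth of its bayonet socket; x as the base's. Two inward lips leave two entry gaps (each 76 deg wide), centred 75 deg counter-clockwise, seen from above, of +x and -x. The mating lugs drop through the gaps (within some 20 deg) till the flange rests on the rim, then turn 75 deg clockwise to a hard stop: locked, ears in line (x axes parallel, either way round). Some 2 mm play.
- stage_a: Filter stage, bare aluminium, round, 63 mm tall, 0.16 kg; two to four (all alike) are present, upright on the bench. Origin: centre of its underside, z up. From below: spigot 43 mm wide, 15 mm long, with two lugs along own +-x (12 mm wide, to 27 mm from the axis); flange 66 mm wide with two ears over the lugs, to 39.5 mm from the axis (15-21 mm); straight round body 62 mm wide to the rim (21-63 mm), gripped from any side.
- stage_a_socket (a point): Middle of this stage's rim, 63 mm above its underside: a bayonet socket just like the base's, placed the same way to this stage's own +-x (so all ears line up when locked). Each locked stage adds 48 mm to the tower.
- stage_b: Another filter stage, exactly like stage_a, or absent. Origin: centre of its underside, z up, lugs and ears along own +-x.
- stage_c: Another filter stage, exactly like stage_a, or absent. Origin: centre of its underside, z up, lugs and ears along own +-x.
- stage_d: Another filter stage, exactly like stage_a, or absent. Origin: centre of its underside, z up, lugs and ears along own +-x.
- head: Inlet head that closes the tower, bare aluminium, 0.18 kg: spigot, lugs, eared flange and round body (62 mm wide, 21-55 mm up) like a stage's, but with a closed top and a hose tail 14 mm wide up to 69 mm. Origin: centre of its underside, z up, lugs and ears along own +-x. Starts upright on the bench among the stages.
- bar: Retaining bar: flat steel, 188x32x8 mm, 0.28 kg, loose on the headed pivot bolt through an 18 mm hole (it swings, and its free end lifts 30 mm, but it does not come off). Origin: middle of the hole at the underside; +x along the bar to its slotted end, z up. Starts flat on the deck, swung open towards the robot by 35 to 85 deg; closes clockwise seen from above, across the front of the base.
- bar_knob (a point): The bar's upright round black knob, 18 mm in diameter, from 8 to 42 mm above the bar's underside, 112 mm from the middle of the hole; this point is on its axis, 30 mm above the underside.
- bar_slot (a point): Middle of the closed slot at the bar's free end (29 mm along the bar, 14 mm across), at the underside, 144 mm from the middle of the hole.
- pivot_bolt (a point): Foot, at deck level, of the headed bolt on which the bar turns (10 mm shank; head 24 mm in diameter, underside 18 mm and top 26 mm above the deck).
- catch_bolt (a point): Foot, at deck level, of the second bolt: headless, 10 mm in diameter, 15 mm high with a tapered end, 144 mm from the pivot bolt. The bar's free end must be lifted over it.
- bay (a point): Middle of the stand's three-sided bay at deck level (walls 14 mm high on three sides, 88 mm apart; open on the bar's side): the base's foot belongs here, square to the walls, any way round, 2 mm play. The stand is a fixed grey plate 330x210 mm, 10 mm thick; this point's x axis points into the bay, away from the bar, to its back wall 44 mm off.
- jar: Bystander: a short closed amber jar, 60 mm in diameter and 65 mm tall, among the stages. Origin: centre of its underside, z up.
- beaker: Bystander: an empty glass beaker, 72 mm in diameter and 95 mm tall, beyond the stand on the left. Origin: centre of its underside, z up.
- wash_bottle: Bystander: a white bottle, 64 mm in diameter and 170 mm tall, beyond the stand on the right. Origin: centre of its underside, z up.

How it is judged:
By the outcome, as a careful person would: the job done as asked, in the order asked, and still so for the second after the job is handed in, with the robot touching nothing.
Of stage_a, stage_b, stage_c, stage_d only 2 to 4 are there at a start; the rules pass over those that are not, and their reading is None.
At some moment in a run one of stage_a, stage_b, stage_c, stage_d, head may be knocked a few centimetres aside while the robot is not near it.
It also fails if it takes over 210 s, if anything falls off the work surface, if the arm or the gripper's body presses on something with over 40 N, if the wrist force passes 120 N, or if a joint passes its speed limit or range.

## Working session

There is one attempt and no reset: what is moved stays moved. The work goes in short steps, Python scripts to look and compute and a tool call to move; the robot and the scene stay as the last step left them, time stands still between calls to the robot, and variables do not carry over. Pictures are saved under pics/ and viewed, and the job is handed in when it is done.

Besides the shell and the picture viewer there is one more tool, called as name(argument=value, ...) on one line, values as JSON. jog_arm: Moves the arm, as the interface text tells. Its arguments: {"type":"object","properties":{"deltas":{"type":"array"},"squeeze":{"type":"number"}},"required":["deltas"]}

```bash
ls; mkdir -p pics; cat > h.py <<'E'
import numpy as np, cv2
from rig import ctrl, viewer, sign_off, finder
def cap(n,save=None):
    p=viewer.capture(n)
    if save: cv2.imwrite(f'pics/{save}.png',p['img'][:,:,::-1])
    return p
def ray(p,u,v,wrist=False):
    f=210/np.tan(np.radians(p['vfov']/2)); x=(np.array(u,float)-p['cx'])/f; y=(np.array(v,float)-p['cy'])/f
    if wrist:
        r=np.hypot(x,y); s=np.where(r>1e-9,np.sin(r)/np.maximum(r,1e-9),1); return np.stack([x*s,y*s,np.cos(r)],-1)
    return np.stack([x,y,np.ones_like(x)],-1)
def at_z(p,u,v,z,wrist=False):
    M=np.array(p['world_to_cam']); R=M[:3,:3]; c=-R.T@M[:3,3]; d=ray(p,u,v,wrist)@R
    return c+d*((z-c[2])/d[...,2])[...,None] if d.ndim>1 else c+d*((z-c[2])/d[2])
def cloud(p,wrist=False):
    v,u=np.mgrid[:420,:560]; d=ray(p,u,v,wrist); z=p['z_map']; 
    P=d*(z/np.where(np.abs(d[...,2])>1e-6,d[...,2],1))[...,None]
    M=np.array(p['world_to_cam']); R=M[:3,:3]; W=(P-M[:3,3])@R
    W[z<=0]=np.nan
    return W
E
python3 - <<'E'
from h import *
for n in ['scene','top','wrist']:
    p=cap(n,n+'0'); print(n,p['vfov'],p['cx'],p['cy'],np.round(np.array(p['world_to_cam']),2).tolist())
    for l in ['base','stage_a','head','bar','bar_knob','bar_slot','pivot_bolt','catch_bolt','bay','jar','beaker','wash_bottle','base_socket','stage_a_socket']:
        print(l,[(np.round(m['centre']).tolist(),round(m['conf'],2)) for m in finder.mark_of(l,p)][:6])
print(ctrl.get_state())
E
```

```text
pics
scene 44.129057382061 278.0856842479193 205.12142176632432 [[0.42, 0.91, 0.01, -221.8], [0.74, -0.34, -0.58, -372.35], [-0.52, 0.25, -0.82, 1583.81], [0.0, 0.0, 0.0, 1.0]]
base [([109.0, 263.0], 0.79), ([169.0, 256.0], 0.74)]
stage_a [([412.0, 154.0], 0.63), ([377.0, 178.0], 0.6)]
head [([167.0, 254.0], 0.73)]
bar [([264.0, 221.0], 0.58)]
bar_knob [([272.0, 178.0], 0.69)]
bar_slot [([274.0, 176.0], 0.58)]
pivot_bolt [([266.0, 218.0], 0.71)]
catch_bolt [([320.0, 204.0], 0.55)]
bay [([300.0, 232.0], 0.62)]
jar [([445.0, 191.0], 0.7)]
beaker [([400.0, 238.0], 0.68)]
wash_bottle [([217.0, 321.0], 0.91)]
base_socket [([101.0, 249.0], 0.89), ([444.0, 191.0], 0.71), ([397.0, 237.0], 0.28)]
stage_a_socket []
top 55.31858887933911 277.86164158041646 195.8688312979382 [[0.03, -1.0, 0.04, -39.26], [-0.99, -0.03, -0.13, 555.75], [0.13, -0.04, -0.99, 975.9], [0.0, 0.0, 0.0, 1.0]]
base [([364.0, 134.0], 0.72), ([429.0, 224.0], 0.6)]
stage_a [([97.0, 218.0], 0.91), ([151.0, 205.0], 0.63)]
head [([378.0, 209.0], 0.94)]
bar [([288.0, 209.0], 0.67), ([379.0, 210.0], 0.3)]
bar_knob [([262.0, 239.0
[... 616 characters left out ...]
e []
base_socket []
stage_a_socket []
{'clock': 2.25, 'q': array([-1.23257562e+00,  3.50706890e-01,  1.65180568e+00, -2.30642089e-05,
        1.13914281e+00, -8.46020821e-02]), 'joint_vel': array([ 0.00143036, -0.00052518, -0.00012673,  0.00156631, -0.00044011,
       -0.00187367]), 'joint_torque': array([-3.71131464e-04, -4.97242856e+01, -2.85486549e+01,  6.98871631e-02,
        2.20190204e-02, -1.66368135e-06]), 'ee_pos': array([ 225.69063035, -501.52633304,  183.9266217 ]), 'tcp_rot': array([ 3.14157708e+00,  6.42659108e-05, -1.14796388e+00]), 'force': array([-0.40219462,  0.20751706, -0.42219538]), 'torque': array([-0.00175041, -0.00459698,  0.03233609]), 'grip_width': 92.88428416999052}
```

View pics/top0.png

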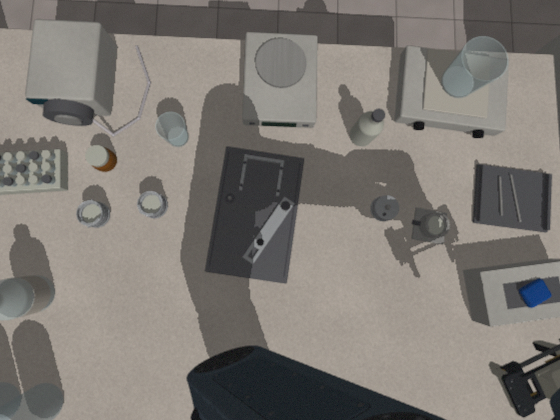

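View pics/scene0.png

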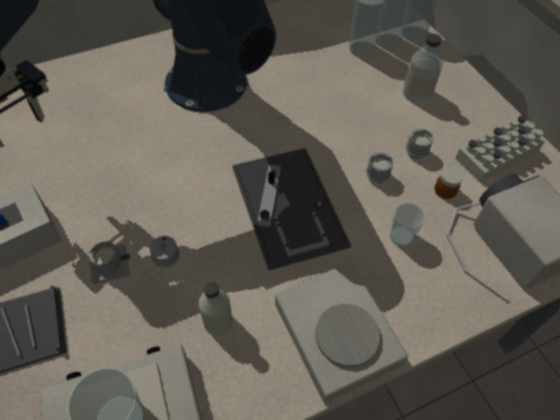

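View pics/wrist0.png

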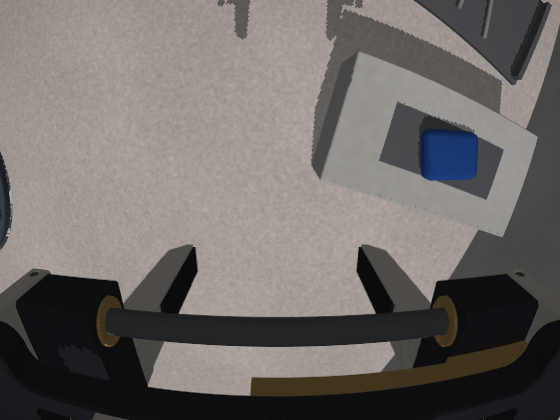

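```bash
cat >> h.py <<'E'
def blob(W,c,r,z0,z1):
    m=(np.hypot(W[...,0]-c[0],W[...,1]-c[1])<r)&(W[...,2]>z0)&(W[...,2]<z1)
    return W[m]
def crop(p,c,s,name,k=5):
    u,v=int(c[0]),int(c[1]); im=p['img'][max(0,v-s):v+s,max(0,u-s):u+s,::-1]
    im=cv2.convertScaleAbs(im,alpha=1.6,beta=10)
    cv2.imwrite(f'pics/{name}.png',cv2.resize(im,None,fx=k,fy=k,interpolation=cv2.INTER_CUBIC))
E
python3 - <<'E'
from h import *
p=cap('top'); W=cloud(p)
s=cap('scene'); S=cloud(s)
z=W[...,2]; 
for n,(u,v) in dict(stA=(151,204),stB=(92,212),head=(384,207),base=(432,225),jar=(100,157),bk=(172,128),wb=(370,122),bottleL=(15,298),deck=(250,190),bench=(200,300)).items():
    print(n,np.round(W[v,u],1))
for (u,v) in [(380,167),(420,143),(163,250),(105,258)]: print(np.round(S[v,u],1))
crop(p,(410,215),50,'c1',8);crop(p,(255,205),65,'c2',6);crop(p,(125,180),70,'c3',5)
crop(s,(135,258),50,'c4',6)
E
```

```text
stA [524.6 291.   47.3]
stB [500.1 431.7  48.1]
head [ 535.5 -288.6   53.4]
base [ 495.2 -416.4   38.7]
jar [634.5 418.   63.6]
bk [732.9 262.1   4.4]
wb [ 728.9 -232.7  130.4]
bottleL [303.9 535.6 145.3]
deck [573.1  49.8  12.4]
bench [291.1 164.9   2.3]
[532.4 288.6  43.8]
[508.6 426.8  49.5]
[ 546.5 -298.1   55.3]
[ 505.2 -423.9   44.1]
```

```bash
cd pics; python3 -c "
import cv2,numpy as np
a=[cv2.resize(cv2.imread(f'c{i}.png'),(400,300 if 0 else 400)) for i in (1,2,3,4)]
cv2.imwrite('m1.png',cv2.resize(np.vstack([np.hstack(a[:2]),np.hstack(a[2:])]),(600,600)))"
```

```text
(no output)
```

View pics/m1.png

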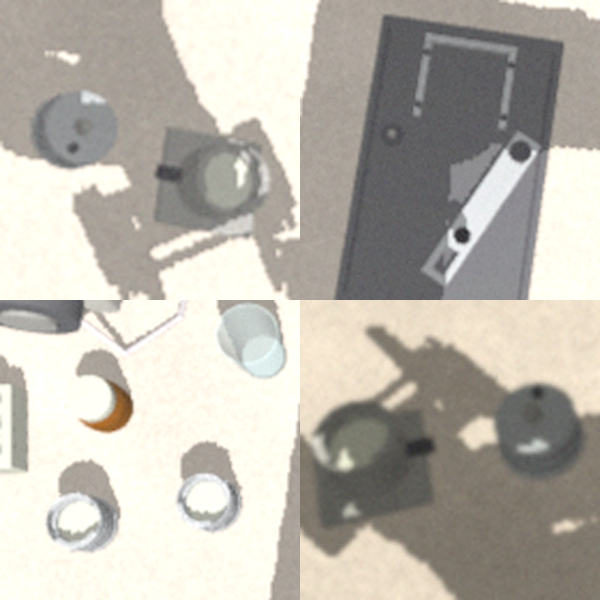

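View pics/c1.png

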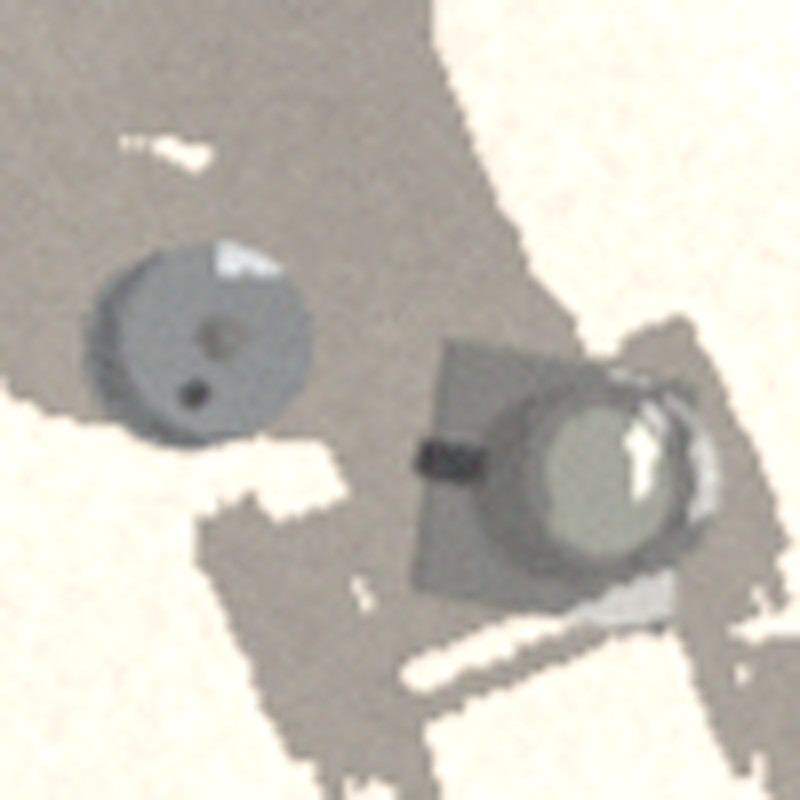

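```bash
cat >> h.py <<'E'
def Rt(st):
    from scipy.spatial.transform import Rotation as R
    return R.from_euler('xyz',st['tcp_rot']).as_matrix()
def goto(x,y,z,yawdeg):
    st=ctrl.get_state(); R=Rt(st); d=R.T@(np.array([x,y,z])-st['ee_pos'])/1000
    t=-(yawdeg-np.degrees(st['tcp_rot'][2])); t=(t+180)%360-180
    print('slide',np.round(d,4).tolist(),'twist',round(t,2),'rows>=',int(np.ceil(max(np.linalg.norm(d)*1000/62.5,abs(t)/10.7))))
def info():
    st=ctrl.get_state(); print('t',st['clock'],'pos',np.round(st['ee_pos'],1),'rpy',np.round(np.degrees(st['tcp_rot']),2),'F',np.round(st['force'],1),'T',np.round(st['torque'],2),'w',round(st['grip_width'],1),'q',np.round(st['q'],2))
E
python3 - <<'E'
from h import *
p=cap('wrist'); M=np.array(p['world_to_cam']); c=-M[:3,:3].T@M[:3,3]; st=ctrl.get_state(); R=Rt(st)
print('cam in tool',R.T@(c-st['ee_pos']), 'axis in tool', R.T@M[2,:3],'camx',R.T@M[0,:3])
t=cap('top'); s=cap('scene'); W=cloud(t);S=cloud(s)
for A,n in((W,'top'),(S,'scene')):
  for nm,c in dict(base=(498,-420),head=(540,-293),stA=(528,290),stB=(504,430),jar=(634,418)).items():
    B=blob(A,c,60,8,75); print(n,nm,len(B), np.percentile(B[:,2],[5,50,90,99]).round(1), B[B[:,2]>20][:,:2].min(0).round(), B[B[:,2]>20][:,:2].max(0).round())
f=210/np.tan(np.radians(t['vfov']/2))
for l,z in [('pivot_bolt',10),('catch_bolt',10),('bay',10),('bar_knob',40),('bar_slot',10)]:
    for P,n in((t,'top'),(s,'scene')):
        for m in finder.mark_of(l,P)[:2]: print(l,n,round(m['conf'],2),at_z(P,m['centre'][0],m['centre'][1],z).round(1))
E
```

```text
cam in tool [  -1.66223697  -80.76764936 -200.65956692] axis in tool [3.32720792e-04 2.91720957e-01 9.56503410e-01] camx [ 9.99999886e-01 -4.25615960e-04 -2.18043822e-04]
top base 912 [ 8.6 37.  53.5 56.2] [ 467. -454.] [ 528. -371.]
top head 593 [20.2 53.4 56.7 68. ] [ 505. -326.] [ 568. -262.]
top stA 659 [20.9 48.4 62.8 65.7] [494. 260.] [556. 322.]
top stB 745 [20.7 48.6 62.9 65.5] [465. 401.] [531. 465.]
top jar 614 [16.9 62.9 66.5 68.6] [610. 399.] [668. 455.]
scene base 1252 [ 9.  36.1 54.1 58.1] [ 468. -459.] [ 531. -374.]
scene head 752 [20.7 54.  58.7 70.4] [ 508. -328.] [ 572. -263.]
scene stA 655 [19.8 48.6 62.4 66.5] [498. 257.] [563. 323.]
scene stB 617 [19.9 48.2 62.3 66.8] [469. 398.] [536. 466.]
scene jar 635 [14.5 54.6 66.3 69.5] [616. 397.] [675. 454.]
pivot_bolt top 0.76 [533.9 -36.3  10. ]
pivot_bolt scene 0.84 [539.4 -48.1  10. ]
catch_bolt top 0.88 [557.4  97.9  10. ]
catch_bolt scene 0.77 [554.8 101.6  10. ]
bay top 0.72 [605.8  29.2  10. ]
bay scene 0.89 [613.6  25.7  10. ]
bay scene 0.34 [642.9 418.5  10. ]
bar_knob top 0.83 [444.1  12.2  40. ]
bar_knob top 0.27 [631.6 412.5  40. ]
bar_knob scene 0.59 [450.   18.6  40. ]
bar_slot top 0.67 [411.4  35.4  10. ]
bar_slot scene 0.73 [426.6  34.6  10. ]
bar_slot scene 0.41 [512.7 416.   10. ]
```

```bash
python3 -c "
from h import *
goto(498,-420,200,-8)"
```

```text
slide [0.0374, -0.2818, -0.0161] twist -57.78 rows>= 6
```

jog_arm(deltas=[{"hand": -1,"slide": [0.0374,-0.2818,-0.0161],"twist": -57.8},{"hand": -1,"slide": [0.0374,-0.2818,-0.0161],"twist": -57.8},{"hand": -1,"slide": [0.0374,-0.2818,-0.0161],"twist": -57.8},{"hand": -1,"slide": [0.0374,-0.2818,-0.0161],"twist": -57.8},{"hand": -1,"slide": [0.0374,-0.2818,-0.0161],"twist": -57.8},{"hand": -1,"slide": [0.0374,-0.2818,-0.0161],"twist": -57.8},{"hand": -1,"slide": [0.0374,-0.2818,-0.0161],"twist": -57.8},{"hand": -1,"slide": [0.0374,-0.2818,-0.0161],"twist": -57.8}])

```text
clock: 4.0
ee_pos: [497.7, -420.2, 200.0]
tcp_rot: [-3.142, 0.0, -0.141]
force: [-0.7, 0.1, -0.6]
grip_width: 92.6
```

```bash
python3 - <<'E'
from h import *
info()
p=cap('wrist','w1'); W=cloud(p,True)
for l in('base','base_socket','head'):
  for m in finder.mark_of(l,p)[:2]: 
    z={'base':0,'base_socket':55,'head':0}[l]; print(l,m,at_z(p,*m['centre'],z,True).round(1))
np.save('w1.npy',W)
E
```

```text
t 4.0 pos [ 497.7 -420.2  200. ] rpy [-180.     0.    -8.1] F [-0.7  0.1 -0.6] T [-0.07 -0.09 -0.02] w 92.6 q [-0.77  0.52  1.35  0.    1.27 -0.63]
base {'centre': [274.8, 179.8], 'conf': 0.78} [ 493.6 -423.     0. ]
base_socket {'centre': [277.1, 191.6], 'conf': 0.58} [ 496.1 -424.8   55. ]
head {'centre': [296.8, 78.6], 'conf': 0.58} [ 537.7 -301.7    0. ]
```

View pics/w1.png

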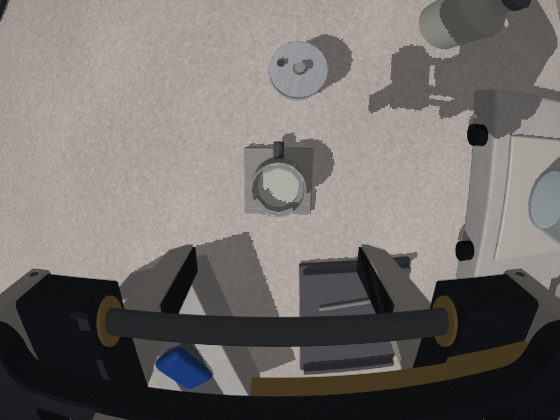

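```bash
cat >> h.py <<'E'
from scipy.optimize import least_squares
def circ(P,r=None):
    if r is None:
        g=lambda a:np.hypot(P[:,0]-a[0],P[:,1]-a[1])-a[2]; x0=[*P[:,:2].mean(0),30]
    else:
        g=lambda a:np.hypot(P[:,0]-a[0],P[:,1]-a[1])-r; x0=P[:,:2].mean(0)
    s=least_squares(g,x0,loss='soft_l1',f_scale=1); return s.x
E
python3 - <<'E'
from h import *
W=np.load('w1.npy')
B=blob(W,(496,-422),65,5,14); 
print(len(B),cv2.minAreaRect(B[:,:2].astype(np.float32)))
C=blob(W,(496,-422),45,51,60); print(len(C),C[:,:2].min(0),C[:,:2].max(0),cv2.minEnclosingCircle(C[:,:2].astype(np.float32)),circ(C))
F=blob(W,(496,-422),50,-5,2); print('bench z',np.nanmedian(W[(abs(W[...,0]-450)<30)&(abs(W[...,1]+350)<30)][:,2]))
D=blob(W,(496,-422),45,12,18);print(D[:,:2].mean(0))
H=blob(W,(540,-296),45,50,58); print('head',len(H),cv2.minEnclosingCircle(H[:,:2].astype(np.float32)),H[:,:2].mean(0))
E
```

```text
1787 ((497.99713134765625, -419.67462158203125), (92.50106811523438, 84.16785430908203), 80.6008529663086)
773 [ 466.58353116 -453.92910581] [ 527.74797176 -392.13395503] ((498.1729736328125, -423.0361328125), 33.52931213378906) [ 497.21147159 -422.86304896   28.28589808]
bench z 333.08767926459575
[ 501.26557744 -393.99588297]
head 2413 ((537.088134765625, -295.78717041015625), 31.30010223388672) [ 537.05584218 -296.63049409]
```

```bash
cat >> h.py <<'E'
def rectify(p,c,half,z,wrist,mmpp=0.25,yaw=0):
    n=int(2*half/mmpp); a=np.radians(yaw)
    j,i=np.meshgrid(np.arange(n),np.arange(n)); lx=(i-n/2)*-mmpp; ly=(j-n/2)*-mmpp  # up=+x, left=+y in local frame
    X=c[0]+np.cos(a)*lx-np.sin(a)*ly; Y=c[1]+np.sin(a)*lx+np.cos(a)*ly
    P=np.stack([X,Y,np.full_like(X,z),np.ones_like(X)],-1)@np.array(p['world_to_cam']).T
    f=210/np.tan(np.radians(p['vfov']/2)); x,y,zz=P[...,0],P[...,1],P[...,2]
    if wrist:
        r=np.hypot(x,y); th=np.arctan2(r,zz); s=th/np.maximum(r,1e-9); u,v=x*s,y*s
    else: u,v=x/zz,y/zz
    return cv2.remap(p['img'][:,:,::-1].copy(),(u*f+p['cx']).astype(np.float32),(v*f+p['cy']).astype(np.float32),cv2.INTER_CUBIC)
E
python3 - <<'E'
from h import *
p=cap('wrist')
im=rectify(p,(497.5,-423),75,10,True,0.25,-8.5)
for k in range(0,600,60): cv2.line(im,(k,0),(k,599),(0,255,255) if k==300 else (90,90,90),1); cv2.line(im,(0,k),(599,k),(0,255,255) if k==300 else (90,90,90),1)
cv2.imwrite('pics/r1.png',im)
E
```

```text
(no output)
```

View pics/r1.png

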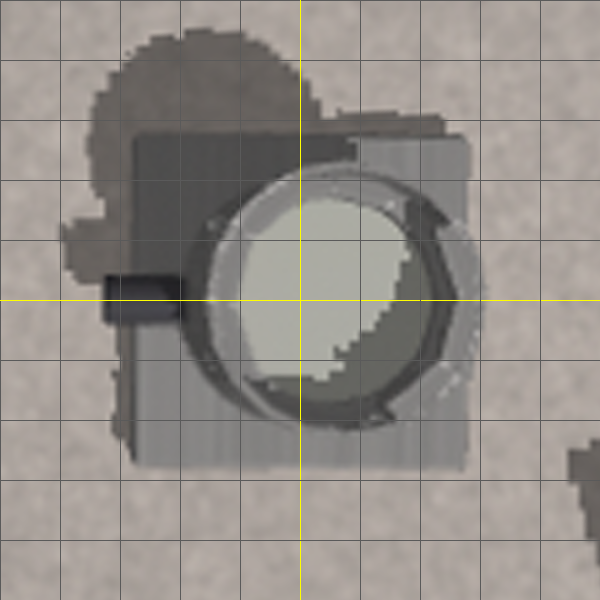

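```bash
python3 -c "
from h import *
goto(497.4,-423.4,25,-8.5)"
```

```text
slide [0.0001, 0.0032, 0.1751] twist 0.47 rows>= 3
```

jog_arm(deltas=[{"hand": -1,"slide": [0,0.0032,0.06],"twist": 0.5},{"hand": -1,"slide": [0,0.0032,0.11],"twist": 0.5},{"hand": -1,"slide": [0,0.0032,0.15],"twist": 0.5},{"hand": -1,"slide": [0,0.0032,0.175],"twist": 0.5},{"hand": -1,"slide": [0,0.0032,0.175],"twist": 0.5},{"hand": 1,"slide": [0,0.0032,0.175],"twist": 0.5},{"hand": 1,"slide": [0,0.0032,0.175],"twist": 0.5},{"hand": 1,"slide": [0,0.0032,0.175],"twist": 0.5},{"hand": 1,"slide": [0,0.0032,0.175],"twist": 0.5},{"hand": 1,"slide": [0,0.0032,0.175],"twist": 0.5}], squeeze=50)

```text
clock: 5.5
ee_pos: [497.6, -423.2, 25.2]
tcp_rot: [3.141, -0.0, -0.148]
force: [0.6, -0.4, 0.2]
grip_width: 47.5
```

```bash
python3 -c "
from h import *
info();cap('wrist','w2');info()"
```

```text
t 5.5 pos [ 497.6 -423.2   25.2] rpy [ 1.7999e+02 -1.0000e-02 -8.4800e+00] F [ 0.6 -0.4  0.2] T [-0.02 -0.05  0.02] w 47.5 q [-0.78  0.72  1.48 -0.    0.95 -0.63]
t 5.55 pos [ 497.6 -423.2   25.1] rpy [-180.      0.     -8.47] F [ 0.1 -0.1  0.7] T [-0.03 -0.05  0.05] w 43.4 q [-0.78  0.72  1.48 -0.    0.95 -0.63]
```

View pics/w2.png

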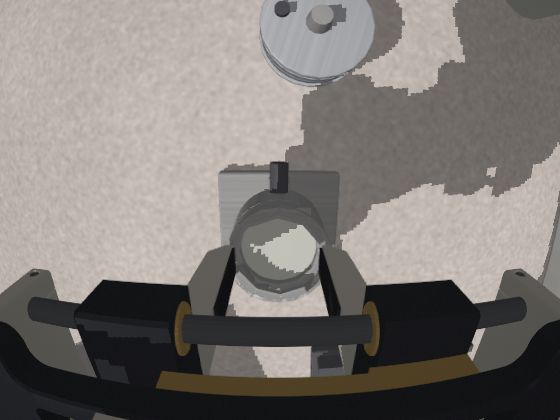

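```bash
python3 -c "
from h import *
t=cap('top');crop(t,(430,225),50,'c5',6);s=cap('scene');crop(s,(110,258),50,'c6',6)
W=cloud(t)
info()
import cv2
a=[cv2.imread(f'pics/c{i}.png') for i in (5,6)]; a=[cv2.resize(x,(400,400)) for x in a]
cv2.imwrite('pics/m2.png',np.hstack(a))"
```

```text
t 5.65 pos [ 497.6 -423.2   25. ] rpy [-180.      0.     -8.47] F [ 0.1 -0.4  0.2] T [ 0.   -0.04  0.02] w 35.5 q [-0.78  0.72  1.48 -0.    0.95 -0.63]
```

View pics/m2.png

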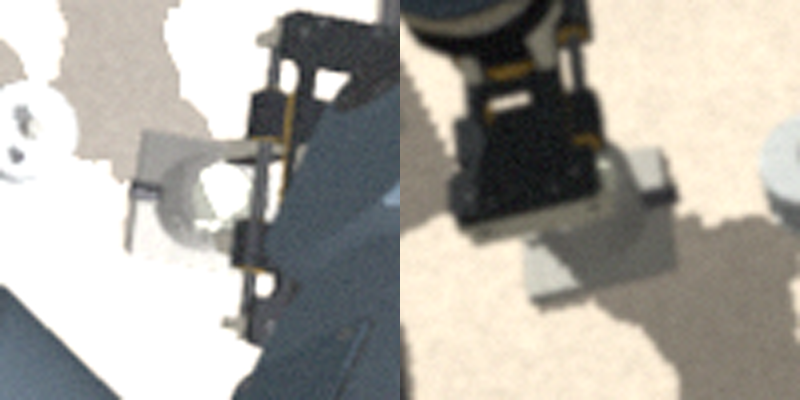

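jog_arm(deltas=[{"hand": -1,"slide": [0,0,0],"twist": 0},{"hand": -1,"slide": [0,0,0],"twist": 0},{"hand": -1,"slide": [0,0,0],"twist": 0},{"hand": -1,"slide": [0,0,0],"twist": 0},{"hand": -1,"slide": [0,0,0],"twist": 0},{"hand": -1,"slide": [0,0,0],"twist": 0},{"hand": -1,"slide": [0,0,0],"twist": 0},{"hand": -1,"slide": [0,0,0],"twist": 0}])

```text
clock: 6.65
ee_pos: [497.6, -423.2, 25.0]
tcp_rot: [3.142, -0.0, -0.148]
force: [0.4, -0.2, -0.9]
grip_width: 92.9
```

```bash
python3 - <<'E'
from h import *
info()
p=cap('wrist','w3'); im=rectify(p,(497.5,-423),75,10,True,0.25,-8.5)
for k in range(0,600,60): cv2.line(im,(k,0),(k,599),(0,255,255) if k==300 else (90,90,90),1); cv2.line(im,(0,k),(599,k),(0,255,255) if k==300 else (90,90,90),1)
t=cap('top'); im2=rectify(t,(497.5,-423),75,10,False,0.25,-8.5)
cv2.imwrite('pics/r2.png',cv2.resize(np.hstack([im,im2]),(800,400)))
W=cloud(t); B=blob(W,(497,-410),75,50,60); print(len(B),B[:,:2].min(0),B[:,:2].max(0))
E
```

```text
t 6.65 pos [ 497.6 -423.2   25. ] rpy [180.    -0.    -8.47] F [ 0.4 -0.2 -0.9] T [-0.02 -0.04  0.01] w 92.9 q [-0.78  0.72  1.48 -0.    0.95 -0.63]
127 [ 466.80581816 -453.34828299] [ 546.80790515 -391.30932636]
```

View pics/r2.png

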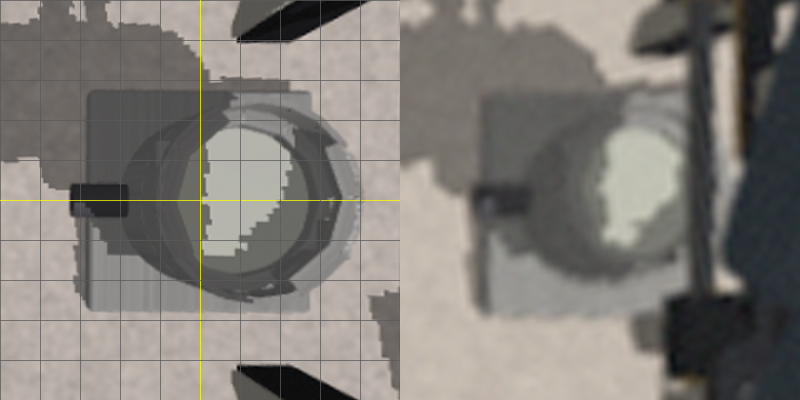

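View pics/w3.png

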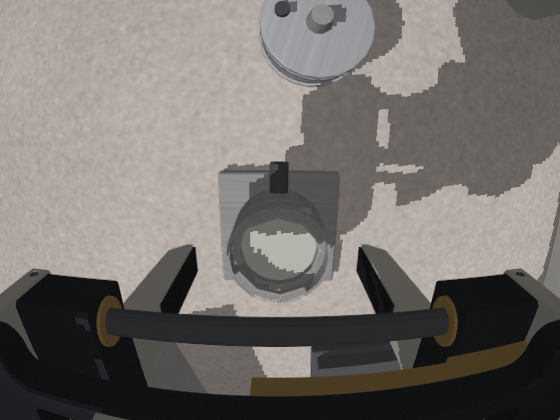

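```bash
python3 - <<'E'
from h import *
p=cap('wrist'); W=cloud(p,True); st=ctrl.get_state(); R=Rt(st)
for (u,v) in [(190,255),(185,275),(180,300),(364,255),(370,280),(375,300),(192,250),(280,200),(280,290),(235,240),(225,230),(280,175)]:
    print((u,v),'tool',((W[v,u]-st['ee_pos'])@R).round(1),'world',W[v,u].round(1))
E
```

```text
(190, 255) tool [-48.3  -8.5 -45.6] world [ 451.1 -407.7   70.7]
(185, 275) tool [-48.4  -3.2 -58.5] world [ 450.2 -412.9   83.5]
(180, 300) tool [-48.3   3.4 -72. ] world [ 449.3 -419.4   97.1]
(364, 255) tool [ 45.5  -8.5 -45.7] world [ 543.9 -421.5   70.8]
(370, 280) tool [ 45.1  -2.6 -62.7] world [ 542.6 -427.3   87.8]
(375, 300) tool [ 44.4   0.6 -76.3] world [ 541.4 -430.3  101.4]
(192, 250) tool [-48.9  -8.3 -38.6] world [ 450.4 -407.8   63.6]
(280, 200) tool [  0.4 -30.7 -15.5] world [ 502.5 -392.9   40.5]
(280, 290) tool [  0.6  28.8 -19.1] world [ 494.  -451.7   44.1]
(235, 240) tool [-26.8  -6.7 -19.6] world [ 472.1 -412.6   44.6]
(225, 230) tool [-38.5   0.3  15.5] world [ 459.4 -417.8    9.5]
(280, 175) tool [  0.6 -42.5   1. ] world [ 504.4 -381.3   24. ]
```

```bash
python3 - <<'E'
from h import *
p=cap('wrist'); W=cloud(p,True); st=ctrl.get_state(); R=Rt(st)
T=(W-st['ee_pos'])@R
m=(abs(T[...,0])>40)&(abs(T[...,0])<70)&(abs(T[...,1])<20)&(T[...,2]<-5)
print(m.sum(),np.percentile(T[m][:,2],[1,10,50,90,99,100]),T[m][:,1].min(),T[m][:,1].max())
m=(abs(T[...,0])<60)&(abs(T[...,1])<50)
h,e=np.histogram(T[m][:,2],bins=np.arange(-120,40,10));print(list(zip(e[:-1],h)))
s=cap('scene','s2'); crop(s,(100,250),60,'c7',6)
t=cap('top','t2')
E
```

```text
12114 [-162.11958951 -161.08501878 -100.39793961  -54.35722984  -37.36452079
  -33.61389937] -19.999108458941812 10.610015555932263
[(np.int64(-120), np.int64(781)), (np.int64(-110), np.int64(368)), (np.int64(-100), np.int64(989)), (np.int64(-90), np.int64(1065)), (np.int64(-80), np.int64(1015)), (np.int64(-70), np.int64(868)), (np.int64(-60), np.int64(726)), (np.int64(-50), np.int64(621)), (np.int64(-40), np.int64(1169)), (np.int64(-30), np.int64(2510)), (np.int64(-20), np.int64(5155)), (np.int64(-10), np.int64(307)), (np.int64(0), np.int64(810)), (np.int64(10), np.int64(4451)), (np.int64(20), np.int64(6775))]
```

View pics/c7.png

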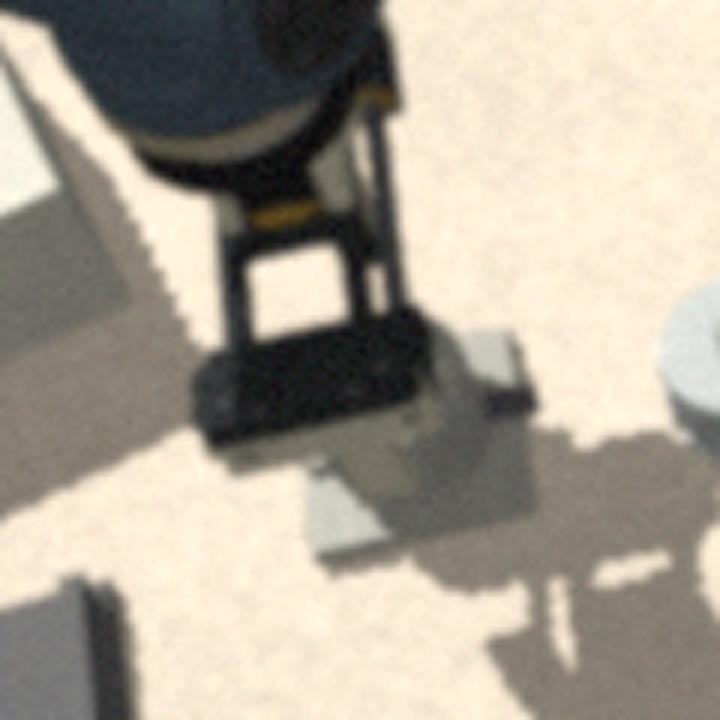

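jog_arm(deltas=[{"hand": -1,"slide": [0,0,0.005],"twist": 0},{"hand": -1,"slide": [0,0,0.01],"twist": 0},{"hand": -1,"slide": [0,0,0.015],"twist": 0},{"hand": -1,"slide": [0,0,0.018],"twist": 0},{"hand": -1,"slide": [0,0,0.018],"twist": 0}])

```text
clock: 7.58
ee_pos: [497.5, -423.1, 6.7]
tcp_rot: [-3.141, 0.0, -0.148]
force: [0.0, 0.5, -0.3]
grip_width: 93.0
```

```bash
python3 - <<'E'
from h import *
info()
p=cap('wrist','w4'); W=cloud(p,True); st=ctrl.get_state(); R=Rt(st)
T=(W-st['ee_pos'])@R
m=(abs(T[...,0])>40)&(abs(T[...,0])<70)&(abs(T[...,1])<20)&(T[...,2]<-5)
print(m.sum(),np.percentile(T[m][:,2],[99,100]))
s=cap('scene','s2'); crop(s,(100,250),60,'c7',6)
E
```

```text
t 7.575 pos [ 497.5 -423.1    6.7] rpy [-1.7998e+02  2.0000e-02 -8.4800e+00] F [ 0.   0.5 -0.3] T [-0.01 -0.05  0.01] w 93.0 q [-0.78  0.74  1.48 -0.    0.92 -0.63]
12076 [-37.10142632 -33.64905471]
```

View pics/w4.png

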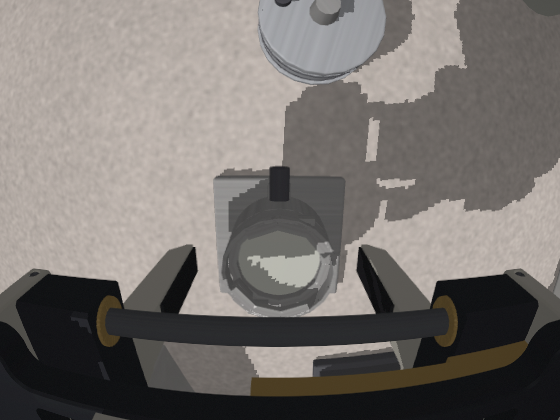

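View pics/c7.png

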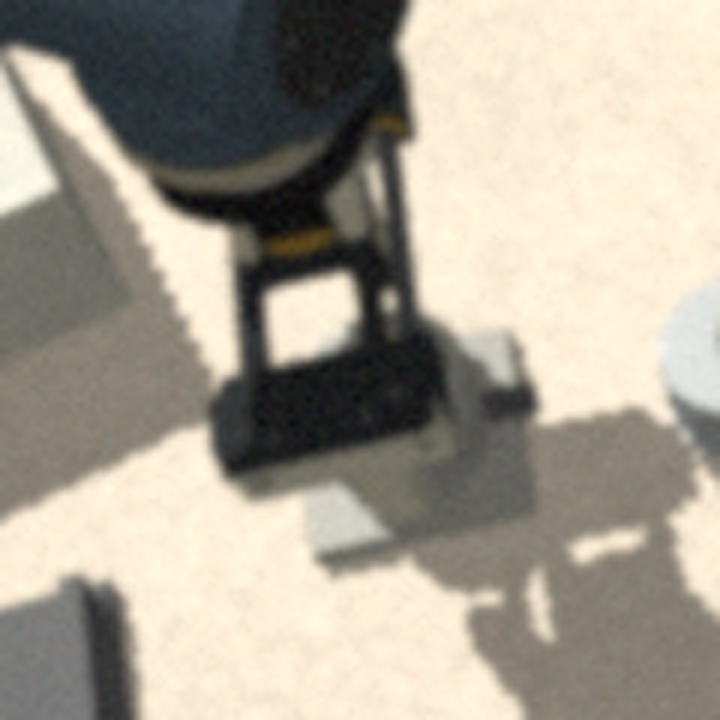

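jog_arm(deltas=[{"hand": -1,"slide": [0,0,0.005],"twist": 0},{"hand": -1,"slide": [0,0,0.011],"twist": 0},{"hand": 1,"slide": [0,0,0.011],"twist": 0},{"hand": 1,"slide": [0,0,0.011],"twist": 0},{"hand": 1,"slide": [0,0,0.011],"twist": 0},{"hand": 1,"slide": [0,0,0.011],"twist": 0},{"hand": 1,"slide": [0,0,0.011],"twist": 0}], squeeze=50)

```text
clock: 8.55
ee_pos: [497.8, -423.3, -3.8]
tcp_rot: [3.141, -0.001, -0.148]
force: [2.4, -0.3, 0.5]
grip_width: 60.5
```

```bash
python3 -c "
from h import *
goto(497.8,-423,150,-8.5);goto(590,-100,150,-8.5)"
```

```text
slide [0.0, -0.0003, -0.1538] twist 0.03 rows>= 3
slide [0.0436, -0.3333, -0.1539] twist 0.03 rows>= 6
```

jog_arm(deltas=[{"hand": 1,"slide": [0,0,-0.02],"twist": 0},{"hand": 1,"slide": [0,0,-0.06],"twist": 0},{"hand": 1,"slide": [0,0,-0.11],"twist": 0},{"hand": 1,"slide": [0.005,-0.04,-0.154],"twist": 0},{"hand": 1,"slide": [0.013,-0.1,-0.154],"twist": 0},{"hand": 1,"slide": [0.021,-0.16,-0.154],"twist": 0},{"hand": 1,"slide": [0.029,-0.22,-0.154],"twist": 0},{"hand": 1,"slide": [0.037,-0.28,-0.154],"twist": 0},{"hand": 1,"slide": [0.0436,-0.333,-0.154],"twist": 0},{"hand": 1,"slide": [0.0436,-0.333,-0.154],"twist": 0}])

```text
clock: 9.8
ee_pos: [589.8, -96.6, 150.5]
tcp_rot: [-3.141, 0.001, -0.144]
force: [-0.6, -1.0, -8.1]
grip_width: 60.8
```

```bash
python3 - <<'E'
from h import *
info()
p=cap('wrist','w5')
for l,z in (('bay',10),('pivot_bolt',10),('catch_bolt',10),('bar_knob',40),('bar_slot',10)):
  for m in finder.mark_of(l,p)[:2]: print(l,np.round(m['centre']),round(m['conf'],2),at_z(p,*m['centre'],z,True).round(1))
im=rectify(p,(590,30),120,10,True,0.4,-10)
for k in range(0,600,50): cv2.line(im,(k,0),(k,599),(0,255,255) if k==300 else (90,90,90),1); cv2.line(im,(0,k),(599,k),(0,255,255) if k==300 else (90,90,90),1)
cv2.imwrite('pics/r3.png',im)
E
```

```text
t 9.8 pos [589.8 -96.6 150.5] rpy [-1.7995e+02  6.0000e-02 -8.2400e+00] F [-0.6 -1.  -8.1] T [-0.17 -0.08  0.01] w 60.8 q [-0.24  0.47  1.56  0.    1.11 -0.1 ]
bay [281.  73.] 0.93 [610.1  24.4  10. ]
pivot_bolt [219. 144.] 0.77 [534.7 -38.9  10. ]
pivot_bolt [108.  96.] 0.47 [416.2  40.2  10. ]
catch_bolt [217.  13.] 0.64 [553.5 101.8  10. ]
bar_knob [120. 108.] 0.56 [444.   19.1  40. ]
```

View pics/w5.png

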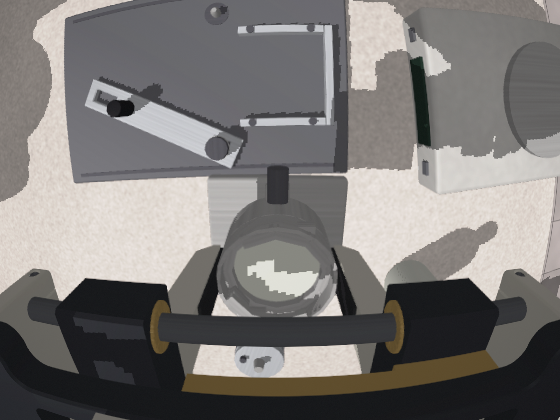

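View pics/r3.png

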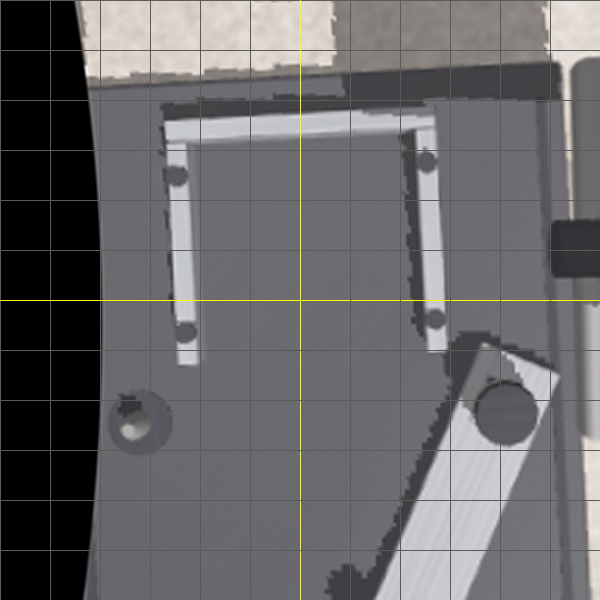

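```bash
python3 - <<'E'
from h import *
p=cap('wrist')
im=rectify(p,(610,25),75,24,True,0.25,-7.2)
for k in range(0,600,50): cv2.line(im,(k,0),(k,599),(0,255,255) if k==300 else (90,90,90),1); cv2.line(im,(0,k),(599,k),(0,255,255) if k==300 else (90,90,90),1)
cv2.imwrite('pics/r4.png',im)
im=rectify(p,(589.8,-96.6),75,160,True,0.25,-8.24)
for k in range(0,600,50): cv2.line(im,(k,0),(k,599),(0,255,255) if k==300 else (90,90,90),1); cv2.line(im,(0,k),(599,k),(0,255,255) if k==300 else (90,90,90),1)
cv2.imwrite('pics/r5.png',im)
info()
E
```

```text
t 10.15 pos [ 589.5 -101.2  150.1] rpy [ 1.80e+02  1.00e-02 -8.55e+00] F [ 0.2 -0.8 -8. ] T [ 0.01 -0.07 -0.01] w 60.8 q [-0.25  0.47  1.56 -0.    1.11 -0.1 ]
```

View pics/r4.png

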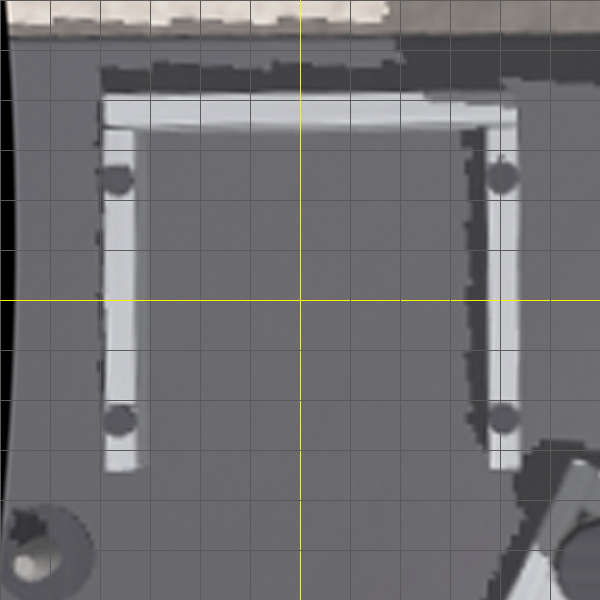

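View pics/r5.png

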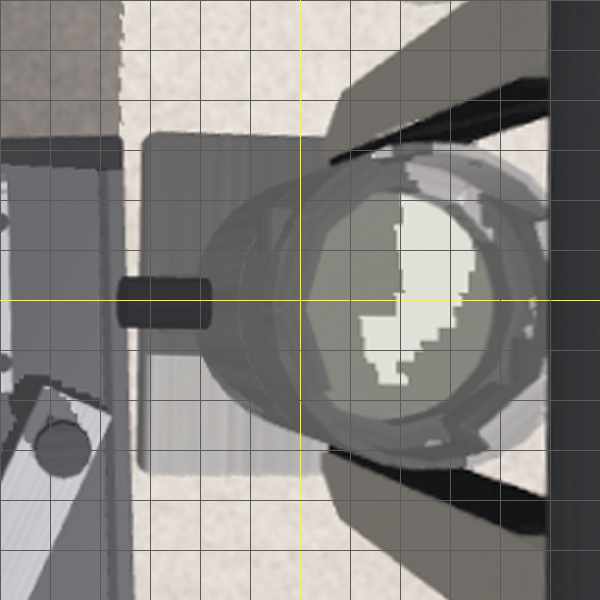

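```bash
python3 -c "
from h import *
goto(608.9,22.2,40,-7)"
```

```text
slide [0.0009, -0.1249, 0.1101] twist -1.55 rows>= 3
```

jog_arm(deltas=[{"hand": 1,"slide": [0.001,-0.05,0],"twist": -1.5},{"hand": 1,"slide": [0.001,-0.1,0.02],"twist": -1.5},{"hand": 1,"slide": [0.001,-0.125,0.06],"twist": -1.5},{"hand": 1,"slide": [0.001,-0.125,0.1],"twist": -1.5},{"hand": 1,"slide": [0.001,-0.125,0.11],"twist": -1.5},{"hand": 1,"slide": [0.001,-0.125,0.11],"twist": -1.5}])

```text
clock: 10.9
ee_pos: [609.5, 22.5, 40.5]
tcp_rot: [3.142, -0.0, -0.123]
force: [0.1, -1.2, -6.3]
grip_width: 60.6
```

```bash
python3 - <<'E'
from h import *
info()
p=cap('wrist','w6')
im=rectify(p,(608.9,22.2),75,24,True,0.25,-7)
for k in range(0,600,50): cv2.line(im,(k,0),(k,599),(0,255,255) if k==300 else (90,90,90),1); cv2.line(im,(0,k),(599,k),(0,255,255) if k==300 else (90,90,90),1)
t=cap('top'); im2=rectify(t,(608.9,22.2),75,24,False,0.25,-7)
cv2.imwrite('pics/r6.png',cv2.resize(np.hstack([im,im2]),(800,400)))
info()
E
```

```text
t 10.9 pos [609.5  22.5  40.5] rpy [180.    -0.    -7.03] F [ 0.1 -1.2 -6.3] T [-0.01 -0.08  0.02] w 60.6 q [-0.04  0.63  1.6  -0.    0.91  0.08]
t 11.0 pos [610.4  22.6  41.8] rpy [-1.7999e+02 -1.5000e-01 -7.0200e+00] F [ 0.2  0.  -7.4] T [-0.06 -0.11  0.01] w 60.8 q [-0.04  0.63  1.6  -0.    0.91  0.08]
```

View pics/r6.png

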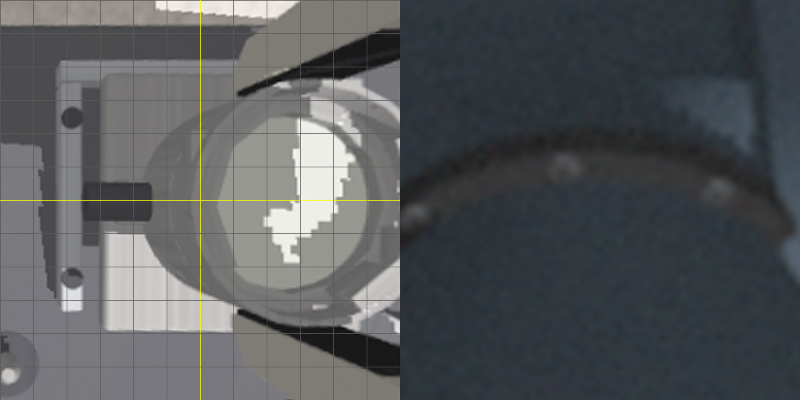

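```bash
python3 - <<'E'
from h import *
info()
p=cap('wrist')
a=rectify(p,(608.9,22.2),60,24,True,0.2,-7); b=rectify(p,(608.9,22.2),60,54.5,True,0.2,-7)
for im in (a,b):
  for k in range(0,600,50): cv2.line(im,(k,0),(k,599),(0,255,255) if k==300 else (90,90,90),1); cv2.line(im,(0,k),(599,k),(0,255,255) if k==300 else (90,90,90),1)
cv2.imwrite('pics/r7.png',a);cv2.imwrite('pics/r8.png',b)
info()
E
```

```text
t 11.0 pos [610.4  22.6  41.8] rpy [-1.7999e+02 -1.5000e-01 -7.0200e+00] F [ 0.2  0.  -7.4] T [-0.06 -0.11  0.01] w 60.8 q [-0.04  0.63  1.6  -0.    0.91  0.08]
t 11.05 pos [610.4  22.7  41.8] rpy [-1.7999e+02 -1.6000e-01 -7.0200e+00] F [-0.8  0.  -8.1] T [-0.03 -0.05 -0.01] w 60.8 q [-0.04  0.63  1.6   0.    0.91  0.08]
```

View pics/r7.png

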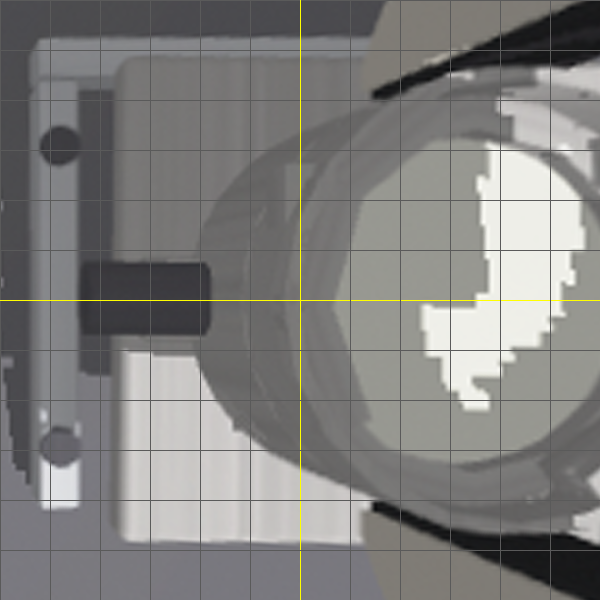

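View pics/r8.png

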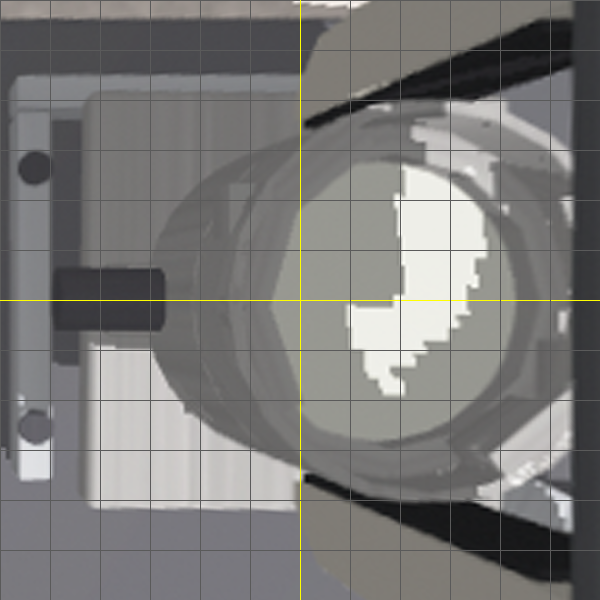

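jog_arm(deltas=[{"hand": 1,"slide": [0.0005,0.001,0.006],"twist": -1.1},{"hand": 1,"slide": [0.0005,0.001,0.014],"twist": -1.1},{"hand": 1,"slide": [0.0005,0.001,0.02],"twist": -1.1},{"hand": 1,"slide": [0.0005,0.001,0.025],"twist": -1.1},{"hand": 1,"slide": [0.0005,0.001,0.029],"twist": -1.1},{"hand": 1,"slide": [0.0005,0.001,0.032],"twist": -1.1},{"hand": 1,"slide": [0.0005,0.001,0.033],"twist": -1.1}])

```text
clock: 11.92
ee_pos: [609.5, 22.2, 6.9]
tcp_rot: [3.142, 0.0, -0.103]
force: [0.0, -0.1, -7.4]
grip_width: 61.0
```

```bash
python3 - <<'E'
from h import *
info()
p=cap('wrist','w7')
info()
E
```

```text
t 11.925 pos [609.5  22.2   6.9] rpy [ 1.80e+02  1.00e-02 -5.87e+00] F [ 0.  -0.1 -7.4] T [-0.06 -0.07 -0.03] w 61.0 q [-0.04  0.68  1.61 -0.    0.85  0.06]
t 11.975 pos [609.5  22.2   6.9] rpy [-1.80e+02  1.00e-02 -5.88e+00] F [ 0.2  0.1 -8.1] T [-0.05 -0.11 -0.03] w 60.6 q [-0.04  0.68  1.61  0.    0.85  0.06]
```

View pics/w7.png

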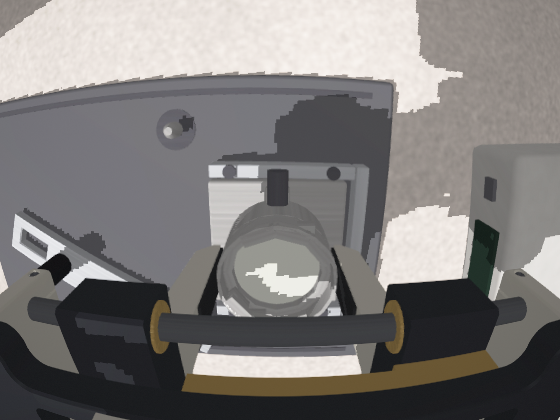

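jog_arm(deltas=[{"hand": 1,"slide": [0,0,0.0008],"twist": 0},{"hand": 1,"slide": [0,0,0.0012],"twist": 0},{"hand": 1,"slide": [0,0,0.0012],"twist": 0}])

```text
clock: 12.35
ee_pos: [609.8, 22.2, 6.5]
tcp_rot: [-3.142, -0.001, -0.103]
force: [-3.1, 0.2, 2.0]
grip_width: 61.0
```

jog_arm(deltas=[{"hand": -1,"slide": [0,0,0],"twist": 0},{"hand": -1,"slide": [0,0,0],"twist": 0},{"hand": -1,"slide": [0,0,0],"twist": 0},{"hand": -1,"slide": [0,0,-0.02],"twist": 0},{"hand": -1,"slide": [0,0,-0.06],"twist": 0},{"hand": -1,"slide": [0,0,-0.12],"twist": 0},{"hand": -1,"slide": [-0.02,0.03,-0.18],"twist": 0},{"hand": -1,"slide": [-0.06,0.05,-0.2],"twist": 0},{"hand": -1,"slide": [-0.06,0.05,-0.2],"twist": 0}])

```text
clock: 13.48
ee_pos: [544.2, -22.4, 209.7]
tcp_rot: [3.141, -0.005, -0.104]
force: [0.9, 0.4, -1.1]
grip_width: 92.7
```

```bash
python3 - <<'E'
from h import *
info()
p=cap('wrist','w8')
for l,z in (('base',10),('base_socket',65),('bay',10),('pivot_bolt',10),('catch_bolt',10),('bar_knob',40),('bar_slot',10)):
  for m in finder.mark_of(l,p)[:2]: print(l,np.round(m['centre']),round(m['conf'],2),at_z(p,*m['centre'],z,True).round(1))
for n,z,c,y in (('a',20,(609.3,22.5),-7),('b',36,(535,-38),0),('c',25,(555,101),0),('d',18,(480,10),0)):
  im=rectify(p,c,60 if n!='d' else 100,z,True,0.2 if n!='d' else 1/3,y)
  for k in range(0,600,50): cv2.line(im,(k,0),(k,599),(0,255,255) if k==300 else (90,90,90),1); cv2.line(im,(0,k),(599,k),(0,255,255) if k==300 else (90,90,90),1)
  cv2.imwrite(f'pics/q{n}.png',cv2.resize(im,(400,400)))
a=[cv2.imread(f'pics/q{n}.png') for n in 'abcd']
cv2.imwrite('pics/q.png',cv2.resize(np.vstack([np.hstack(a[:2]),np.hstack(a[2:])]),(600,600)))
E
```

```text
t 13.475 pos [544.2 -22.4 209.7] rpy [179.98  -0.29  -5.95] F [ 0.9  0.4 -1.1] T [-0.   -0.06  0.01] w 92.7 q [-0.13  0.31  1.64 -0.    1.18 -0.02]
base [324. 136.] 0.88 [607.2  23.5  10. ]
base [411. 300.] 0.26 [ 733.5 -234.2   10. ]
base_socket [334. 140.] 0.61 [610.2  23.1  65. ]
base_socket [271. 188.] 0.35 [537.3 -21.9  65. ]
pivot_bolt [272. 193.] 0.65 [536.1 -41.8  10. ]
catch_bolt [273.  81.] 0.75 [551.7  97.   10. ]
bar_knob [187. 158.] 0.88 [442.3  18.8  40. ]
bar_slot [172. 144.] 0.55 [416.8  36.5  10. ]
```

View pics/w8.png

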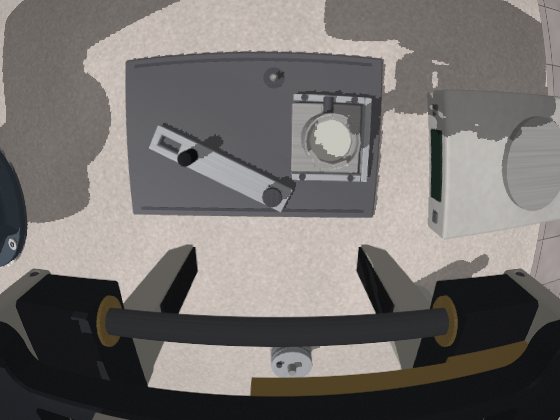

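View pics/q.png

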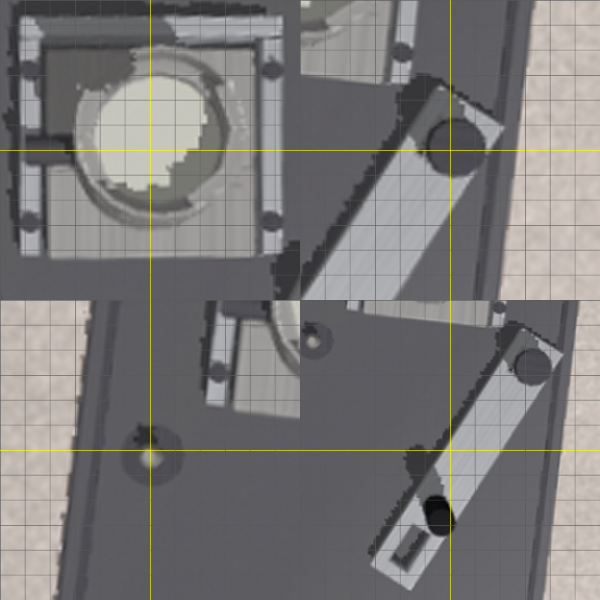

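```bash
python3 - <<'E'
from h import *
p=cap('wrist'); W=cloud(p,True); st=ctrl.get_state(); R=Rt(st); T=(W-st['ee_pos'])@R
for (u,v) in [(60,290),(70,330),(100,290),(160,315),(280,325),(300,385),(390,300),(480,300),(430,345),(30,300),(160,250),(185,250),(372,248),(362,250),(360,300),(400,340)]: print((u,v),T[v,u].round(0))
info()
goto(441.2,19.6,100,57.8)
goto(441.2,19.6,-5,57.8)
E
```

```text
(60, 290) [ -65.  -37. -132.]
(70, 330) [ -56.  -31. -143.]
(100, 290) [ -52.  -37. -130.]
(160, 315) [ -33.  -32. -133.]
(280, 325) [  -1.  -31. -133.]
(300, 385) [   4.  -23. -147.]
(390, 300) [ 46.  -9. -91.]
(480, 300) [  55.  -36. -136.]
(430, 345) [  47.  -16. -129.]
(30, 300) [ -72.  -36. -139.]
(160, 250) [-168.  104.  204.]
(185, 250) [-52. -10. -42.]
(372, 248) [ 52.  -9. -38.]
(362, 250) [ 47.  -8. -38.]
(360, 300) [125. 188. 207.]
(400, 340) [  47.    0. -106.]
t 13.925 pos [544.9 -21.2 205.3] rpy [-1.80e+02  6.00e-02 -5.85e+00] F [ 0.2 -0.2  0.3] T [-0.04 -0.11  0.03] w 93.3 q [-0.12  0.32  1.64  0.    1.18 -0.02]
slide [-0.1072, -0.03, 0.1054] twist -63.65 rows>= 6
slide [-0.1071, -0.03, 0.2104] twist -63.65 rows>= 6
```

jog_arm(deltas=[{"hand": -1,"slide": [-0.05,-0.015,0.03],"twist": -10},{"hand": -1,"slide": [-0.1,-0.03,0.06],"twist": -20},{"hand": -1,"slide": [-0.107,-0.03,0.1],"twist": -30},{"hand": -1,"slide": [-0.107,-0.03,0.13],"twist": -40},{"hand": -1,"slide": [-0.107,-0.03,0.155],"twist": -50},{"hand": -1,"slide": [-0.107,-0.03,0.155],"twist": -60},{"hand": -1,"slide": [-0.107,-0.03,0.155],"twist": -63.6},{"hand": -1,"slide": [-0.107,-0.03,0.155],"twist": -63.6}])

```text
clock: 14.92
ee_pos: [441.5, 19.5, 50.6]
tcp_rot: [-3.141, 0.0, 1.007]
force: [0.1, 0.8, -0.2]
grip_width: 92.7
```

```bash
python3 - <<'E'
from h import *
info()
p=cap('wrist','w9')
for l,z in (('bar_knob',40),('bar_slot',10)):
  for m in finder.mark_of(l,p)[:2]: print(l,np.round(m['centre']),round(m['conf'],2),at_z(p,*m['centre'],z,True).round(1))
im=rectify(p,(441.2,19.6),60,52,True,0.2,57.8)
for k in range(0,600,50): cv2.line(im,(k,0),(k,599),(0,255,255) if k==300 else (90,90,90),1); cv2.line(im,(0,k),(599,k),(0,255,255) if k==300 else (90,90,90),1)
cv2.imwrite('pics/r9.png',im)
info()
E
```

```text
t 14.925 pos [441.5  19.5  50.6] rpy [-1.7998e+02  1.0000e-02  5.7700e+01] F [ 0.1  0.8 -0.2] T [-0.03 -0.16  0.05] w 92.7 q [-0.06  0.37  2.04  0.    0.74 -1.07]
bar_knob [281. 232.] 0.65 [442.2  23.   40. ]
bar_knob [277. 177.] 0.4 [407.9  41.1  40. ]
bar_slot [278. 178.] 0.74 [414.3  37.9  10. ]
bar_slot [367. 350.] 0.37 [607.4  22.   10. ]
t 15.075 pos [441.5  19.4  50.8] rpy [-180.     -0.     57.65] F [-0.2 -0.6 -0. ] T [ 0.02 -0.15  0.03] w 93.1 q [-0.06  0.37  2.04  0.    0.74 -1.07]
```

View pics/r9.png

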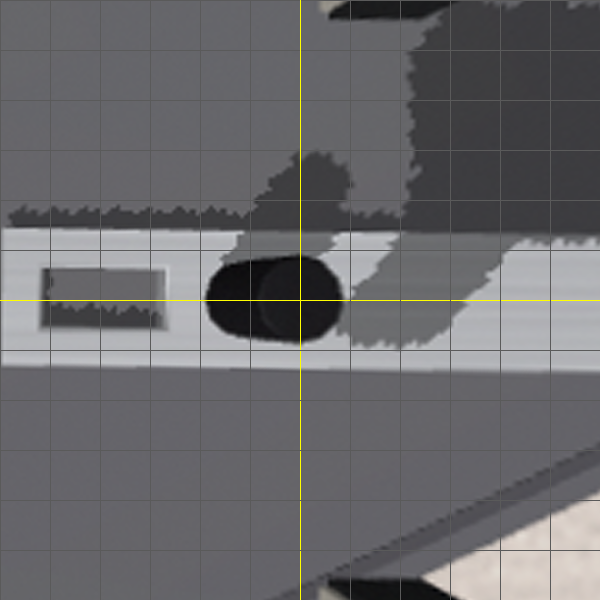

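View pics/w9.png

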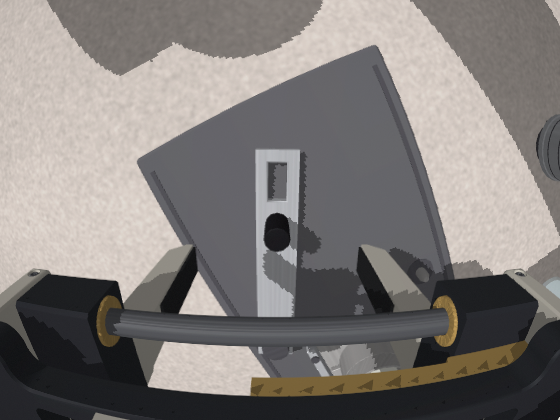

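jog_arm(deltas=[{"hand": -0.3,"slide": [0,0,0.025],"twist": 0},{"hand": 0,"slide": [0,0,0.045],"twist": 0},{"hand": 0.2,"slide": [0,0,0.057],"twist": 0},{"hand": 0.4,"slide": [0,0,0.059],"twist": 0},{"hand": 1,"slide": [0,0,0.059],"twist": 0},{"hand": 1,"slide": [0,0,0.059],"twist": 0},{"hand": 1,"slide": [0,0,0.059],"twist": 0},{"hand": 1,"slide": [0,0,0.059],"twist": 0}], squeeze=20)

```text
clock: 16.08
ee_pos: [441.5, 19.4, -8.0]
tcp_rot: [3.141, -0.0, 1.007]
force: [-0.1, 1.5, 1.6]
grip_width: 17.5
```

```bash
python3 - <<'E'
from h import *
info()
st=ctrl.get_state(); R=Rt(st)
# arc
P=np.array([536.2,-40.0]); k=st['ee_pos'][:2]; a0=np.degrees(np.arctan2(*(k-P)[::-1])); r=np.hypot(*(k-P)); print(a0,r)
for i,a in enumerate(np.linspace(a0,83.4,9)[1:]):
    rr=r+(110.5-r)*min(1,(i+1)/4)
    t=np.array([P[0]+rr*np.cos(np.radians(a)),P[1]+rr*np.sin(np.radians(a)),st['ee_pos'][2]])
    print(np.round(R.T@(t-st['ee_pos'])/1000,4).tolist(), round(a0-a,2))
E
```

```text
t 16.075 pos [441.5  19.4  -8. ] rpy [ 1.7998e+02 -1.0000e-02  5.7720e+01] F [-0.1  1.5  1.6] T [ 0.29 -0.25  0.02] w 17.5 q [-0.06  0.49  2.06  0.    0.59 -1.07]
147.9074593617898 111.75569498809229
[0.0156, 0.0014, 0.0] 8.06
[0.0309, 0.0049, 0.0] 16.13
[0.0454, 0.0105, 0.0] 24.19
[0.059, 0.0181, 0.0] 32.25
[0.0716, 0.0273, 0.0] 40.32
[0.0827, 0.0381, 0.0] 48.38
[0.0922, 0.0504, 0.0] 56.44
[0.0999, 0.0639, 0.0] 64.51
```

Lift 24 mm, check, then swing.

jog_arm(deltas=[{"hand": 1,"slide": [0,0,-0.008],"twist": 0},{"hand": 1,"slide": [0,0,-0.016],"twist": 0},{"hand": 1,"slide": [0,0.0005,-0.023],"twist": 0},{"hand": 1,"slide": [0,0.0005,-0.023],"twist": 0}])

```text
clock: 16.58
ee_pos: [442.1, 19.1, 15.4]
tcp_rot: [3.141, -0.0, 1.007]
force: [0.4, -0.3, -3.7]
grip_width: 17.6
```

```bash
python3 - <<'E'
from h import *
info()
p=cap('wrist','w10'); W=cloud(p,True)
for (u,v) in [(262,165),(295,165),(265,200)]: print(W[v,u].round(1))
E
```

```text
t 16.575 pos [442.1  19.1  15.4] rpy [ 1.7996e+02 -2.0000e-02  5.7720e+01] F [ 0.4 -0.3 -3.7] T [ 0.15 -0.01  0.04] w 17.6 q [-0.06  0.44  2.05  0.    0.65 -1.07]
[391.1  42.5  48.9]
[400.3  57.   48.3]
[416.2  26.7  10.6]
```

View pics/w10.png

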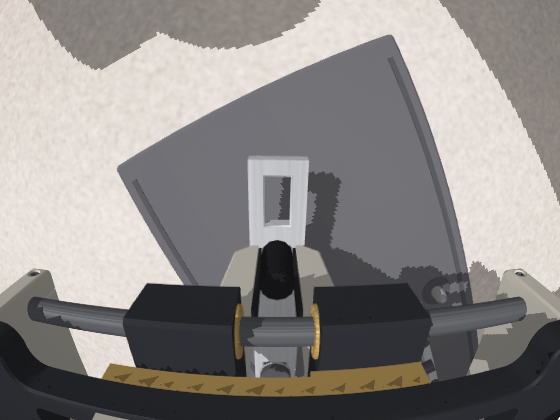

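jog_arm(deltas=[{"hand": 1,"slide": [0.0156,0.0014,0],"twist": 8},{"hand": 1,"slide": [0.031,0.005,0],"twist": 16},{"hand": 1,"slide": [0.0455,0.0105,0],"twist": 24},{"hand": 1,"slide": [0.059,0.018,0],"twist": 32},{"hand": 1,"slide": [0.0715,0.0275,0],"twist": 40},{"hand": 1,"slide": [0.0825,0.038,0],"twist": 48},{"hand": 1,"slide": [0.092,0.0505,0],"twist": 56},{"hand": 1,"slide": [0.1,0.064,0],"twist": 64.3},{"hand": 1,"slide": [0.1,0.064,0],"twist": 64.3}])

```text
clock: 17.75
ee_pos: [549.7, 69.4, 14.5]
tcp_rot: [-3.142, -0.0, -0.114]
force: [-0.7, 0.4, -2.3]
grip_width: 17.5
```

```bash
python3 - <<'E'
from h import *
info()
p=cap('wrist','w11')
im=rectify(p,(552.5,101),50,25,True,1/6,-6.6); im2=rectify(p,(552.5,101),50,42,True,1/6,-6.6)
for i in (im,im2):
  for k in range(0,600,50): cv2.line(i,(k,0),(k,599),(0,255,255) if k==300 else (90,90,90),1); cv2.line(i,(0,k),(599,k),(0,255,255) if k==300 else (90,90,90),1)
cv2.imwrite('pics/r10.png',cv2.resize(np.hstack([im,im2]),(800,400)))
E
```

```text
t 17.75 pos [549.7  69.4  14.5] rpy [-1.80e+02 -1.00e-02 -6.52e+00] F [-0.7  0.4 -2.3] T [ 0.07 -0.07 -0.02] w 17.5 q [ 0.04  0.59  1.77 -0.    0.79  0.16]
```

View pics/w11.png

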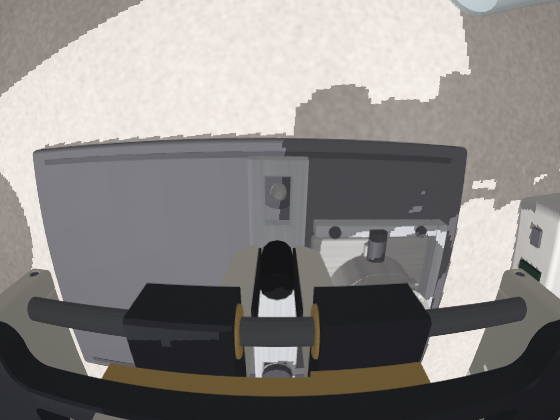

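View pics/r10.png

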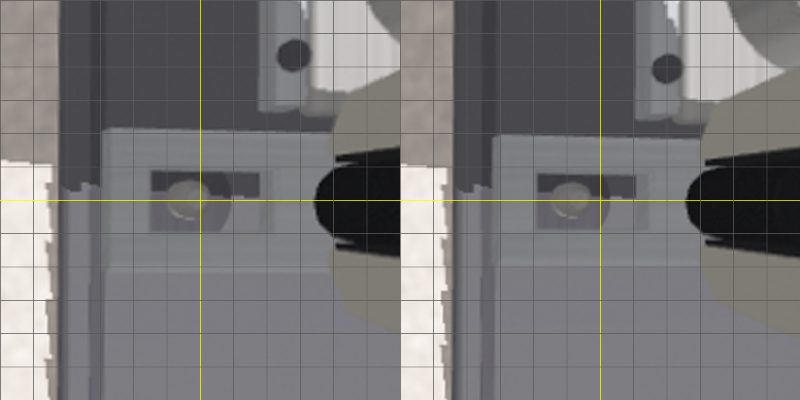

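jog_arm(deltas=[{"hand": 1,"slide": [0.0007,-0.0005,0.005],"twist": 0},{"hand": 1,"slide": [0.0007,-0.001,0.01],"twist": 0},{"hand": 1,"slide": [0.0007,-0.001,0.015],"twist": 0},{"hand": 1,"slide": [0.0007,-0.001,0.019],"twist": 0},{"hand": 1,"slide": [0.0007,-0.001,0.022],"twist": 0},{"hand": 1,"slide": [0.0007,-0.001,0.022],"twist": 0}])

```text
clock: 18.55
ee_pos: [550.0, 70.3, -7.4]
tcp_rot: [3.141, 0.0, -0.115]
force: [-1.1, -0.3, -0.1]
grip_width: 17.4
```

```bash
python3 - <<'E'
from h import *
info()
p=cap('wrist','w12')
im=rectify(p,(552.5,101),50,25,True,1/6,-6.6)
cv2.imwrite('pics/r11.png',im); W=cloud(p,True)
B=W[(abs(W[...,0]-552)<25)&(abs(W[...,1]-125)<6)]; print(np.nanpercentile(B[:,2],[10,50,90]))
E
```

```text
t 18.55 pos [550.   70.3  -7.4] rpy [ 1.7999e+02  2.0000e-02 -6.5700e+00] F [-1.1 -0.3 -0.1] T [-0.24 -0.05  0.02] w 17.4 q [ 0.04  0.63  1.77 -0.    0.75  0.16]
[ 9.3531857  10.83380572 18.72320119]
```

View pics/r11.png

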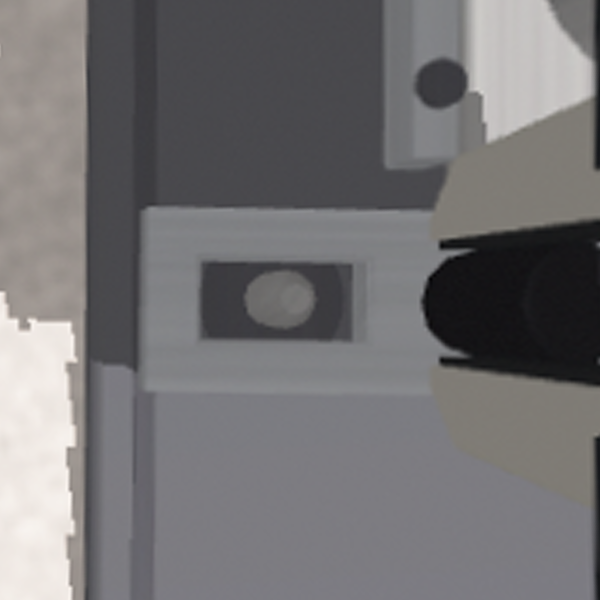

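jog_arm(deltas=[{"hand": 0.3,"slide": [0,0,0.001],"twist": 0},{"hand": 0.3,"slide": [0,0,0],"twist": 0},{"hand": 0.3,"slide": [0,0,0],"twist": 0},{"hand": 0.3,"slide": [0,0,-0.02],"twist": 0},{"hand": 0.3,"slide": [0,0,-0.06],"twist": 0},{"hand": -0.3,"slide": [0,0,-0.12],"twist": 0},{"hand": -1,"slide": [0,0,-0.18],"twist": 0},{"hand": -1,"slide": [0.0,0,-0.2],"twist": 0},{"hand": -1,"slide": [0.0,0,-0.2],"twist": 0}])

```text
clock: 19.73
ee_pos: [550.8, 70.4, 194.2]
tcp_rot: [-3.141, -0.003, -0.115]
force: [-0.6, 0.4, 0.0]
grip_width: 68.1
```

```bash
python3 - <<'E'
from h import *
info()
p=cap('wrist','w13'); W=cloud(p,True)
u=np.array([.115,.993]); P=np.array([536.2,-40])
for d in (20,60,90,130,160): 
    c=P+u*d; print(d,np.nanmedian(blob(W,c,5,-5,60)[:,2]).round(1))
im=rectify(p,(575,30),100,18,True,1/3,-6.6);im2=rectify(p,(609.3,22.5),50,65,True,1/6,-6.7)
for i in (im2,):
  for k in range(0,600,50): cv2.line(i,(k,0),(k,599),(0,255,255) if k==300 else (90,90,90),1); cv2.line(i,(0,k),(599,k),(0,255,255) if k==300 else (90,90,90),1)
cv2.imwrite('pics/r12.png',cv2.resize(np.hstack([im,im2]),(800,400)))
t=cap('top','t3')
for l in('stage_a','head','jar'):
  for q,n in((t,'top'),(p,'wr')):
    print(l,n,[(np.round(m['centre']),round(m['conf'],2)) for m in finder.mark_of(l,q)])
E
```

```text
t 19.725 pos [550.8  70.4 194.2] rpy [-1.7997e+02 -1.7000e-01 -6.5700e+00] F [-0.6  0.4  0. ] T [-0.07 -0.02 -0.01] w 68.1 q [ 0.04  0.35  1.63 -0.    1.16  0.16]
20 17.8
60 17.9
90 17.9
130 11.0
160 18.0
stage_a top [(array([ 97., 218.]), 0.85), (array([154., 204.]), 0.66)]
stage_a wr [(array([237.,   4.]), 0.83)]
head top [(array([382., 210.]), 0.72), (array([245., 196.]), 0.55)]
head wr []
jar top [(array([106., 163.]), 0.75)]
jar wr [(array([276., 160.]), 0.29)]
```

View pics/r12.png

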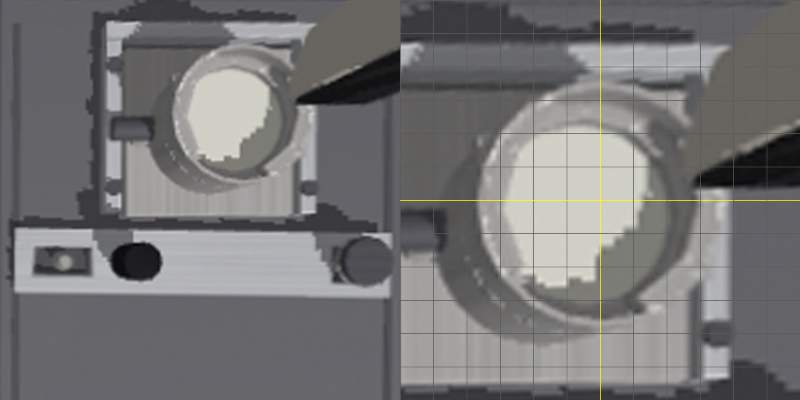

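View pics/t3.png

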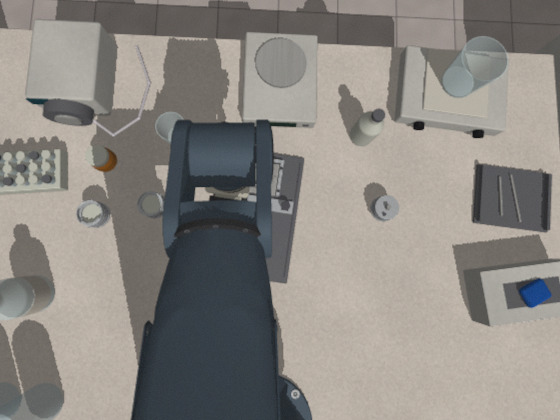

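```bash
python3 - <<'E'
from h import *
goto(528,270,170,-6.6)
E
```

```text
slide [-0.0446, -0.1958, 0.0221] twist 0.02 rows>= 4
```

jog_arm(deltas=[{"hand": -1,"slide": [-0.0446,-0.196,0.02],"twist": 0},{"hand": -1,"slide": [-0.0446,-0.196,0.02],"twist": 0},{"hand": -1,"slide": [-0.0446,-0.196,0.02],"twist": 0},{"hand": -1,"slide": [-0.0446,-0.196,0.02],"twist": 0},{"hand": -1,"slide": [-0.0446,-0.196,0.02],"twist": 0},{"hand": -1,"slide": [-0.0446,-0.196,0.02],"twist": 0}])

```text
clock: 20.88
ee_pos: [528.7, 268.9, 172.9]
tcp_rot: [3.141, -0.0, -0.116]
force: [-0.3, 0.6, 0.3]
grip_width: 92.9
```

```bash
cat >> h.py <<'E'
def grid(im):
  n=im.shape[0]
  for k in range(0,n,50): cv2.line(im,(k,0),(k,n-1),(0,255,255) if k==n//2 else (90,90,90),1); cv2.line(im,(0,k),(n-1,k),(0,255,255) if k==n//2 else (90,90,90),1)
  return im
E
python3 - <<'E'
from h import *
info()
p=cap('wrist','w14'); W=cloud(p,True)
for l,z in (('stage_a',0),('stage_a_socket',63)):
  for m in finder.mark_of(l,p)[:3]: print(l,np.round(m['centre']),round(m['conf'],2),at_z(p,*m['centre'],z,True).round(1))
for c in ((530,290),(505,431)):
    B=blob(W,c,50,58,68); print(len(B),cv2.minEnclosingCircle(B[:,:2].astype(np.float32)),circ(B))
a=grid(rectify(p,(530,290),60,63,True,.2,0));b=grid(rectify(p,(530,290),60,20,True,.2,0))
cv2.imwrite('pics/r13.png',cv2.resize(np.hstack([a,b]),(800,400)))
E
```

```text
t 20.875 pos [528.7 268.9 172.9] rpy [179.98  -0.    -6.64] F [-0.3  0.6  0.3] T [-0.05 -0.03  0.02] w 92.9 q [ 0.39  0.44  1.55 -0.    1.15  0.51]
stage_a [276. 159.] 0.9 [529.5 295.7   0. ]
stage_a [235.  47.] 0.78 [499.  431.8   0. ]
1014 ((527.064208984375, 290.476806640625), 33.982051849365234) [526.60158862 290.83202119  28.35203165]
1028 ((499.5991516113281, 433.27642822265625), 33.55549621582031) [499.37255365 432.74491702  28.33788176]
```

View pics/w14.png

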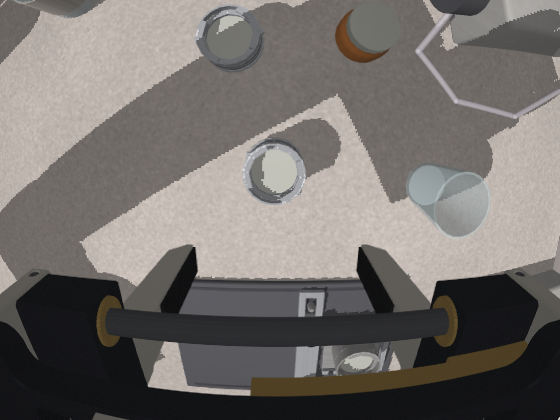

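View pics/r13.png

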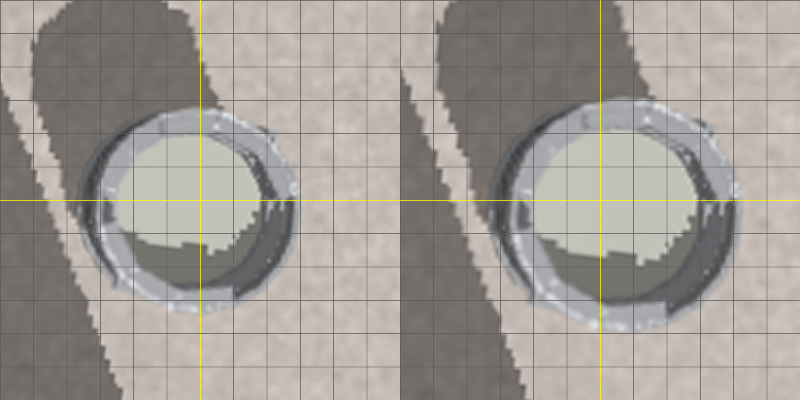

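```bash
python3 - <<'E'
from h import *
p=cap('wrist')
crop(p,(274,172),45,'c8',8)
crop(p,(230,40),40,'c9',8)
E
```

```text
(no output)
```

View pics/c8.png

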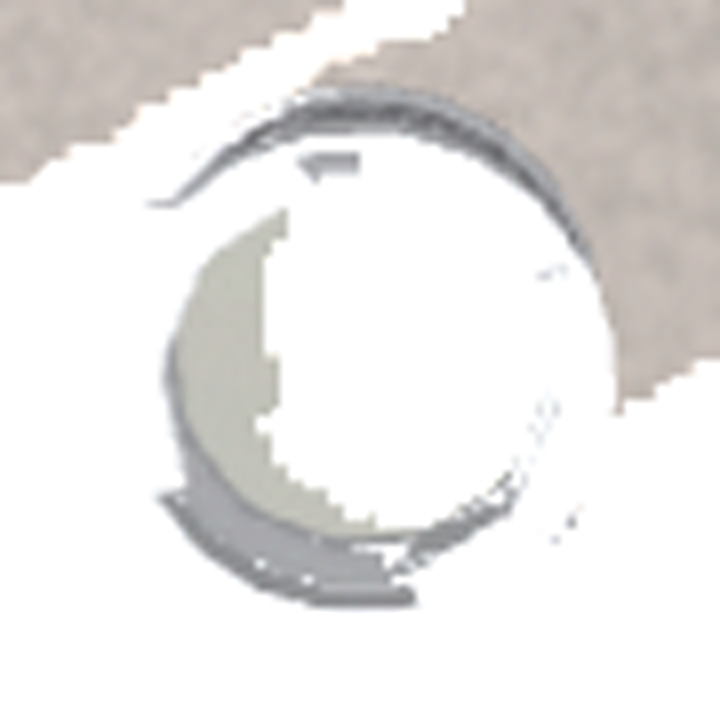

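jog_arm(deltas=[{"hand": -1,"slide": [0.001,-0.022,0.05],"twist": 0},{"hand": -1,"slide": [0.001,-0.022,0.09],"twist": 0},{"hand": -1,"slide": [0.001,-0.022,0.11],"twist": 0},{"hand": -1,"slide": [0.001,-0.022,0.11],"twist": 0}])

```text
clock: 21.58
ee_pos: [531.2, 291.1, 61.7]
tcp_rot: [3.14, 0.002, -0.115]
force: [-0.2, -0.2, -0.0]
grip_width: 92.5
```

```bash
python3 - <<'E'
from h import *
info()
p=cap('wrist','w15'); W=cloud(p,True); np.save('w15.npy',W)
B=blob(W,(527,291),50,58,68); print(len(B),cv2.minEnclosingCircle(B[:,:2].astype(np.float32)),circ(B))
a=rectify(p,(527,291),50,63,True,1/6,0);b=rectify(p,(527,291),50,18,True,1/6,0)
cv2.imwrite('pics/r14.png',grid(a));cv2.imwrite('pics/r15.png',grid(b))
E
```

```text
t 21.575 pos [531.2 291.1  61.7] rpy [ 1.7992e+02  1.3000e-01 -6.6100e+00] F [-0.2 -0.2 -0. ] T [-0.05 -0.09  0.02] w 92.5 q [ 0.42  0.59  1.6  -0.    0.95  0.54]
2218 ((526.6797485351562, 290.76348876953125), 34.20600128173828) [526.72269858 291.19103725  28.42085253]
```

View pics/r14.png

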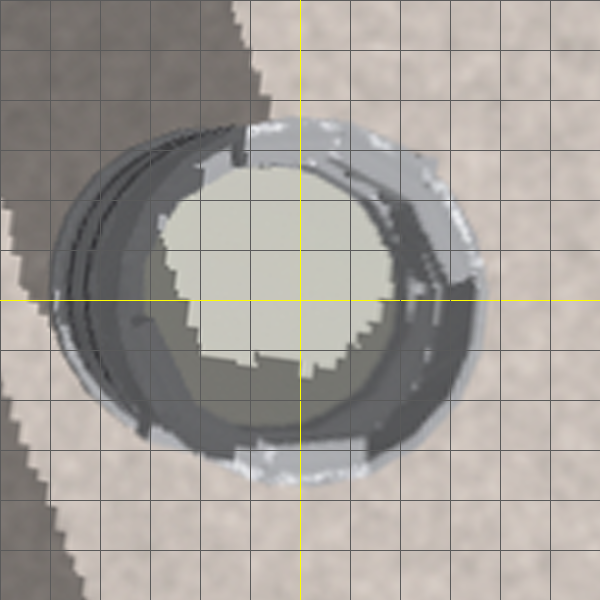

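View pics/r15.png

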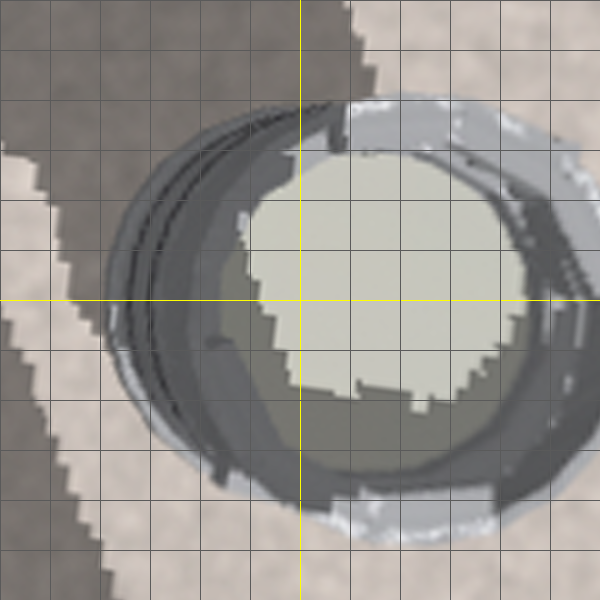

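View pics/w15.png

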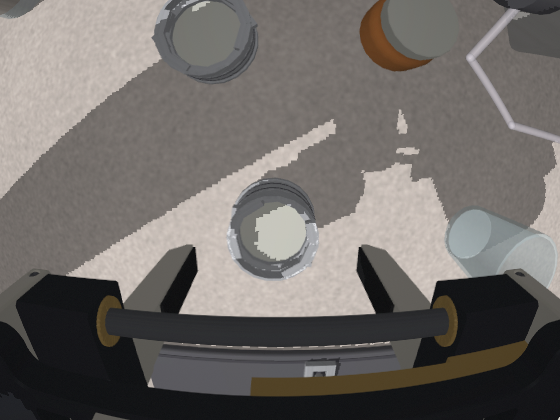

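```bash
python3 - <<'E'
from h import *
p=cap('wrist')
im=p['img'][170:290,210:340,::-1]; im=(255*(im/255.)**0.7).astype(np.uint8)
a=cv2.resize(im,None,fx=5,fy=5,interpolation=cv2.INTER_CUBIC)
im=p['img'][0:100,140:270,::-1]; im=(255*(im/255.)**0.7).astype(np.uint8)
b=cv2.resize(im,None,fx=4,fy=4,interpolation=cv2.INTER_CUBIC)
cv2.imwrite('pics/z1.png',a);cv2.imwrite('pics/z2.png',b)
W=cloud(p,True)
# flange height points by angle
B=blob(W,(526.8,291.1),46,11,26); r=np.hypot(B[:,0]-526.8,B[:,1]-291.1); th=np.degrees(np.arctan2(B[:,1]-291.1,B[:,0]-526.8))
for a in range(-180,180,10):
    m=(th>=a)&(th<a+10)
    if m.sum()>0: print(a,m.sum(),r[m].max().round(1),end=' | ')
E
```

```text
-10 3 32.6 | 0 10 32.7 | 10 16 32.6 | 20 19 32.6 | 30 25 32.5 | 40 29 32.5 | 50 32 32.5 | 60 35 32.5 | 70 34 32.6 | 80 35 32.6 | 90 36 32.6 | 100 35 32.4 | 110 31 32.8 | 120 28 32.7 | 130 21 32.9 | 140 18 32.8 | 150 1 32.2 |
```

View pics/z1.png

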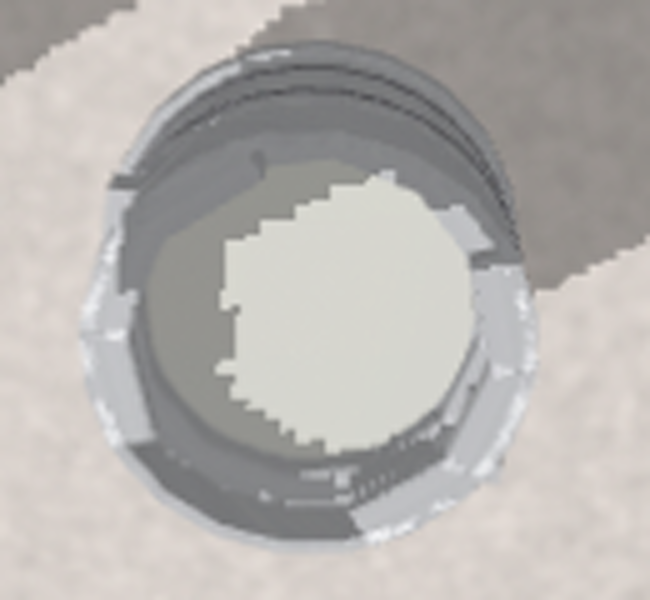

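View pics/z2.png

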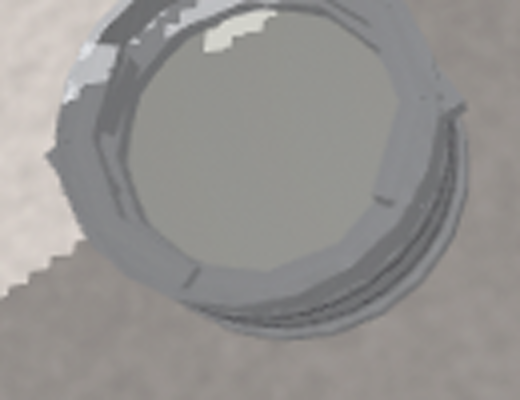

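```bash
python3 - <<'E'
from h import *
info()
goto(526.8,291.1,-8,23)
E
```

```text
t 21.675 pos [532.4 291.8  63.8] rpy [-1.7997e+02 -6.0000e-02 -6.6100e+00] F [ 0.8 -0.4 -0.8] T [-0.05 -0.08 -0.01] w 93.0 q [0.42 0.59 1.6  0.   0.95 0.54]
slide [-0.0056, 0.0014, 0.0718] twist -29.61 rows>= 3
```

jog_arm(deltas=[{"hand": -1,"slide": [-0.0056,0.0014,0],"twist": -10},{"hand": -1,"slide": [-0.0056,0.0014,0],"twist": -20},{"hand": -1,"slide": [-0.0056,0.0014,0],"twist": -29.6},{"hand": -1,"slide": [-0.0056,0.0014,0],"twist": -29.6}])

```text
clock: 22.18
ee_pos: [526.8, 291.4, 64.2]
tcp_rot: [-3.142, -0.002, 0.4]
force: [-0.3, -0.1, -0.5]
grip_width: 93.0
```

```bash
python3 - <<'E'
from h import *
info()
p=cap('wrist','w16');info(); W=cloud(p,True);B=blob(W,(527,291),50,58,68); print(len(B),cv2.minEnclosingCircle(B[:,:2].astype(np.float32)),circ(B))
goto(526.8,291.1,-8,23)
E
```

```text
t 22.175 pos [526.8 291.4  64.2] rpy [-1.800e+02 -1.200e-01  2.295e+01] F [-0.3 -0.1 -0.5] T [-0.02 -0.09  0.  ] w 93.0 q [0.43 0.58 1.61 0.   0.94 0.03]
t 22.225 pos [526.7 291.3  64. ] rpy [-1.80e+02 -1.00e-01  2.28e+01] F [ 0.9 -0.7  0.1] T [-0.04 -0.11 -0.05] w 92.6 q [0.43 0.58 1.61 0.   0.94 0.03]
2187 ((526.6184692382812, 291.05072021484375), 34.17736053466797) [526.36896174 291.26514262  28.30439112]
slide [-0.0001, 0.0003, 0.072] twist -0.2 rows>= 2
```

View pics/w16.png

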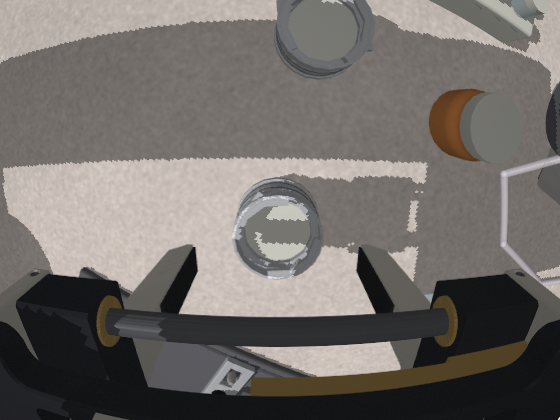

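Stage A is centred between the fingers. Descend and grip.

jog_arm(deltas=[{"hand": -1,"slide": [0,0,0.03],"twist": 0},{"hand": -1,"slide": [0,0,0.055],"twist": 0},{"hand": -1,"slide": [0,0,0.071],"twist": 0},{"hand": -1,"slide": [0,0,0.071],"twist": 0},{"hand": 1,"slide": [0,0,0.071],"twist": 0},{"hand": 1,"slide": [0,0,0.071],"twist": 0},{"hand": 1,"slide": [0,0,0.071],"twist": 0},{"hand": 1,"slide": [0,0,0.071],"twist": 0},{"hand": 1,"slide": [0,0,0.071],"twist": 0}], squeeze=40)

```text
clock: 23.35
ee_pos: [526.4, 291.4, -7.7]
tcp_rot: [-3.142, -0.001, 0.402]
force: [-1.1, -0.3, 5.1]
grip_width: 61.1
```

```bash
python3 - <<'E'
from h import *
info()
E
```

```text
t 23.35 pos [526.4 291.4  -7.7] rpy [-1.800e+02 -4.000e-02  2.302e+01] F [-1.1 -0.3  5.1] T [ 0.   -0.02 -0.04] w 61.1 q [0.43 0.69 1.64 0.   0.81 0.03]
```

```bash
python3 - <<'E'
from h import *
goto(526.4,291.4,150,23); goto(645,-70,160,16.3)
E
```

```text
slide [0.0002, -0.0, -0.1577] twist 0.02 rows>= 3
slide [-0.032, 0.379, -0.1678] twist 6.72 rows>= 7
```

jog_arm(deltas=[{"hand": 1,"slide": [0,0,-0.02],"twist": 0},{"hand": 1,"slide": [0,0,-0.06],"twist": 0},{"hand": 1,"slide": [0,0,-0.11],"twist": 0},{"hand": 1,"slide": [-0.004,0.04,-0.15],"twist": 2},{"hand": 1,"slide": [-0.009,0.1,-0.168],"twist": 4},{"hand": 1,"slide": [-0.014,0.16,-0.168],"twist": 6.7},{"hand": 1,"slide": [-0.019,0.22,-0.168],"twist": 6.7},{"hand": 1,"slide": [-0.024,0.28,-0.168],"twist": 6.7},{"hand": 1,"slide": [-0.029,0.34,-0.168],"twist": 6.7},{"hand": 1,"slide": [-0.032,0.379,-0.168],"twist": 6.7}])

```text
clock: 24.6
ee_pos: [645.0, -72.8, 160.9]
tcp_rot: [3.141, -0.0, 0.283]
force: [-0.3, 1.4, -1.7]
grip_width: 61.3
```

jog_arm(deltas=[{"hand": 1,"slide": [0,0,0],"twist": 0},{"hand": 1,"slide": [0,0,0],"twist": 0},{"hand": 1,"slide": [0,0,0],"twist": 0}])

```text
clock: 24.98
ee_pos: [644.6, -68.9, 160.3]
tcp_rot: [-3.141, -0.0, 0.286]
force: [0.1, 0.5, -1.5]
grip_width: 61.0
```

```bash
python3 - <<'E'
from h import *
info()
p=cap('wrist','w17'); W=cloud(p,True); np.save('w17.npy',W)
B=blob(W,(609.5,22.5),45,60,70); print(len(B),cv2.minEnclosingCircle(B[:,:2].astype(np.float32)),circ(B))
cv2.imwrite('pics/r16.png',grid(rectify(p,(609.5,22.5),50,65,True,1/6,-6.7)))
E
```

```text
t 24.975 pos [644.6 -68.9 160.3] rpy [-179.99   -0.     16.4 ] F [ 0.1  0.5 -1.5] T [ 0.01 -0.15  0.04] w 61.0 q [-0.18  0.55  1.4   0.    1.19 -0.46]
1159 ((607.910888671875, 22.370813369750977), 34.181488037109375) [608.08360855  22.13109043  28.18015285]
```

View pics/w17.png

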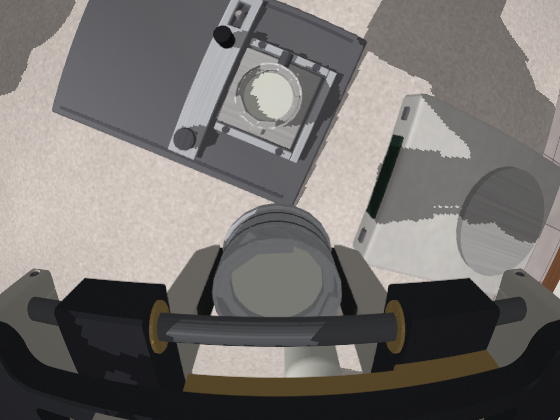

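View pics/r16.png

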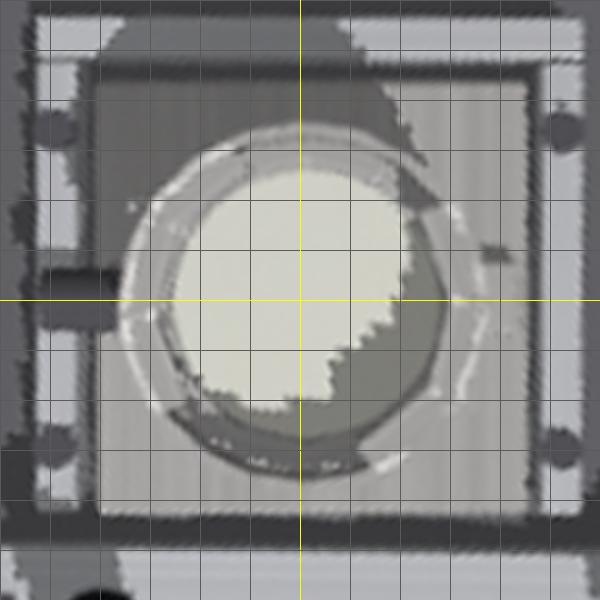

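```bash
python3 - <<'E'
from h import *
goto(608.9,22.1,160,16.4); goto(608.9,22.1,70,16.4)
E
```

```text
slide [-0.0086, -0.0974, 0.0002] twist 0.0 rows>= 2
slide [-0.0086, -0.0974, 0.0902] twist 0.0 rows>= 3
```

jog_arm(deltas=[{"hand": 1,"slide": [-0.004,-0.05,0],"twist": 0},{"hand": 1,"slide": [-0.0086,-0.0974,0.02],"twist": 0},{"hand": 1,"slide": [-0.0086,-0.0974,0.06],"twist": 0},{"hand": 1,"slide": [-0.0086,-0.0974,0.085],"twist": 0},{"hand": 1,"slide": [-0.0086,-0.0974,0.09],"twist": 0},{"hand": 1,"slide": [-0.0086,-0.0974,0.09],"twist": 0},{"hand": 1,"slide": [-0.0086,-0.0974,0.09],"twist": 0}])

```text
clock: 25.9
ee_pos: [610.0, 20.9, 71.1]
tcp_rot: [3.141, -0.002, 0.285]
force: [0.5, -0.0, -2.0]
grip_width: 61.5
```

```bash
python3 - <<'E'
from h import *
info()
goto(608.9,22.1,60,16.4)
p=cap('wrist','w18'); s=cap('scene'); crop(s,(300,215),60,'c10',7)
E
```

```text
t 25.9 pos [610.   20.9  71.1] rpy [ 1.7996e+02 -1.0000e-01  1.6330e+01] F [ 0.5 -0.  -2. ] T [-0.01 -0.06 -0.03] w 61.5 q [-0.04  0.59  1.58  0.    0.97 -0.33]
slide [-0.0007, -0.0014, 0.0111] twist -0.07 rows>= 1
```

View pics/w18.png

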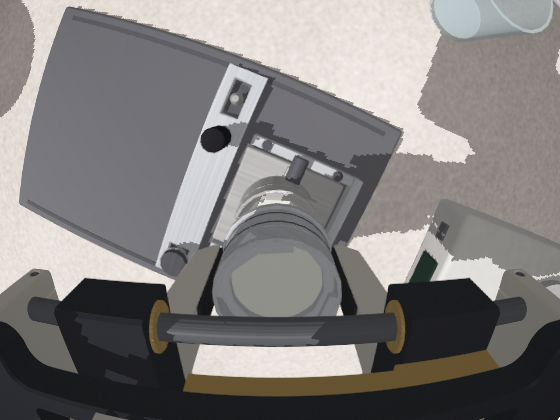

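View pics/c10.png

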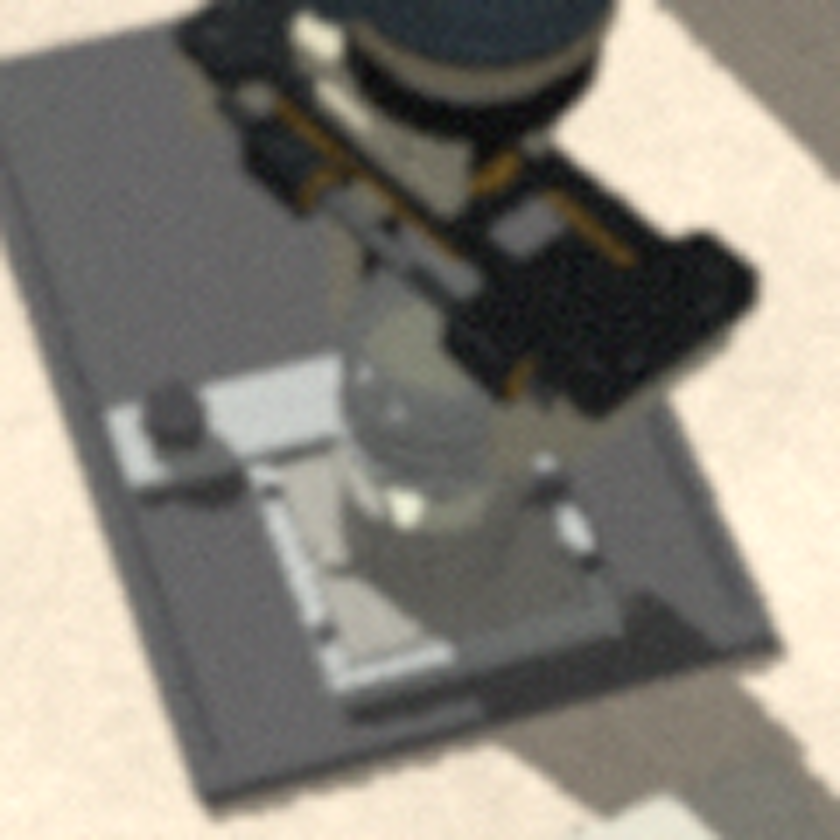

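jog_arm(deltas=[{"hand": 1,"slide": [-0.0007,-0.0014,0.005],"twist": 0},{"hand": 1,"slide": [-0.0007,-0.0014,0.01],"twist": 0},{"hand": 1,"slide": [-0.0007,-0.0014,0.0125],"twist": 0},{"hand": 1,"slide": [-0.0007,-0.0014,0.015],"twist": 0},{"hand": 1,"slide": [-0.0007,-0.0014,0.0175],"twist": 0}])

```text
clock: 26.62
ee_pos: [608.2, 22.1, 52.2]
tcp_rot: [3.142, -0.0, 0.285]
force: [-0.3, -0.0, -2.5]
grip_width: 61.4
```

```bash
python3 - <<'E'
from h import *
info()
E
```

```text
t 26.625 pos [608.2  22.1  52.2] rpy [180.    -0.    16.32] F [-0.3 -0.  -2.5] T [-0.03 -0.09  0.06] w 61.4 q [-0.04  0.61  1.6   0.    0.93 -0.33]
```

jog_arm(deltas=[{"hand": 1,"slide": [0,0,0.003],"twist": 0},{"hand": 1,"slide": [0,0,0.006],"twist": 0},{"hand": 1,"slide": [0,0,0.0085],"twist": 0},{"hand": 1,"slide": [0,0,0.0095],"twist": 0}])

```text
clock: 27.12
ee_pos: [608.1, 22.1, 42.6]
tcp_rot: [-3.142, 0.0, 0.285]
force: [-0.5, 0.5, -2.3]
grip_width: 61.0
```

```bash
python3 - <<'E'
from h import *
info()
E
```

```text
t 27.125 pos [608.1  22.1  42.6] rpy [-1.7999e+02  1.0000e-02  1.6320e+01] F [-0.5  0.5 -2.3] T [ 0.04 -0.07  0.01] w 61.0 q [-0.04  0.62  1.6   0.    0.91 -0.33]
```

jog_arm(deltas=[{"hand": 1,"slide": [0,0,0.0006],"twist": 0},{"hand": 1,"slide": [0,0,0.0012],"twist": 0},{"hand": 1,"slide": [0,0,0.0012],"twist": 0}])

```text
clock: 27.5
ee_pos: [608.2, 22.1, 42.2]
tcp_rot: [3.142, -0.0, 0.285]
force: [-3.0, -0.3, 4.7]
grip_width: 61.5
```

jog_arm(deltas=[{"hand": 1,"slide": [0,0,0],"twist": 8},{"hand": 1,"slide": [0,0,0],"twist": 16},{"hand": 1,"slide": [0,0,0],"twist": 24},{"hand": 1,"slide": [0,0,0],"twist": 32},{"hand": 1,"slide": [0,0,0],"twist": 40},{"hand": 1,"slide": [0,0,0],"twist": 48},{"hand": 1,"slide": [0,0,0],"twist": 56},{"hand": 1,"slide": [0,0,0],"twist": 64}])

```text
clock: 28.5
ee_pos: [609.5, 21.9, 42.3]
tcp_rot: [-3.139, -0.002, -0.836]
force: [4.2, -0.2, 0.5]
grip_width: 61.0
```

```bash
python3 - <<'E'
from h import *
info()
E
```

```text
t 28.5 pos [609.5  21.9  42.3] rpy [-1.7987e+02 -1.4000e-01 -4.7930e+01] F [ 4.2 -0.2  0.5] T [-0.24 -0.71  0.07] w 61.0 q [-0.04  0.62  1.6  -0.    0.91  0.8 ]
```

jog_arm(deltas=[{"hand": 1,"slide": [0,0,0],"twist": 4},{"hand": 1,"slide": [0,0,0],"twist": 8},{"hand": 1,"slide": [0,0,0],"twist": 10},{"hand": 1,"slide": [0,0,0],"twist": 12},{"hand": 1,"slide": [0,0,0],"twist": 12}])

```text
clock: 29.12
ee_pos: [608.9, 21.9, 42.2]
tcp_rot: [-3.14, -0.001, -1.042]
force: [4.5, -2.3, 5.1]
grip_width: 61.2
```

```bash
python3 - <<'E'
from h import *
info()
p=cap('wrist','w19')
E
```

```text
t 29.125 pos [608.9  21.9  42.2] rpy [-1.7992e+02 -6.0000e-02 -5.9680e+01] F [ 4.5 -2.3  5.1] T [-0.55 -0.71 -0.01] w 61.2 q [-0.04  0.62  1.6  -0.    0.91  1.  ]
```

View pics/w19.png

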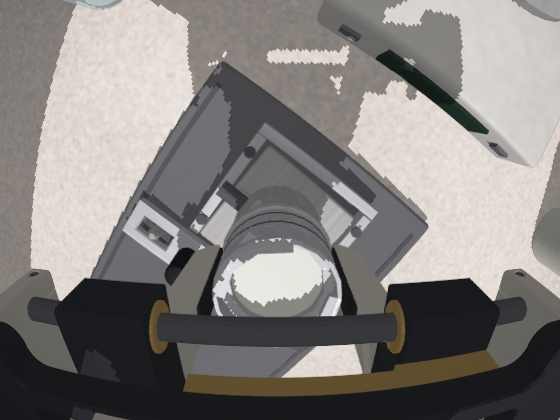

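jog_arm(deltas=[{"hand": 1,"slide": [0,0,0],"twist": 1.5},{"hand": 1,"slide": [0,0,0],"twist": 3},{"hand": 1,"slide": [0,0,0],"twist": 3}])

```text
clock: 29.55
ee_pos: [609.5, 21.7, 42.3]
tcp_rot: [-3.139, -0.002, -1.093]
force: [6.3, -3.8, 3.2]
grip_width: 61.3
```

```bash
python3 - <<'E'
from h import *
info()
E
```

```text
t 29.55 pos [609.5  21.7  42.3] rpy [-1.7986e+02 -1.2000e-01 -6.2630e+01] F [ 6.3 -3.8  3.2] T [-0.92 -1.34  0.2 ] w 61.3 q [-0.04  0.62  1.6  -0.    0.91  1.05]
```

jog_arm(deltas=[{"hand": 1,"slide": [0,0,0],"twist": 1.5},{"hand": 1,"slide": [0,0,0],"twist": 3},{"hand": 1,"slide": [0,0,0],"twist": 3}])

```text
clock: 29.92
ee_pos: [609.7, 21.3, 42.4]
tcp_rot: [-3.139, -0.003, -1.144]
force: [8.4, -5.3, 3.0]
grip_width: 61.3
```

```bash
python3 - <<'E'
from h import *
info()
p=cap('wrist'); W=cloud(p,True)
cv2.imwrite('pics/z3.png',cv2.resize(p['img'][150:330,180:380,::-1],None,fx=4,fy=4,interpolation=cv2.INTER_CUBIC))
E
```

```text
t 29.925 pos [609.7  21.3  42.4] rpy [-1.7985e+02 -1.7000e-01 -6.5530e+01] F [ 8.4 -5.3  3. ] T [-1.09 -1.45  1.06] w 61.3 q [-0.04  0.62  1.6  -0.    0.91  1.1 ]
```

View pics/z3.png

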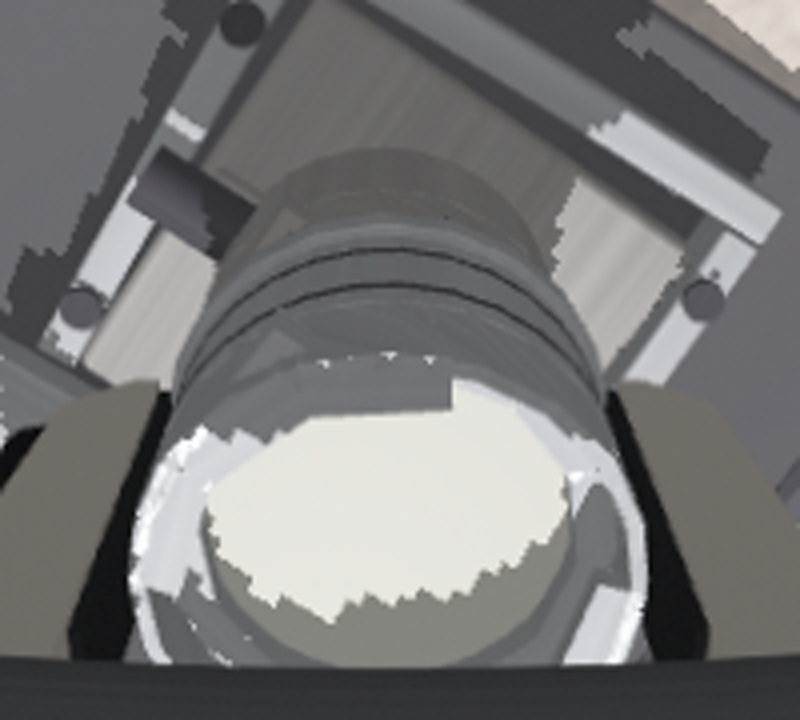

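jog_arm(deltas=[{"hand": -1,"slide": [0,0,0],"twist": -1},{"hand": -1,"slide": [0,0,0],"twist": -1},{"hand": -1,"slide": [0,0,0],"twist": -1},{"hand": -1,"slide": [0,0,-0.03],"twist": -1},{"hand": -1,"slide": [0,0,-0.08],"twist": -1},{"hand": -1,"slide": [0,0,-0.12],"twist": -1},{"hand": -1,"slide": [0,0.02,-0.12],"twist": -1},{"hand": -1,"slide": [0,0.02,-0.12],"twist": -1}])

```text
clock: 30.98
ee_pos: [589.1, 13.7, 161.8]
tcp_rot: [3.141, 0.0, -1.129]
force: [-0.8, 0.4, -0.7]
grip_width: 93.1
```

```bash
python3 - <<'E'
from h import *
info()
p=cap('wrist','w20'); W=cloud(p,True)
B=blob(W,(609.5,22.5),45,108,118); print(len(B),B[:,2].mean(),cv2.minEnclosingCircle(B[:,:2].astype(np.float32)),circ(B))
a=grid(rectify(p,(609.3,22.2),50,113,True,1/6,-6.7)); cv2.imwrite('pics/r17.png',a)
# ears: angular max radius at z 62-74
B=blob(W,(609.3,22.2),46,60,76); r=np.hypot(B[:,0]-609.3,B[:,1]-22.2); th=np.degrees(np.arctan2(B[:,1]-22.2,B[:,0]-609.3))
for q in range(-180,180,10):
    m=(th>=q)&(th<q+10)
    if m.sum()>0: print(q,m.sum(),r[m].max().round(1),end=' | ')
info()
E
```

```text
t 30.975 pos [589.1  13.7 161.8] rpy [ 1.7997e+02  2.0000e-02 -6.4710e+01] F [-0.8  0.4 -0.7] T [ 0.04 -0.02  0.03] w 93.1 q [-0.06  0.44  1.57  0.    1.13  1.07]
1512 112.45395187731047 ((606.09130859375, 22.230627059936523), 33.85113525390625) [606.30854699  22.50801419  28.2615345 ]
-60 3 31.1 | -50 7 30.9 | -40 9 29.9 | -30 12 29.9 | -20 13 29.5 | -10 16 29.7 | 0 17 29.5 | 10 17 29.8 | 20 18 29.6 | 30 16 30.3 | 40 19 30.8 | 50 24 32.8 | 60 15 31.3 | 70 13 31.7 | 80 11 32.6 | 90 8 33.0 | 100 6 33.6 | t 31.025 pos [589.6  13.9 161.5] rpy [ 1.7997e+02  3.0000e-02 -6.4700e+01] F [0.6 0.4 0.3] T [ 0.01  0.05 -0.01] w 92.6 q [-0.06  0.45  1.57  0.    1.13  1.07]
```

View pics/w20.png

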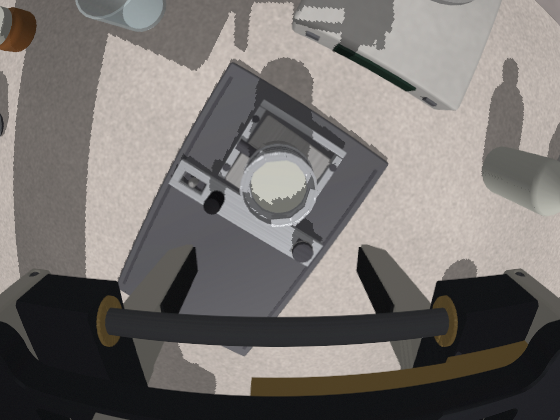

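View pics/r17.png

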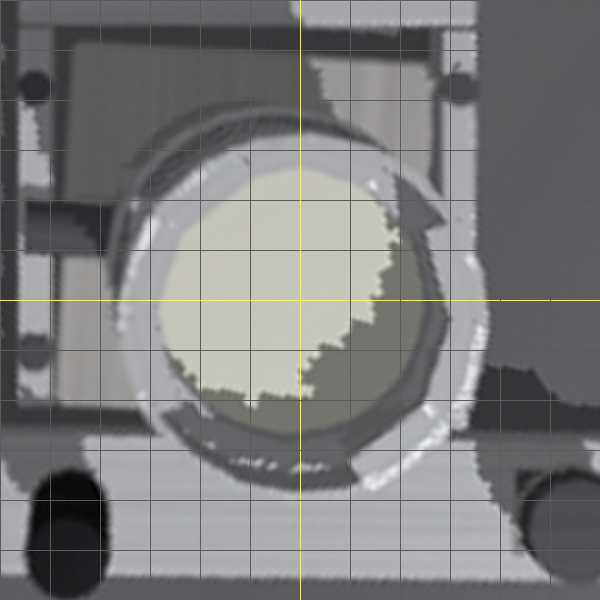

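```bash
python3 - <<'E'
from h import *
goto(502,428,150,0); goto(502,428,80,0)
E
```

```text
slide [-0.4118, -0.0978, 0.0116] twist -64.7 rows>= 7
slide [-0.4118, -0.0978, 0.0816] twist -64.7 rows>= 7
```

jog_arm(deltas=[{"hand": -1,"slide": [-0.06,-0.014,0],"twist": -9},{"hand": -1,"slide": [-0.12,-0.028,0],"twist": -18},{"hand": -1,"slide": [-0.18,-0.043,0],"twist": -27},{"hand": -1,"slide": [-0.24,-0.057,0],"twist": -36},{"hand": -1,"slide": [-0.3,-0.071,0],"twist": -45},{"hand": -1,"slide": [-0.36,-0.085,0],"twist": -54},{"hand": -1,"slide": [-0.412,-0.098,0.02],"twist": -64.7},{"hand": -1,"slide": [-0.412,-0.098,0.06],"twist": -64.7},{"hand": -1,"slide": [-0.412,-0.098,0.08],"twist": -64.7},{"hand": -1,"slide": [-0.412,-0.098,0.08],"twist": -64.7}])

```text
clock: 32.28
ee_pos: [501.9, 427.4, 80.2]
tcp_rot: [3.14, 0.002, -0.0]
force: [0.1, -0.1, -0.2]
grip_width: 93.0
```

```bash
cat >> h.py <<'E'
def stagelook(tag,g,z=63):
    info(); p=cap('wrist','w'+tag); W=cloud(p,True); info()
    B=blob(W,g,50,z-5,z+5); c,r=cv2.minEnclosingCircle(B[:,:2].astype(np.float32)); print(len(B),B[:,2].mean(),'MEC',c,r,'fit',circ(B))
    for zz,n in((z,'a'),(z-45,'b')): cv2.imwrite(f'pics/r{tag}{n}.png',grid(rectify(p,c,50,zz,True,1/6,0)))
    B=blob(W,c,44,z-53,z-38); r=np.hypot(B[:,0]-c[0],B[:,1]-c[1]); th=np.degrees(np.arctan2(B[:,1]-c[1],B[:,0]-c[0]))
    for q in range(-180,180,5):
        m=(th>=q)&(th<q+5)
        if m.sum()>0: print(q,r[m].max().round(1),end=' | ')
    print()
E
python3 - <<'E'
from h import *
stagelook('21',(500,432))
E
```

```text
t 32.275 pos [501.9 427.4  80.2] rpy [ 1.799e+02  1.400e-01 -3.000e-02] F [ 0.1 -0.1 -0.2] T [-0.05 -0.08  0.01] w 93.0 q [0.63 0.66 1.43 0.   1.06 0.64]
t 32.325 pos [502.7 427.8  81.8] rpy [ 1.7999e+02  2.0000e-02 -4.0000e-02] F [-0.1  0.6  0.2] T [-0.03 -0.05 -0.01] w 93.2 q [0.63 0.66 1.43 0.   1.06 0.64]
1136 62.303261653242274 MEC (527.3281860351562, 437.357177734375) 31.64240264892578 fit [531.76813452 438.6508207   29.62288066]
-180 29.1 | -175 29.4 | 25 35.1 | 30 35.2 | 35 34.7 | 40 34.3 | 45 34.1 | 50 34.7 | 55 34.1 | 60 33.9 | 65 34.0 | 70 33.6 | 75 33.4 | 80 33.4 | 85 32.7 | 90 32.4 | 95 33.0 | 100 33.0 | 105 32.6 | 110 32.2 | 115 32.2 | 120 31.8 | 125 31.2 | 130 31.2 | 135 31.0 | 140 30.7 | 145 30.5 | 150 30.6 | 155 30.2 | 160 29.6 | 165 30.0 | 170 30.2 | 175 30.0 |
```

View pics/r21a.png

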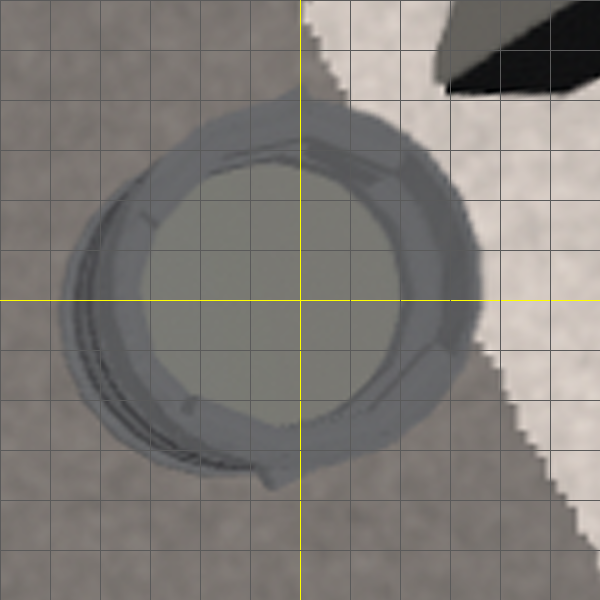

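View pics/w21.png

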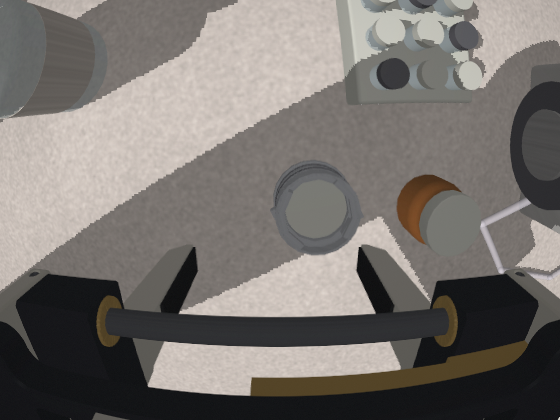

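```bash
python3 - <<'E'
from h import *
stagelook('22',(530,438))
E
```

```text
t 32.325 pos [502.7 427.8  81.8] rpy [ 1.7999e+02  2.0000e-02 -4.0000e-02] F [-0.1  0.6  0.2] T [-0.03 -0.05 -0.01] w 93.2 q [0.63 0.66 1.43 0.   1.06 0.64]
t 32.375 pos [503.2 428.1  82.8] rpy [-1.7995e+02 -6.0000e-02 -4.0000e-02] F [ 0.3 -0.7  0.9] T [-0.01 -0.09 -0.01] w 93.0 q [0.63 0.66 1.43 0.   1.06 0.64]
1908 62.43279808949451 MEC (529.8526611328125, 437.84375) 34.02686309814453 fit [529.81555754 438.1767717   28.37159255]
-180 32.3 | -175 31.8 | 30 32.6 | 35 32.3 | 40 32.0 | 45 32.5 | 50 32.7 | 55 32.4 | 60 32.3 | 65 32.4 | 70 32.6 | 75 32.4 | 80 32.5 | 85 32.5 | 90 32.2 | 95 32.8 | 100 33.3 | 105 33.0 | 110 32.7 | 115 32.6 | 120 32.8 | 125 32.6 | 130 32.4 | 135 32.7 | 140 32.6 | 145 32.4 | 150 32.5 | 155 32.6 | 160 32.4 | 165 32.4 | 170 32.6 | 175 32.4 |
```

View pics/r22a.png

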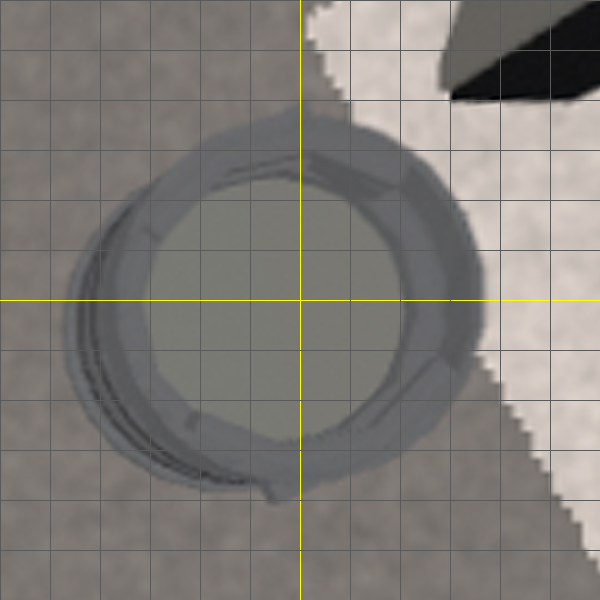

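View pics/r22b.png

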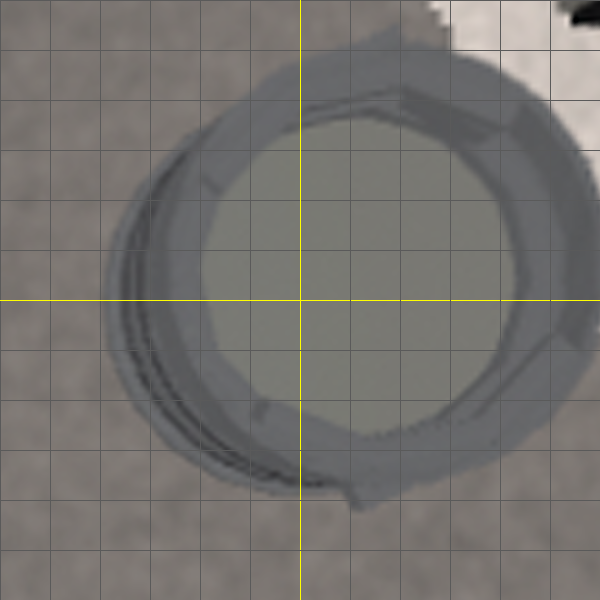

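```bash
python3 - <<'E'
from h import *
p=cap('wrist'); W=cloud(p,True)
im=p['img'][140:270,250:380,::-1]; im=np.clip(255*(im/255.)**0.8*1.5,0,255).astype(np.uint8)
cv2.imwrite('pics/z4.png',cv2.resize(im,None,fx=6,fy=6,interpolation=cv2.INTER_CUBIC)[:600*2,:])
c=np.array([529.8,438.1])
r=np.hypot(W[...,0]-c[0],W[...,1]-c[1]); m=(r>33.6)&(r<42)&(W[...,2]>6)&(W[...,2]<75)
v,u=np.nonzero(m)
for a,b in zip(u,v): 
    q=W[b,a]; print((int(a),int(b)),q.round(1),r[b,a].round(1),round(float(np.degrees(np.arctan2(q[1]-c[1],q[0]-c[0])))))
E
```

```text
(269, 208) [496.2 440.4  53.7] 33.7 176
(269, 209) [496.2 439.9  54.5] 33.6 177
(360, 215) [563.7 436.7  59.5] 34.0 -2
(360, 216) [564.2 435.4  58.1] 34.5 -4
(359, 217) [563.5 434.6  58.1] 33.9 -6
```

View pics/z4.png

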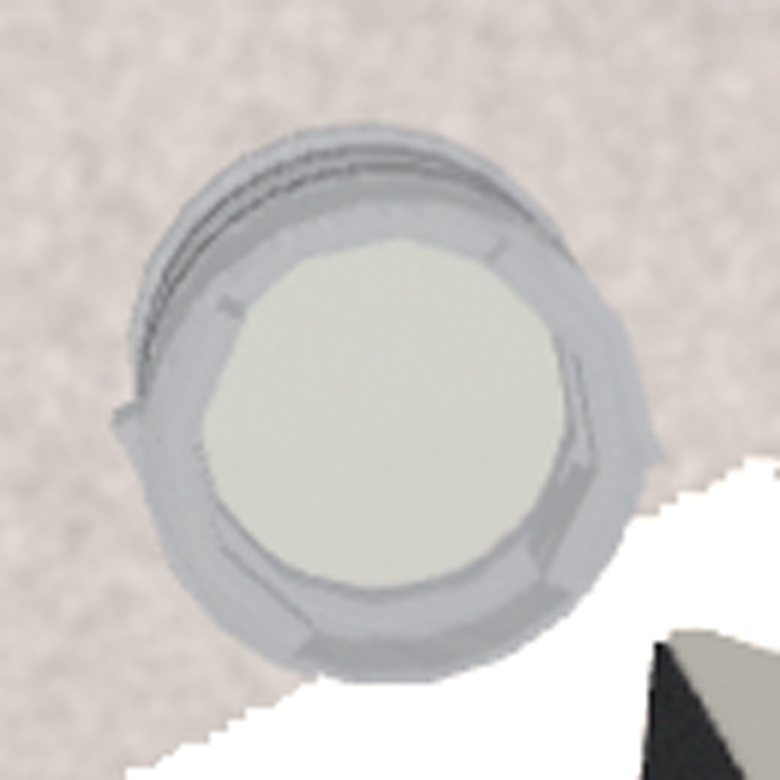

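```bash
python3 - <<'E'
from h import *
info()
goto(529.8,438,65,75)
E
```

```text
t 32.425 pos [503.3 428.3  83.2] rpy [-1.7992e+02 -1.0000e-01 -3.0000e-02] F [ 0.4 -0.2  0.5] T [-0.03 -0.09  0.03] w 93.2 q [0.63 0.65 1.43 0.   1.06 0.64]
slide [0.0265, -0.0097, 0.0183] twist -75.03 rows>= 8
```

jog_arm(deltas=[{"hand": -1,"slide": [0.013,-0.005,0],"twist": -9},{"hand": -1,"slide": [0.0265,-0.0097,0],"twist": -18},{"hand": -1,"slide": [0.0265,-0.0097,0],"twist": -28},{"hand": -1,"slide": [0.0265,-0.0097,0],"twist": -38},{"hand": -1,"slide": [0.0265,-0.0097,0],"twist": -48},{"hand": -1,"slide": [0.0265,-0.0097,0],"twist": -58},{"hand": -1,"slide": [0.0265,-0.0097,0.01],"twist": -68},{"hand": -1,"slide": [0.0265,-0.0097,0.018],"twist": -75},{"hand": -1,"slide": [0.0265,-0.0097,0.018],"twist": -75},{"hand": -1,"slide": [0.0265,-0.0097,0.018],"twist": -75}])

```text
clock: 33.67
ee_pos: [529.4, 438.1, 64.8]
tcp_rot: [3.141, -0.001, 1.306]
force: [-0.8, -0.0, 0.4]
grip_width: 92.6
```

```bash
python3 - <<'E'
from h import *
stagelook('23',(530,438))
goto(529.8,438,-8,75)
E
```

```text
t 33.675 pos [529.4 438.1  64.8] rpy [ 1.7994e+02 -7.0000e-02  7.4850e+01] F [-0.8 -0.   0.4] T [ 0.05 -0.1  -0.06] w 92.6 q [ 0.62  0.72  1.36  0.    1.06 -0.68]
t 33.725 pos [529.3 438.1  64.7] rpy [ 1.7995e+02 -7.0000e-02  7.4880e+01] F [ 0.3  0.1 -0.3] T [ 0.08 -0.13  0.04] w 93.0 q [ 0.62  0.72  1.36  0.    1.06 -0.68]
2182 62.43947802994025 MEC (529.7750244140625, 437.5968017578125) 34.09844970703125 fit [529.34294711 437.87745946  28.22015146]
-180 32.5 | -175 32.6 | -170 32.7 | -165 32.4 | -160 32.5 | -155 32.6 | -150 32.5 | -145 32.5 | -140 32.6 | -135 32.5 | -130 32.3 | -125 32.6 | -120 32.7 | -115 32.3 | 80 32.9 | 85 32.5 | 90 32.9 | 95 32.7 | 100 32.7 | 105 33.0 | 110 32.6 | 115 32.8 | 120 33.0 | 125 32.8 | 130 32.5 | 135 32.8 | 140 32.6 | 145 32.5 | 150 32.7 | 155 32.7 | 160 32.6 | 165 32.5 | 170 32.8 | 175 32.6 | 
slide [-0.0, 0.0004, 0.0727] twist -0.12 rows>= 2
```

View pics/r23a.png

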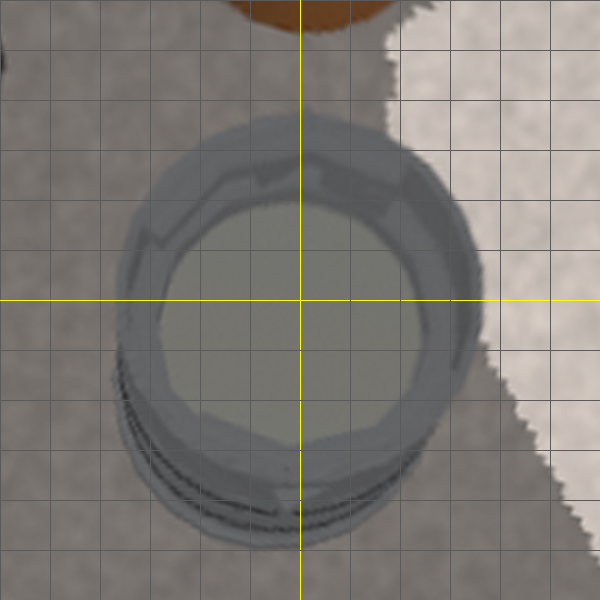

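jog_arm(deltas=[{"hand": -1,"slide": [0,0.0002,0.03],"twist": 0},{"hand": -1,"slide": [0,0.0002,0.055],"twist": 0},{"hand": -1,"slide": [0,0.0002,0.072],"twist": 0},{"hand": -1,"slide": [0,0.0002,0.072],"twist": 0},{"hand": 1,"slide": [0,0.0002,0.072],"twist": 0},{"hand": 1,"slide": [0,0.0002,0.072],"twist": 0},{"hand": 1,"slide": [0,0.0002,0.072],"twist": 0},{"hand": 1,"slide": [0,0.0002,0.072],"twist": 0},{"hand": 1,"slide": [0,0.0002,0.072],"twist": 0}], squeeze=40)

```text
clock: 34.85
ee_pos: [529.2, 438.0, -7.9]
tcp_rot: [3.141, -0.0, 1.309]
force: [-1.0, -1.0, 4.0]
grip_width: 61.4
```

```bash
python3 - <<'E'
from h import *
info()
goto(640,-65,200,24)
E
```

```text
t 34.85 pos [529.2 438.   -7.9] rpy [ 1.7998e+02 -2.0000e-02  7.5020e+01] F [-1. -1.  4.] T [-0.11 -0.02 -0.01] w 61.4 q [ 0.62  0.81  1.38 -0.    0.95 -0.69]
slide [-0.4571, 0.2371, -0.208] twist 51.02 rows>= 9
```

jog_arm(deltas=[{"hand": 1,"slide": [0,0,-0.02],"twist": 0},{"hand": 1,"slide": [0,0,-0.07],"twist": 0},{"hand": 1,"slide": [0,0,-0.12],"twist": 0},{"hand": 1,"slide": [-0.04,0.02,-0.16],"twist": 4},{"hand": 1,"slide": [-0.09,0.047,-0.19],"twist": 12},{"hand": 1,"slide": [-0.14,0.073,-0.208],"twist": 20},{"hand": 1,"slide": [-0.19,0.1,-0.208],"twist": 28},{"hand": 1,"slide": [-0.24,0.125,-0.208],"twist": 36},{"hand": 1,"slide": [-0.29,0.15,-0.208],"twist": 44},{"hand": 1,"slide": [-0.34,0.176,-0.208],"twist": 51}])

```text
clock: 36.1
ee_pos: [611.2, 62.1, 200.9]
tcp_rot: [3.141, -0.001, 0.415]
force: [0.3, 0.1, -2.2]
grip_width: 61.0
```

```bash
python3 - <<'E'
from h import *
info()
goto(640,-65,200,24)
E
```

```text
t 36.1 pos [611.2  62.1 200.9] rpy [ 1.7998e+02 -5.0000e-02  2.3780e+01] F [ 0.3  0.1 -2.2] T [-0.03 -0.13 -0.05] w 61.0 q [ 0.03  0.45  1.46  0.    1.23 -0.39]
slide [-0.0249, 0.1279, 0.0009] twist -0.22 rows>= 3
```

jog_arm(deltas=[{"hand": 1,"slide": [-0.01,0.05,0],"twist": 0},{"hand": 1,"slide": [-0.02,0.1,0],"twist": 0},{"hand": 1,"slide": [-0.025,0.128,0],"twist": 0},{"hand": 1,"slide": [-0.025,0.128,0],"twist": 0},{"hand": 1,"slide": [-0.025,0.128,0],"twist": 0},{"hand": 1,"slide": [-0.025,0.128,0],"twist": 0}])

```text
clock: 36.85
ee_pos: [640.3, -62.1, 200.0]
tcp_rot: [-3.142, -0.0, 0.421]
force: [0.8, 0.2, -2.3]
grip_width: 61.4
```

```bash
python3 - <<'E'
from h import *
info()
p=cap('wrist','w24'); W=cloud(p,True)
B=blob(W,(609,22),45,108,118); print(len(B),B[:,2].mean(),cv2.minEnclosingCircle(B[:,:2].astype(np.float32)),circ(B))
cv2.imwrite('pics/r24.png',grid(rectify(p,(609,22),50,113,True,1/6,-6.7)))
E
```

```text
t 36.85 pos [640.3 -62.1 200. ] rpy [-1.800e+02 -1.000e-02  2.409e+01] F [ 0.8  0.2 -2.3] T [-0.04 -0.14 -0.03] w 61.4 q [-0.17  0.51  1.37  0.    1.26 -0.59]
1193 112.60424266807941 ((605.604736328125, 22.029293060302734), 33.82277297973633) [606.04423799  22.06845679  28.21364815]
```

View pics/w24.png

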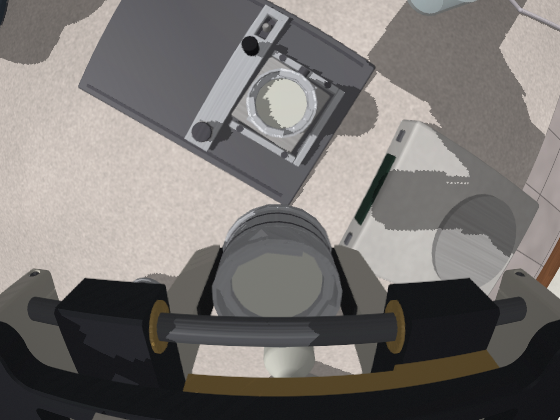

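View pics/r24.png

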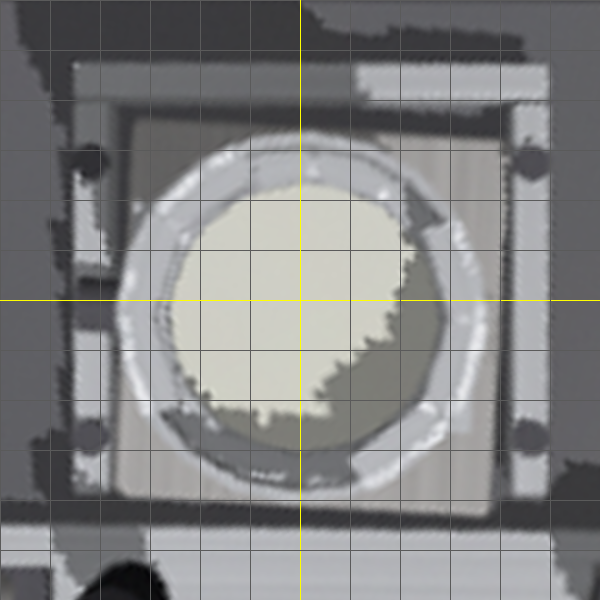

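```bash
python3 - <<'E'
from h import *
goto(606.8,22,118,23)
E
```

```text
slide [0.0037, -0.0905, 0.0819] twist 1.09 rows>= 2
```

jog_arm(deltas=[{"hand": 1,"slide": [0.002,-0.05,0],"twist": 1},{"hand": 1,"slide": [0.0037,-0.0905,0.02],"twist": 1},{"hand": 1,"slide": [0.0037,-0.0905,0.06],"twist": 1},{"hand": 1,"slide": [0.0037,-0.0905,0.08],"twist": 1},{"hand": 1,"slide": [0.0037,-0.0905,0.08],"twist": 1},{"hand": 1,"slide": [0.0037,-0.0905,0.08],"twist": 1},{"hand": 1,"slide": [0.0037,-0.0905,0.08],"twist": 1}])

```text
clock: 37.78
ee_pos: [607.6, 21.0, 120.8]
tcp_rot: [3.141, -0.002, 0.402]
force: [0.1, 0.3, -1.6]
grip_width: 61.4
```

```bash
python3 - <<'E'
from h import *
info()
goto(606.8,22,100,23)
E
```

```text
t 37.775 pos [607.6  21.  120.8] rpy [ 1.7996e+02 -1.0000e-01  2.3030e+01] F [ 0.1  0.3 -1.6] T [-0.02 -0.08  0.02] w 61.4 q [-0.04  0.52  1.56  0.    1.06 -0.44]
slide [-0.0003, -0.0012, 0.0208] twist 0.03 rows>= 1
```

jog_arm(deltas=[{"hand": 1,"slide": [0,-0.0007,0.006],"twist": 0},{"hand": 1,"slide": [0,-0.0007,0.012],"twist": 0},{"hand": 1,"slide": [0,-0.0007,0.0155],"twist": 0},{"hand": 1,"slide": [0,-0.0007,0.018],"twist": 0},{"hand": 1,"slide": [0,-0.0007,0.02],"twist": 0}])

```text
clock: 38.4
ee_pos: [606.7, 21.6, 99.5]
tcp_rot: [3.142, 0.0, 0.402]
force: [-0.9, 0.5, -1.1]
grip_width: 61.7
```

```bash
python3 - <<'E'
from h import *
info()
E
```

```text
t 38.4 pos [606.7  21.6  99.5] rpy [180.     0.    23.02] F [-0.9  0.5 -1.1] T [-0.03 -0.06  0.02] w 61.7 q [-0.04  0.55  1.57 -0.    1.02 -0.44]
```

Underside is at ~107, below the rim (113) without contact; continue to seat (~90).

jog_arm(deltas=[{"hand": 1,"slide": [0,0,0.003],"twist": 0},{"hand": 1,"slide": [0,0,0.006],"twist": 0},{"hand": 1,"slide": [0,0,0.0085],"twist": 0},{"hand": 1,"slide": [0,0,0.0095],"twist": 0},{"hand": 1,"slide": [0,0,0.0102],"twist": 0},{"hand": 1,"slide": [0,0,0.0102],"twist": 0}])

```text
clock: 39.15
ee_pos: [606.7, 21.6, 90.0]
tcp_rot: [3.141, -0.0, 0.402]
force: [-2.5, -0.2, 5.6]
grip_width: 61.1
```

```bash
python3 - <<'E'
from h import *
info()
E
```

```text
t 39.15 pos [606.7  21.6  90. ] rpy [179.99  -0.    23.03] F [-2.5 -0.2  5.6] T [-0.11  0.55 -0.  ] w 61.1 q [-0.04  0.56  1.58 -0.    1.   -0.44]
```

Seated (TCP 90.0). Turn.

jog_arm(deltas=[{"hand": 1,"slide": [0,0,0],"twist": 8},{"hand": 1,"slide": [0,0,0],"twist": 16},{"hand": 1,"slide": [0,0,0],"twist": 24},{"hand": 1,"slide": [0,0,0],"twist": 32},{"hand": 1,"slide": [0,0,0],"twist": 40},{"hand": 1,"slide": [0,0,0],"twist": 48},{"hand": 1,"slide": [0,0,0],"twist": 56},{"hand": 1,"slide": [0,0,0],"twist": 64},{"hand": 1,"slide": [0,0,0],"twist": 70},{"hand": 1,"slide": [0,0,0],"twist": 72}])

```text
clock: 40.4
ee_pos: [607.7, 21.6, 90.1]
tcp_rot: [-3.14, -0.002, -0.856]
force: [2.8, -0.2, 2.7]
grip_width: 61.3
```

```bash
python3 - <<'E'
from h import *
info()
E
```

```text
t 40.4 pos [607.7  21.6  90.1] rpy [-1.7989e+02 -1.0000e-01 -4.9030e+01] F [ 2.8 -0.2  2.7] T [-0.01 -0.65  0.1 ] w 61.3 q [-0.04  0.56  1.58  0.    1.    0.81]
```

jog_arm(deltas=[{"hand": 1,"slide": [0,0,0],"twist": 1.5},{"hand": 1,"slide": [0,0,0],"twist": 3},{"hand": 1,"slide": [0,0,0],"twist": 4},{"hand": 1,"slide": [0,0,0],"twist": 5},{"hand": 1,"slide": [0,0,0],"twist": 5}])

```text
clock: 41.02
ee_pos: [608.4, 21.0, 90.4]
tcp_rot: [-3.139, -0.003, -0.941]
force: [6.2, -2.0, 3.7]
grip_width: 61.5
```

```bash
python3 - <<'E'
from h import *
info()
E
```

```text
t 41.025 pos [608.4  21.   90.4] rpy [-179.85   -0.19  -53.92] F [ 6.2 -2.   3.7] T [-0.68 -1.45  0.35] w 61.5 q [-0.04  0.56  1.58 -0.    1.    0.9 ]
```

jog_arm(deltas=[{"hand": 1,"slide": [0,0,0],"twist": 1.5},{"hand": 1,"slide": [0,0,0],"twist": 3},{"hand": 1,"slide": [0,0,0],"twist": 3}])

```text
clock: 41.4
ee_pos: [608.5, 20.8, 90.5]
tcp_rot: [-3.139, -0.004, -0.993]
force: [8.0, -3.8, 4.1]
grip_width: 61.4
```

```bash
python3 - <<'E'
from h import *
info()
E
```

```text
t 41.4 pos [608.5  20.8  90.5] rpy [-179.84   -0.23  -56.88] F [ 8.  -3.8  4.1] T [-0.93 -1.55  0.83] w 61.4 q [-0.04  0.56  1.58 -0.    1.    0.95]
```

jog_arm(deltas=[{"hand": 1,"slide": [0,0,0],"twist": 1.5},{"hand": 1,"slide": [0,0,0],"twist": 1.5}])

```text
clock: 41.65
ee_pos: [609.0, 21.0, 91.0]
tcp_rot: [-3.137, -0.004, -1.02]
force: [7.5, -2.0, 8.2]
grip_width: 61.5
```

```bash
python3 - <<'E'
from h import *
info()
E
```

```text
t 41.65 pos [609.  21.  91.] rpy [-179.76   -0.22  -58.46] F [ 7.5 -2.   8.2] T [-0.56 -1.54  0.08] w 61.5 q [-0.04  0.56  1.58 -0.    1.    0.98]
```

```bash
python3 - <<'E'
from h import *
p=cap('wrist','w25'); info(); s=cap('scene'); crop(s,(300,200),65,'c11',7)
E
```

```text
t 41.7 pos [609.  21.  91.] rpy [-179.75   -0.21  -58.45] F [ 7.4 -2.5  7.4] T [-0.67 -1.49  0.2 ] w 61.2 q [-0.04  0.56  1.58 -0.    1.    0.98]
```

View pics/w25.png

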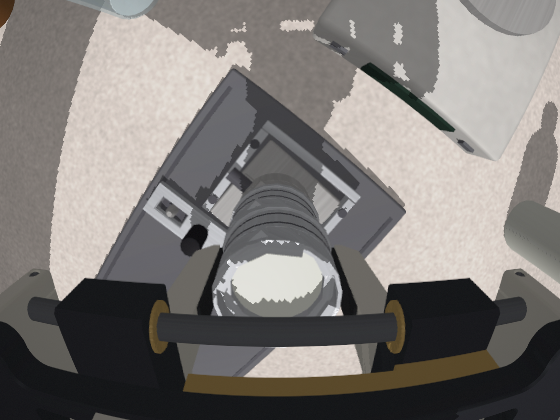

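View pics/c11.png

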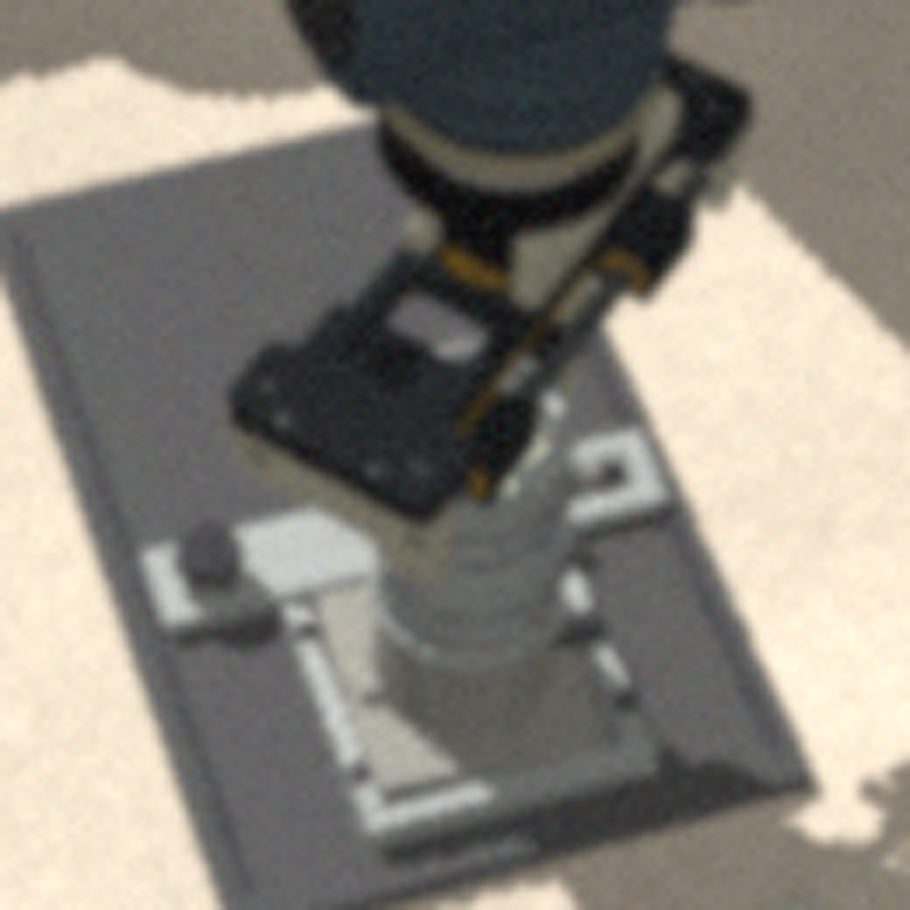

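jog_arm(deltas=[{"hand": -1,"slide": [0,0,0],"twist": -1},{"hand": -1,"slide": [0,0,0],"twist": -1},{"hand": -1,"slide": [0,0,0],"twist": -1},{"hand": -1,"slide": [0,0,-0.03],"twist": -1},{"hand": -1,"slide": [0,0,-0.08],"twist": -1},{"hand": -1,"slide": [0,0,-0.1],"twist": -1},{"hand": -1,"slide": [0,0.04,-0.1],"twist": -1},{"hand": -1,"slide": [0,0.06,-0.1],"twist": -1},{"hand": -1,"slide": [0,0.06,-0.1],"twist": -1}])

```text
clock: 42.88
ee_pos: [554.8, -10.1, 189.5]
tcp_rot: [3.141, 0.0, -1.004]
force: [0.6, -0.1, 0.8]
grip_width: 93.1
```

```bash
python3 - <<'E'
from h import *
info()
p=cap('wrist','w26'); W=cloud(p,True)
B=blob(W,(609,22),45,155,168); print(len(B),B[:,2].mean(),cv2.minEnclosingCircle(B[:,:2].astype(np.float32)),circ(B))
a=grid(rectify(p,(607.5,22),50,161,True,1/6,-6.7)); cv2.imwrite('pics/r26.png',a)
E
```

```text
t 42.875 pos [554.8 -10.1 189.5] rpy [ 1.7997e+02  2.0000e-02 -5.7530e+01] F [ 0.6 -0.1  0.8] T [0.   0.03 0.01] w 93.1 q [-0.1   0.35  1.63  0.    1.16  0.9 ]
1903 160.89322759428023 ((607.34228515625, 19.769731521606445), 33.83654022216797) [607.84333606  19.65996832  28.16185154]
```

View pics/w26.png

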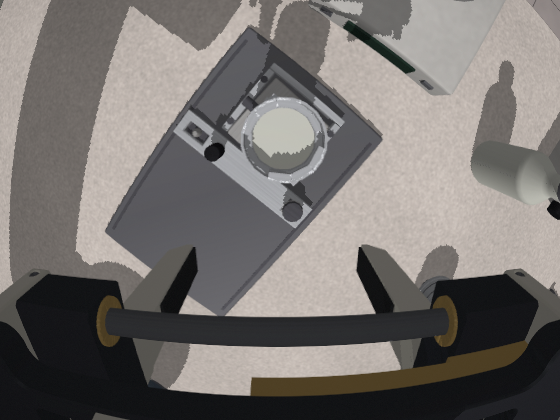

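View pics/r26.png

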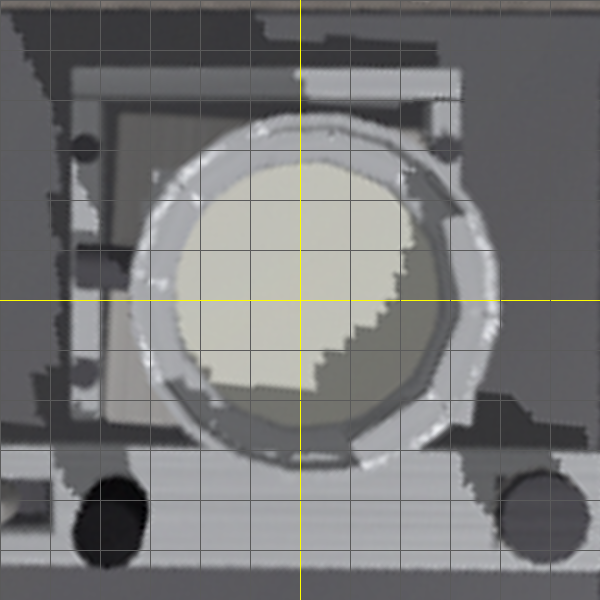

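```bash
cat >> h.py <<'E'
def gap(W,c,z):
    B=blob(W,c,40,z-4,z+4); d=B[:,:2]-c; r=np.hypot(*d.T); th=np.degrees(np.arctan2(d[:,1],d[:,0]))%360
    out=[]
    for q in range(0,360,3):
        m=(th>=q)&(th<q+3); out.append((q,r[m].min().round(1) if m.any() else None))
    print(' '.join(f'{q}:{v}' for q,v in out))
E
python3 - <<'E'
from h import *
p=cap('wrist'); W=cloud(p,True)
B=blob(W,(609,20),45,156,166); c=np.array(cv2.minEnclosingCircle(B[:,:2].astype(np.float32))[0]); print(c); 
o=B[np.hypot(*(B[:,:2]-c).T)>29.5]; cc=circ(o,31); print(cc)
gap(W,cc,161)
t=cap('top'); print([(np.round(m['centre']),m['conf']) for m in finder.mark_of('head',t)])
E
```

```text
[607.42456055  19.6578331 ]
[607.30037967  19.72821723]
0:29.0 3:29.1 6:25.4 9:24.8 12:24.4 15:24.0 18:24.5 21:24.2 24:24.0 27:24.0 30:24.6 33:24.5 36:24.6 39:24.7 42:25.1 45:24.5 48:24.2 51:24.0 54:24.3 57:23.9 60:23.9 63:23.6 66:23.8 69:23.6 72:23.9 75:24.4 78:24.3 81:23.9 84:23.7 87:23.4 90:23.2 93:23.1 96:23.3 99:23.0 102:23.2 105:23.4 108:23.9 111:24.3 114:28.3 117:28.3 120:28.2 123:28.3 126:28.4 129:28.2 132:28.2 135:28.1 138:28.1 141:28.5 144:28.8 147:29.0 150:28.4 153:28.2 156:28.2 159:28.3 162:28.5 165:28.5 168:28.2 171:28.3 174:28.1 177:28.4 180:28.2 183:28.4 186:24.0 189:23.7 192:23.6 195:23.4 198:23.0 201:23.1 204:22.8 207:23.2 210:23.3 213:23.3 216:23.8 219:23.8 222:24.1 225:24.1 228:23.6 231:23.4 234:23.3 237:23.1 240:23.0 243:23.2 246:23.4 249:23.5 252:23.5 255:24.2 258:24.7 261:24.2 264:23.9 267:24.1 270:23.9 273:24.1 276:24.0 279:24.0 282:24.3 285:24.4 288:24.1 291:24.4 294:24.9 297:28.8 300:28.7 303:28.9 306:29.0 309:29.2 312:28.8 315:29.1 318:28.9 321:29.0 324:29.4 327:29.6 330:29.1 333:29.0 336:29.0 339:29.1 342:29.4 345:29.4 348:29.4 351:29.3 354:29.0 357:28.8
[(array([383., 207.]), 0.68)]
```

```bash
python3 - <<'E'
from h import *
W=np.load('w17.npy')
B=blob(W,(609,22),45,60,70); c=np.array(cv2.minEnclosingCircle(B[:,:2].astype(np.float32))[0]); 
o=B[np.hypot(*(B[:,:2]-c).T)>29.5]; cc=circ(o,31); print(c,cc); gap(W,cc,65)
W=np.load('w15.npy'); B=blob(W,(526.6,291),45,58,68); o=B[np.hypot(*(B[:,:2]-[526.6,291]).T)>29.5]; cc=circ(o,31); print(cc); gap(W,cc,63)
E
```

```text
[607.91088867  22.37081337] [607.86130436  22.38834488]
0:28.7 3:29.1 6:28.9 9:29.0 12:24.3 15:25.0 18:24.1 21:23.5 24:24.3 27:23.6 30:24.1 33:23.4 36:23.7 39:23.7 42:23.9 45:23.9 48:23.9 51:24.3 54:24.0 57:24.0 60:23.6 63:23.5 66:23.5 69:23.7 72:23.7 75:24.1 78:24.3 81:24.0 84:24.4 87:23.8 90:23.6 93:23.4 96:23.3 99:23.1 102:23.0 105:23.3 108:23.8 111:24.1 114:24.0 117:24.3 120:24.4 123:28.4 126:27.9 129:27.9 132:27.7 135:28.7 138:28.6 141:28.1 144:28.3 147:28.1 150:28.2 153:28.2 156:28.8 159:28.5 162:28.2 165:28.5 168:28.6 171:28.7 174:28.6 177:28.7 180:28.4 183:28.8 186:28.6 189:28.9 192:28.8 195:23.7 198:24.6 201:23.6 204:23.3 207:23.1 210:23.3 213:23.6 216:23.7 219:23.8 222:24.1 225:24.1 228:24.4 231:24.6 234:24.5 237:23.9 240:24.4 243:23.7 246:24.5 249:24.0 252:23.9 255:24.1 258:24.5 261:23.9 264:24.3 267:24.9 270:24.6 273:24.3 276:24.1 279:23.9 282:23.8 285:23.8 288:23.8 291:24.0 294:24.1 297:25.3 300:25.5 303:29.2 306:29.5 309:29.0 312:29.7 315:29.3 318:29.5 321:29.3 324:29.0 327:29.5 330:29.5 333:30.1 336:29.7 339:29.7 342:29.5 345:29.8 348:28.9 351:29.4 354:29.0 357:28.9
[5
[... 367 characters left out ...]
26:24.2 129:24.2 132:24.0 135:23.9 138:23.9 141:24.4 144:23.7 147:24.4 150:23.4 153:23.6 156:23.9 159:23.8 162:24.2 165:24.6 168:24.2 171:24.0 174:23.7 177:23.5 180:23.7 183:23.3 186:23.5 189:23.5 192:24.1 195:23.2 198:25.0 201:24.1 204:24.4 207:27.8 210:27.8 213:27.9 216:28.2 219:28.6 222:28.2 225:28.2 228:28.3 231:28.3 234:28.8 237:28.4 240:28.8 243:28.0 246:28.3 249:28.6 252:27.8 255:28.9 258:28.8 261:28.6 264:28.5 267:28.3 270:28.0 273:28.9 276:23.6 279:24.1 282:24.2 285:23.4 288:23.3 291:23.5 294:23.3 297:23.4 300:23.1 303:23.5 306:23.7 309:24.3 312:24.5 315:24.7 318:24.4 321:24.3 324:23.9 327:23.8 330:23.7 333:23.8 336:24.0 339:24.3 342:24.5 345:24.7 348:24.9 351:24.8 354:24.7 357:24.0
```

```bash
python3 - <<'E'
from h import *
goto(538,-330,80,0)
E
```

```text
slide [0.2606, 0.1877, 0.1092] twist -57.46 rows>= 6
```

jog_arm(deltas=[{"hand": -1,"slide": [0.05,0.036,0],"twist": -9},{"hand": -1,"slide": [0.1,0.072,0],"twist": -18},{"hand": -1,"slide": [0.15,0.108,0],"twist": -28},{"hand": -1,"slide": [0.2,0.144,0.02],"twist": -38},{"hand": -1,"slide": [0.25,0.18,0.05],"twist": -48},{"hand": -1,"slide": [0.2606,0.1877,0.08],"twist": -57.5},{"hand": -1,"slide": [0.2606,0.1877,0.105],"twist": -57.5},{"hand": -1,"slide": [0.2606,0.1877,0.109],"twist": -57.5},{"hand": -1,"slide": [0.2606,0.1877,0.109],"twist": -57.5}])

```text
clock: 44.2
ee_pos: [538.0, -330.2, 81.0]
tcp_rot: [3.141, -0.0, 0.001]
force: [-0.7, 0.6, 0.2]
grip_width: 93.1
```

```bash
python3 - <<'E'
from h import *
info()
p=cap('wrist','w27'); W=cloud(p,True)
B=blob(W,(537,-296),50,50,60); c,r=cv2.minEnclosingCircle(B[:,:2].astype(np.float32)); print(len(B),c,r)
a=grid(rectify(p,c,50,18,True,1/6,0)); b=grid(rectify(p,c,50,55,True,1/6,0))
cv2.imwrite('pics/r27.png',cv2.resize(np.hstack([a,b]),(800,400)))
c=np.array(c); r=np.hypot(W[...,0]-c[0],W[...,1]-c[1]); m=(r>33.4)&(r<44)&(W[...,2]>8)&(W[...,2]<60)
q=W[m]; print(m.sum()); print(np.c_[q,r[m],np.degrees(np.arctan2(q[:,1]-c[1],q[:,0]-c[0]))].round(0)[:30])
E
```

```text
t 44.2 pos [ 538.  -330.2   81. ] rpy [ 1.7999e+02 -2.0000e-02  5.0000e-02] F [-0.7  0.6  0.2] T [-0.   -0.09  0.02] w 93.1 q [-0.62  0.61  1.52  0.    1.02 -0.63]
5279 (536.8951416015625, -295.865478515625) 31.10392951965332
0
[]
```

View pics/w27.png

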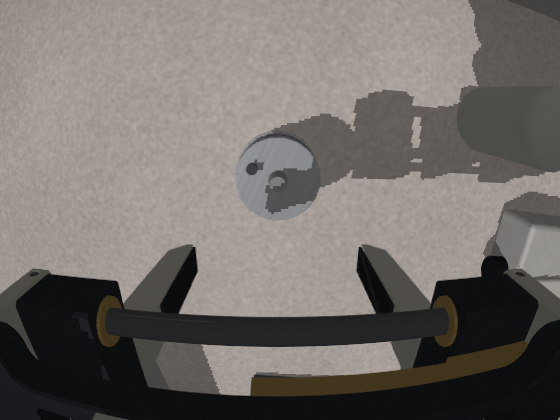

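View pics/r27.png

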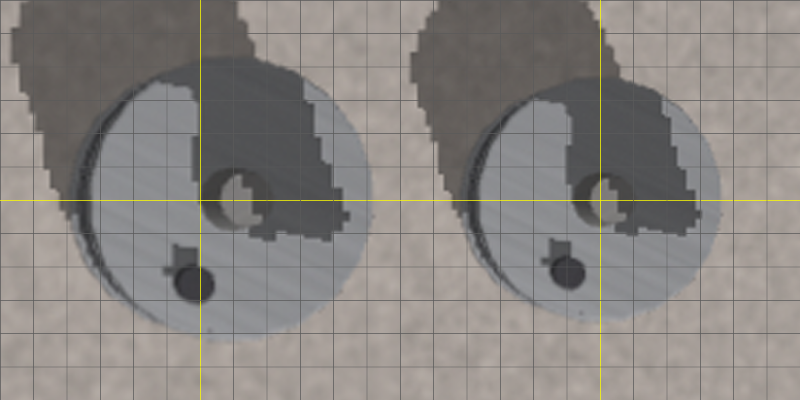

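jog_arm(deltas=[{"hand": -1,"slide": [-0.06,0,0],"twist": 0},{"hand": -1,"slide": [-0.12,0,0],"twist": 0},{"hand": -1,"slide": [-0.165,0,0.02],"twist": 0},{"hand": -1,"slide": [-0.165,0,0.06],"twist": 0},{"hand": -1,"slide": [-0.165,0,0.06],"twist": 0},{"hand": -1,"slide": [-0.165,0,0.06],"twist": 0}])

```text
clock: 45.0
ee_pos: [373.6, -331.1, 22.0]
tcp_rot: [3.14, -0.001, 0.001]
force: [0.5, -0.3, 0.3]
grip_width: 92.7
```

```bash
python3 - <<'E'
from h import *
info()
p=cap('wrist','w28')
for m in finder.boxes_of('head',p)[:1]: print(m)
M=np.array(p['world_to_cam'])
im=p['img'][100:270,400:560,::-1]; im=np.clip(255*(im/255.)**0.7*1.2,0,255).astype(np.uint8)
cv2.imwrite('pics/z5.png',cv2.resize(im,None,fx=4,fy=3.5,interpolation=cv2.INTER_CUBIC))
E
```

```text
t 45.0 pos [ 373.6 -331.1   22. ] rpy [ 1.7991e+02 -8.0000e-02  6.0000e-02] F [ 0.5 -0.3  0.3] T [-0.02 -0.14 -0.03] w 92.7 q [-0.82  0.5   1.91  0.    0.73 -0.82]
{'rect': [503.9, 197.2, 95.3, 94.7], 'conf': 0.81}
```

View pics/w28.png

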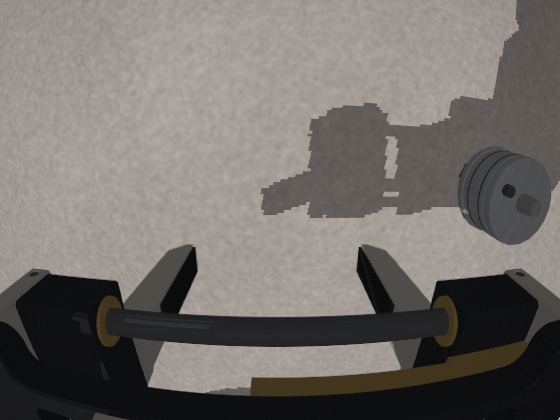

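View pics/z5.png

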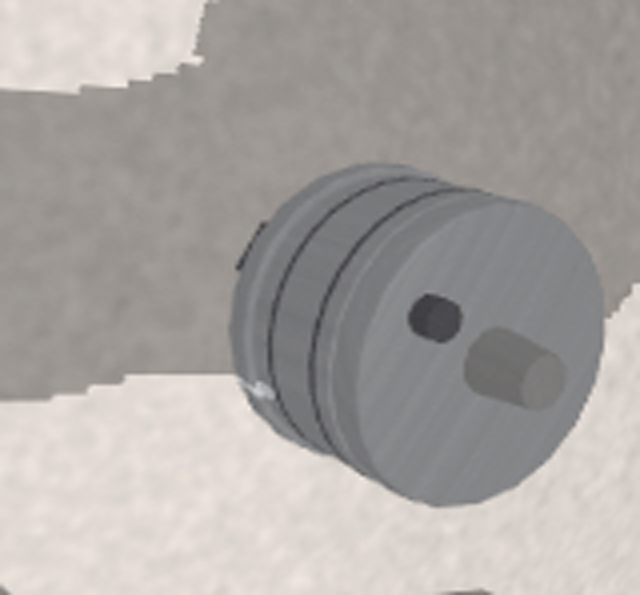

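```bash
python3 - <<'E'
from h import *
p=cap('wrist'); info(); c=np.array([536.9,-295.9])
for z in (0,5,10,15,18):
  for px in ((466,163.5),(462.5,170),(459,177.5)):
    w=at_z(p,*px,z,True); d=w[:2]-c; print(z,px,w.round(1),np.hypot(*d).round(1),np.degrees(np.arctan2(d[1],d[0])).round(1))
W=cloud(p,True)
for z,(u,v) in ((62,(435/4+400,318/3.5+100)),):
    q=W[int(v),int(u)]; print('peg',q, np.degrees(np.arctan2(*(q[:2]-c)[::-1])), np.hypot(*(q[:2]-c)))
E
```

```text
t 45.15 pos [ 373.4 -331.    21.7] rpy [ 1.799e+02 -9.000e-02  6.000e-02] F [0.1 0.2 0.3] T [-0.06 -0.05 -0.03] w 93.0 q [-0.82  0.5   1.91 -0.    0.73 -0.82]
0 (466, 163.5) [ 519.9 -280.3    0. ] 23.1 137.6
0 (462.5, 170) [ 517.1 -285.6    0. ] 22.3 152.5
0 (459, 177.5) [ 514.6 -291.7    0. ] 22.7 169.4
5 (466, 163.5) [ 516.5 -279.6    5. ] 26.1 141.3
5 (462.5, 170) [ 513.9 -284.8    5. ] 25.6 154.2
5 (459, 177.5) [ 511.4 -290.7    5. ] 26.0 168.5
10 (466, 163.5) [ 513.2 -278.9   10. ] 29.2 144.3
10 (462.5, 170) [ 510.6 -283.9   10. ] 28.9 155.5
10 (459, 177.5) [ 508.2 -289.7   10. ] 29.4 167.9
15 (466, 163.5) [ 509.9 -278.1   15. ] 32.4 146.7
15 (462.5, 170) [ 507.3 -283.1   15. ] 32.2 156.6
15 (459, 177.5) [ 505.  -288.8   15. ] 32.7 167.4
18 (466, 163.5) [ 507.9 -277.7   18. ] 34.3 147.9
18 (462.5, 170) [ 505.4 -282.6   18. ] 34.2 157.1
18 (459, 177.5) [ 503.  -288.2   18. ] 34.7 167.1
peg [ 516.33744959 -286.37233453   59.87692971] 155.13933433405708 22.662631984772013
```

```bash
python3 - <<'E'
from h import *
goto(536.9,-295.9,70,24)
E
```

```text
slide [0.1636, -0.0348, -0.0481] twist -23.94 rows>= 3
```

jog_arm(deltas=[{"hand": -1,"slide": [0,0,-0.04],"twist": -5},{"hand": -1,"slide": [0.02,-0.005,-0.07],"twist": -12},{"hand": -1,"slide": [0.07,-0.015,-0.07],"twist": -20},{"hand": -1,"slide": [0.12,-0.026,-0.06],"twist": -24},{"hand": -1,"slide": [0.1636,-0.0348,-0.048],"twist": -24},{"hand": -1,"slide": [0.1636,-0.0348,-0.048],"twist": -24},{"hand": -1,"slide": [0.1636,-0.0348,-0.048],"twist": -24}])

```text
clock: 46.02
ee_pos: [535.7, -295.6, 68.9]
tcp_rot: [3.141, 0.0, 0.42]
force: [-0.3, -0.2, 0.5]
grip_width: 92.8
```

```bash
python3 - <<'E'
from h import *
info()
p=cap('wrist','w29'); W=cloud(p,True)
B=blob(W,(537,-296),50,50,60); c,r=cv2.minEnclosingCircle(B[:,:2].astype(np.float32)); print(len(B),c,r)
B=blob(W,(517,-286),8,57,66); print(len(B),B.mean(0), np.degrees(np.arctan2(*(B.mean(0)[:2]-c)[::-1])))
goto(536.9,-295.9,-10,24)
E
```

```text
t 46.025 pos [ 535.7 -295.6   68.9] rpy [1.7999e+02 1.0000e-02 2.4050e+01] F [-0.3 -0.2  0.5] T [-0.04 -0.13  0.07] w 92.8 q [-0.58  0.59  1.58 -0.    0.97 -1.  ]
5141 (537.0863647460938, -295.8018798828125) 31.23038673400879
112 [ 518.69478852 -287.0315207    59.66226831] 154.505006745346
slide [0.0013, 0.0006, 0.0791] twist 0.01 rows>= 2
```

View pics/w29.png

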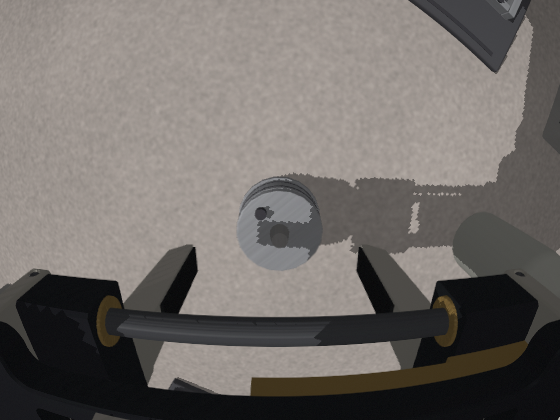

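jog_arm(deltas=[{"hand": -1,"slide": [0.001,0.0005,0.03],"twist": 0},{"hand": -1,"slide": [0.001,0.0005,0.06],"twist": 0},{"hand": -1,"slide": [0.001,0.0005,0.077],"twist": 0},{"hand": -1,"slide": [0.001,0.0005,0.078],"twist": 0},{"hand": 1,"slide": [0.001,0.0005,0.078],"twist": 0},{"hand": 1,"slide": [0.001,0.0005,0.078],"twist": 0},{"hand": 1,"slide": [0.001,0.0005,0.078],"twist": 0},{"hand": 1,"slide": [0.001,0.0005,0.078],"twist": 0},{"hand": 1,"slide": [0.001,0.0005,0.078],"twist": 0}], squeeze=40)

```text
clock: 47.2
ee_pos: [537.4, -295.7, -9.1]
tcp_rot: [3.141, -0.0, 0.419]
force: [-0.5, 0.4, 4.9]
grip_width: 61.5
```

```bash
python3 - <<'E'
from h import *
info()
goto(640,-70,240,19.5)
E
```

```text
t 47.2 pos [ 537.4 -295.7   -9.1] rpy [ 1.7997e+02 -2.0000e-02  2.4030e+01] F [-0.5  0.4  4.9] T [ 0.13  0.1  -0.03] w 61.5 q [-0.58  0.71  1.61  0.    0.83 -1.  ]
slide [0.1858, -0.1643, -0.2491] twist 4.53 rows>= 6
```

jog_arm(deltas=[{"hand": 1,"slide": [0,0,-0.02],"twist": 0},{"hand": 1,"slide": [0,0,-0.07],"twist": 0},{"hand": 1,"slide": [0,0,-0.13],"twist": 0},{"hand": 1,"slide": [0,0,-0.19],"twist": 0},{"hand": 1,"slide": [0.03,-0.027,-0.235],"twist": 2},{"hand": 1,"slide": [0.08,-0.07,-0.249],"twist": 4.5},{"hand": 1,"slide": [0.125,-0.11,-0.249],"twist": 4.5},{"hand": 1,"slide": [0.17,-0.15,-0.249],"twist": 4.5},{"hand": 1,"slide": [0.186,-0.164,-0.249],"twist": 4.5},{"hand": 1,"slide": [0.186,-0.164,-0.249],"twist": 4.5}])

```text
clock: 48.45
ee_pos: [640.2, -69.3, 239.9]
tcp_rot: [3.141, 0.0, 0.343]
force: [-0.1, -0.1, -2.7]
grip_width: 61.4
```

jog_arm(deltas=[{"hand": 1,"slide": [0,0,0],"twist": 0},{"hand": 1,"slide": [0,0,0],"twist": 0}])

```text
clock: 48.7
ee_pos: [639.8, -71.6, 239.6]
tcp_rot: [3.141, 0.0, 0.339]
force: [0.5, -1.0, -2.1]
grip_width: 61.5
```

```bash
python3 - <<'E'
from h import *
info()
p=cap('wrist','w30'); W=cloud(p,True)
B=blob(W,(607,21),45,156,166); c=np.array(cv2.minEnclosingCircle(B[:,:2].astype(np.float32))[0]); o=B[np.hypot(*(B[:,:2]-c).T)>29.5]; cc=circ(o,31); print(c,cc); gap(W,cc,161)
cv2.imwrite('pics/r30.png',grid(rectify(p,(607,21),50,161,True,1/6,-6.7)))
E
```

```text
t 48.7 pos [639.8 -71.6 239.6] rpy [1.7999e+02 1.0000e-02 1.9430e+01] F [ 0.5 -1.  -2.1] T [-0.05 -0.14  0.04] w 61.5 q [-0.18  0.48  1.32 -0.    1.34 -0.52]
[607.90368652  19.30224037] [608.09210753  19.19016926]
0:28.6 3:29.5 6:24.5 9:24.2 12:23.9 15:23.7 18:23.6 21:23.8 24:23.7 27:23.8 30:23.6 33:23.8 36:24.0 39:24.4 42:24.6 45:24.7 48:24.3 51:24.2 54:24.1 57:23.9 60:23.5 63:23.5 66:23.8 69:24.0 72:24.5 75:24.7 78:24.6 81:24.4 84:24.1 87:24.1 90:23.8 93:24.2 96:24.2 99:24.1 102:24.4 105:24.7 108:25.0 111:25.0 114:24.9 117:29.7 120:29.5 123:29.8 126:29.6 129:29.4 132:29.2 135:29.1 138:29.2 141:29.8 144:30.0 147:29.7 150:28.9 153:28.9 156:29.1 159:28.9 162:29.3 165:28.8 168:29.1 171:29.3 174:29.0 177:28.9 180:29.3 183:29.2 186:25.3 189:24.9 192:24.5 195:24.6 198:24.0 201:24.6 204:23.9 207:23.8 210:24.1 213:24.4 216:24.2 219:24.3 222:24.2 225:23.9 228:23.6 231:23.3 234:23.3 237:23.6 240:23.5 243:23.5 246:23.5 249:23.6 252:23.3 255:24.2 258:23.9 261:23.8 264:23.4 267:23.1 270:23.3 273:23.1 276:23.0 279:23.5 282:23.3 285:23.4 288:24.1 291:24.1 294:28.5 297:28.7 300:28.3 303:28.3 306:28.8 309:28.6 312:28.4 315:28.8 318:28.2 321:28.5 324:28.3 327:28.5 330:27.8 333:27.6 336:27.9 339:28.0 342:28.2 345:28.3 348:28.1 351:28.5 354:28.0 357:28.5
```

View pics/r30.png

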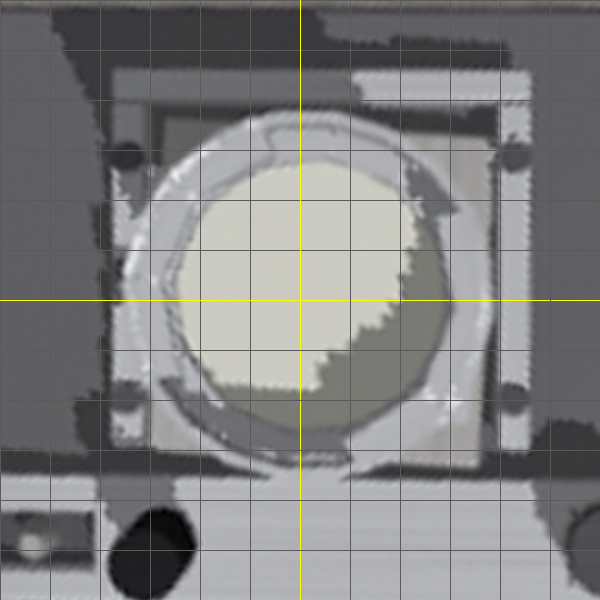

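View pics/w30.png

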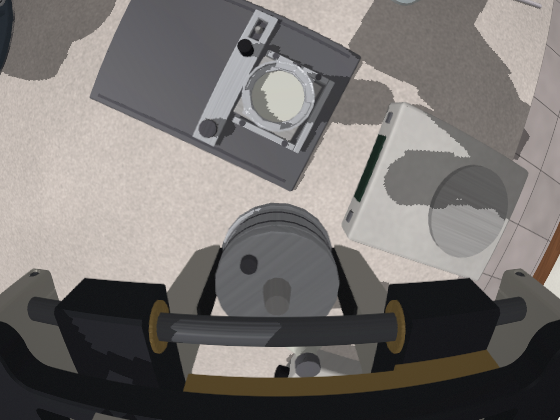

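```bash
python3 - <<'E'
from h import *
goto(608,19.6,165,19.5)
E
```

```text
slide [0.0003, -0.0964, 0.0746] twist -0.07 rows>= 2
```

jog_arm(deltas=[{"hand": 1,"slide": [0,-0.05,0],"twist": 0},{"hand": 1,"slide": [0.0003,-0.0965,0.02],"twist": 0},{"hand": 1,"slide": [0.0003,-0.0965,0.06],"twist": 0},{"hand": 1,"slide": [0.0003,-0.0965,0.0746],"twist": 0},{"hand": 1,"slide": [0.0003,-0.0965,0.0746],"twist": 0},{"hand": 1,"slide": [0.0003,-0.0965,0.0746],"twist": 0},{"hand": 1,"slide": [0.0003,-0.0965,0.0746],"twist": 0}])

```text
clock: 49.62
ee_pos: [608.9, 20.6, 166.0]
tcp_rot: [3.141, -0.002, 0.34]
force: [-0.7, 0.2, -3.1]
grip_width: 61.8
```

```bash
python3 - <<'E'
from h import *
info()
goto(608,19.6,146,19.5)
E
```

```text
t 49.625 pos [608.9  20.6 166. ] rpy [ 1.7996e+02 -1.0000e-01  1.9490e+01] F [-0.7  0.2 -3.1] T [ 0.02 -0.17 -0.02] w 61.8 q [-0.04  0.47  1.51  0.    1.15 -0.38]
slide [-0.0012, 0.0006, 0.02] twist -0.01 rows>= 1
```

jog_arm(deltas=[{"hand": 1,"slide": [-0.0005,0.0008,0.006],"twist": 0},{"hand": 1,"slide": [-0.0005,0.0008,0.012],"twist": 0},{"hand": 1,"slide": [-0.0005,0.0008,0.015],"twist": 0},{"hand": 1,"slide": [-0.0005,0.0008,0.018],"twist": 0},{"hand": 1,"slide": [-0.0005,0.0008,0.02],"twist": 0}])

```text
clock: 50.25
ee_pos: [608.0, 20.0, 144.6]
tcp_rot: [-3.142, 0.0, 0.341]
force: [0.1, 0.3, -2.4]
grip_width: 61.5
```

```bash
python3 - <<'E'
from h import *
info()
E
```

```text
t 50.25 pos [608.   20.  144.6] rpy [-1.800e+02  1.000e-02  1.953e+01] F [ 0.1  0.3 -2.4] T [-0.05 -0.12  0.02] w 61.5 q [-0.04  0.5   1.53  0.    1.11 -0.38]
```

Underside ~154, well inside the socket (161) and no contact. Seat.

jog_arm(deltas=[{"hand": 1,"slide": [0,0,0.003],"twist": 0},{"hand": 1,"slide": [0,0,0.006],"twist": 0},{"hand": 1,"slide": [0,0,0.0075],"twist": 0},{"hand": 1,"slide": [0,0,0.0085],"twist": 0},{"hand": 1,"slide": [0,0,0.0085],"twist": 0}])

```text
clock: 50.88
ee_pos: [608.2, 20.1, 137.3]
tcp_rot: [3.142, -0.001, 0.341]
force: [-3.5, 0.3, 7.2]
grip_width: 61.7
```

```bash
python3 - <<'E'
from h import *
info()
E
```

```text
t 50.875 pos [608.2  20.1 137.3] rpy [ 1.800e+02 -4.000e-02  1.952e+01] F [-3.5  0.3  7.2] T [0.21 0.64 0.01] w 61.7 q [-0.04  0.5   1.54  0.    1.1  -0.38]
```

jog_arm(deltas=[{"hand": 1,"slide": [0,0,0],"twist": 8},{"hand": 1,"slide": [0,0,0],"twist": 16},{"hand": 1,"slide": [0,0,0],"twist": 24},{"hand": 1,"slide": [0,0,0],"twist": 32},{"hand": 1,"slide": [0,0,0],"twist": 40},{"hand": 1,"slide": [0,0,0],"twist": 48},{"hand": 1,"slide": [0,0,0],"twist": 56},{"hand": 1,"slide": [0,0,0],"twist": 64},{"hand": 1,"slide": [0,0,0],"twist": 70},{"hand": 1,"slide": [0,0,0],"twist": 72}])

```text
clock: 52.12
ee_pos: [608.8, 19.9, 137.3]
tcp_rot: [-3.14, -0.001, -0.918]
force: [-0.3, -1.0, 4.7]
grip_width: 61.5
```

```bash
python3 - <<'E'
from h import *
info()
E
```

```text
t 52.125 pos [608.8  19.9 137.3] rpy [-1.7991e+02 -8.0000e-02 -5.2590e+01] F [-0.3 -1.   4.7] T [-0.1   0.    0.17] w 61.5 q [-0.04  0.5   1.54 -0.    1.1   0.87]
```

jog_arm(deltas=[{"hand": 1,"slide": [0,0,0],"twist": 1.5},{"hand": 1,"slide": [0,0,0],"twist": 3},{"hand": 1,"slide": [0,0,0],"twist": 4},{"hand": 1,"slide": [0,0,0],"twist": 4}])

```text
clock: 52.62
ee_pos: [609.1, 19.7, 137.3]
tcp_rot: [-3.14, -0.002, -0.985]
force: [1.2, -1.1, 6.3]
grip_width: 61.8
```

```bash
python3 - <<'E'
from h import *
info()
E
```

```text
t 52.625 pos [609.1  19.7 137.3] rpy [-1.7988e+02 -1.2000e-01 -5.6460e+01] F [ 1.2 -1.1  6.3] T [-0.17 -0.29  0.26] w 61.8 q [-0.04  0.5   1.54 -0.    1.09  0.94]
```

jog_arm(deltas=[{"hand": 1,"slide": [0,0,0],"twist": 1.5},{"hand": 1,"slide": [0,0,0],"twist": 3},{"hand": 1,"slide": [0,0,0],"twist": 3}])

```text
clock: 53.0
ee_pos: [609.2, 19.6, 137.4]
tcp_rot: [-3.139, -0.002, -1.037]
force: [1.2, -2.2, 4.4]
grip_width: 61.6
```

```bash
python3 - <<'E'
from h import *
info()
p=cap('wrist','w31'); W=cloud(p,True); st=ctrl.get_state()
E
```

```text
t 53.0 pos [609.2  19.6 137.4] rpy [-1.7988e+02 -1.4000e-01 -5.9420e+01] F [ 1.2 -2.2  4.4] T [-0.36 -0.33  0.73] w 61.6 q [-0.04  0.5   1.54 -0.    1.09  0.99]
```

View pics/w31.png

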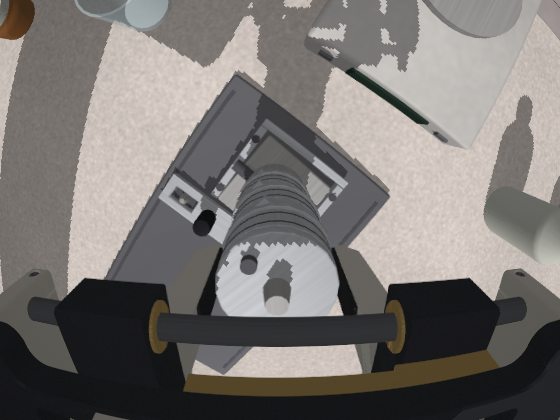

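jog_arm(deltas=[{"hand": -1,"slide": [0,0,0],"twist": -1},{"hand": -1,"slide": [0,0,0],"twist": -1},{"hand": -1,"slide": [0,0,0],"twist": -1},{"hand": -1,"slide": [0,0,-0.03],"twist": -1},{"hand": -1,"slide": [0,0,-0.07],"twist": -1},{"hand": -1,"slide": [0,0,-0.09],"twist": -1},{"hand": -1,"slide": [0,0.05,-0.09],"twist": -1},{"hand": -1,"slide": [0,0.08,-0.06],"twist": -1},{"hand": -1,"slide": [0,0.08,-0.06],"twist": -1}])

```text
clock: 54.18
ee_pos: [537.0, -21.1, 194.9]
tcp_rot: [3.139, 0.002, -1.022]
force: [0.3, -0.7, -0.3]
grip_width: 93.4
```

```bash
python3 - <<'E'
from h import *
info()
p=cap('wrist','w32'); W=cloud(p,True)
B=blob(W,(608,20),45,197,205); c,r=cv2.minEnclosingCircle(B[:,:2].astype(np.float32)); print(len(B),B[:,2].mean(),c,r)
B=blob(W,c,27,203,211); d=B[:,:2]-c; B=B[np.hypot(*d.T)>13]; print(len(B),B.mean(0), np.degrees(np.arctan2(*(B.mean(0)[:2]-c)[::-1])))
cv2.imwrite('pics/r32.png',grid(rectify(p,c,50,201,True,1/6,-9)))
E
```

```text
t 54.175 pos [537.  -21.1 194.9] rpy [ 1.7984e+02  1.3000e-01 -5.8560e+01] F [ 0.3 -0.7 -0.3] T [-0.02 -0.02  0.04] w 93.4 q [-0.13  0.32  1.67 -0.    1.16  0.9 ]
7609 201.27985133983216 (608.0906372070312, 18.853857040405273) 31.183950424194336
214 [610.41542417  35.42531433 205.74953512] 82.01417113827388
```

View pics/w32.png

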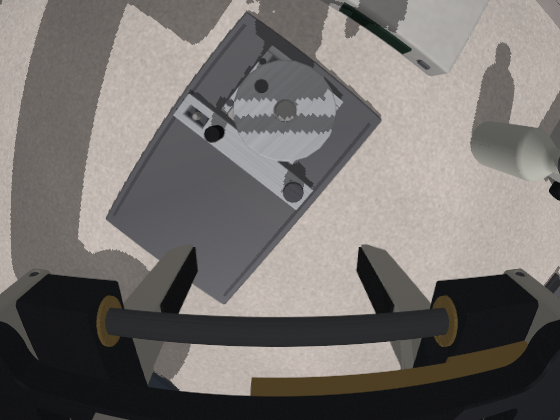

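View pics/r32.png

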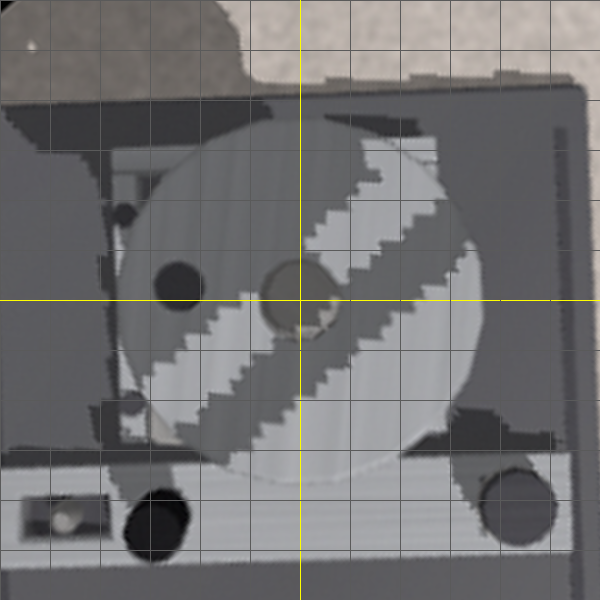

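```bash
python3 - <<'E'
from h import *
goto(560,-120,190,-7)
E
```

```text
slide [0.0957, 0.0337, 0.0062] twist -51.53 rows>= 5
```

jog_arm(deltas=[{"hand": -1,"slide": [0.04,0.0337,0],"twist": 0},{"hand": -1,"slide": [0.0957,0.0337,0],"twist": -10},{"hand": -1,"slide": [0.0957,0.0337,0],"twist": -20},{"hand": -1,"slide": [0.0957,0.0337,0],"twist": -30},{"hand": -1,"slide": [0.0957,0.0337,0],"twist": -40},{"hand": -1,"slide": [0.0957,0.0337,0],"twist": -51.5},{"hand": -1,"slide": [0.0957,0.0337,0],"twist": -51.5},{"hand": -1,"slide": [0.0957,0.0337,0],"twist": -51.5}])

```text
clock: 55.22
ee_pos: [561.1, -119.7, 196.7]
tcp_rot: [3.142, -0.001, -0.125]
force: [0.4, 0.2, -1.0]
grip_width: 92.8
```

```bash
python3 - <<'E'
from h import *
info()
p=cap('wrist','w33')
cv2.imwrite('pics/r33.png',grid(rectify(p,(609,22),60,20,True,1/5,-6.7)))
cv2.imwrite('pics/r34.png',grid(rectify(p,(608,19),60,206,True,1/5,-6.7)))
s=cap('scene','s5'); crop(s,(300,190),70,'c12',6)
E
```

```text
t 55.225 pos [ 561.1 -119.7  196.7] rpy [ 1.80e+02 -4.00e-02 -7.17e+00] F [ 0.4  0.2 -1. ] T [-0.04 -0.06 -0.01] w 92.8 q [-0.29  0.38  1.57  0.    1.19 -0.17]
```

View pics/w33.png

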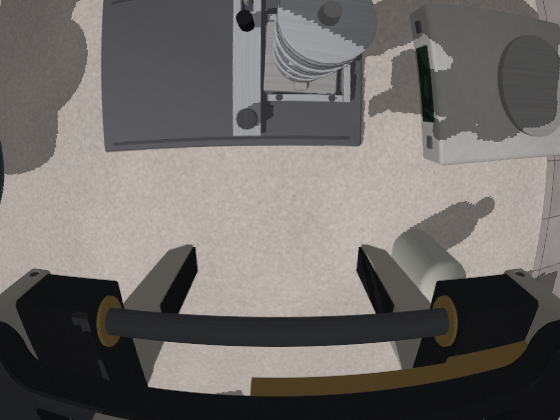

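View pics/r33.png

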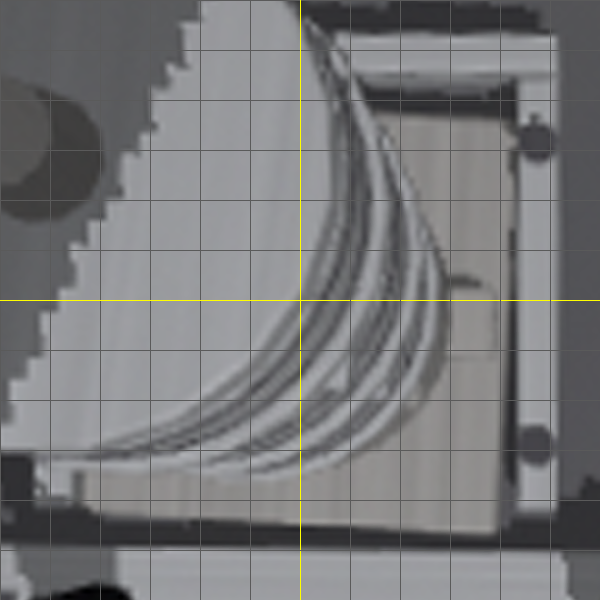

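View pics/r34.png

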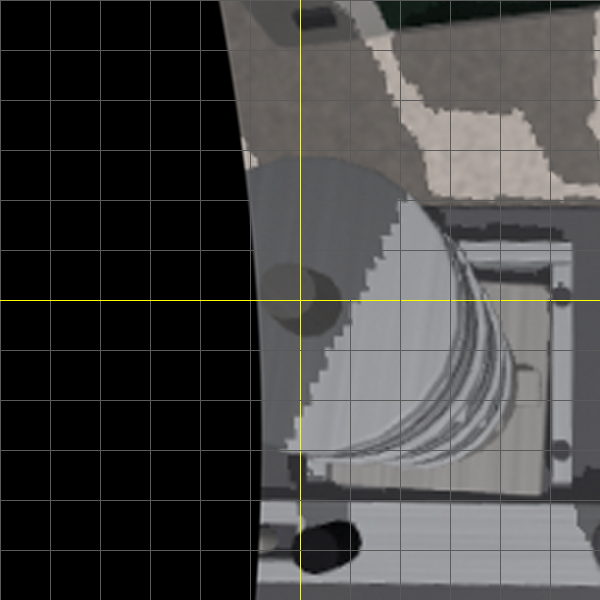

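View pics/c12.png

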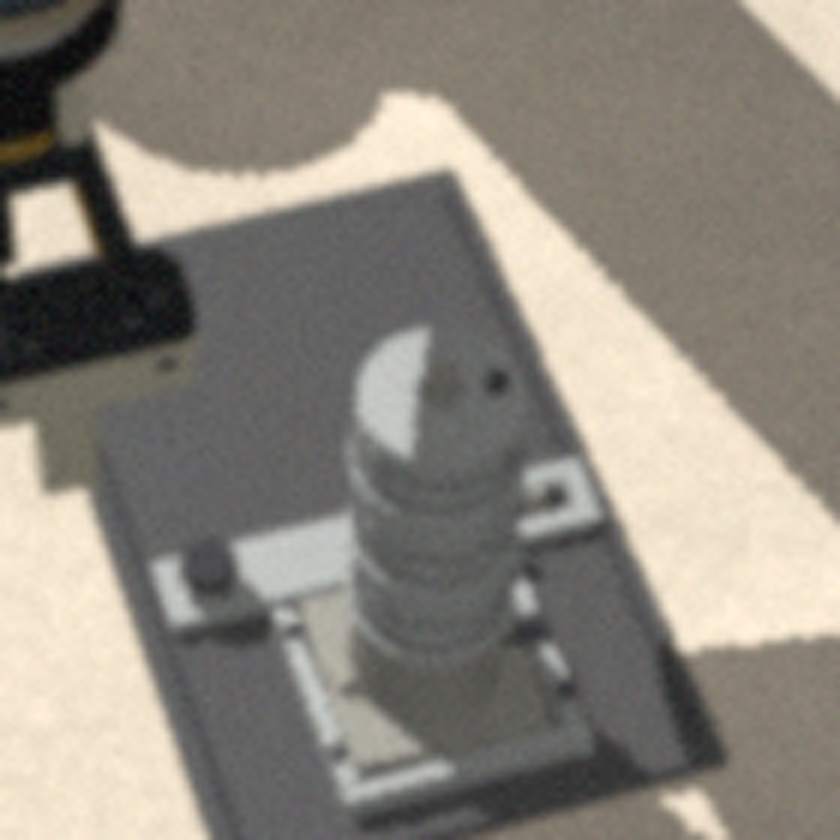

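View pics/s5.png

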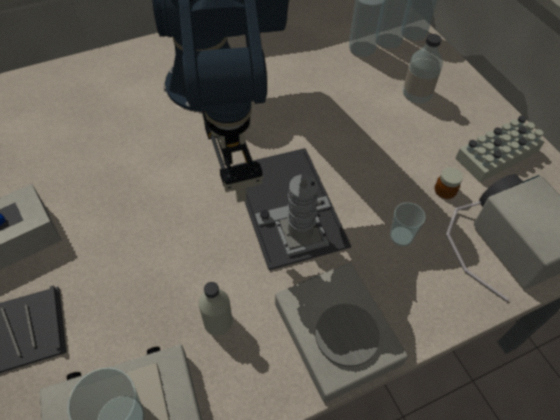

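```bash
python3 - <<'E'
from h import *
p=cap('wrist'); W=cloud(p,True)
u=np.array([.115,.993]); P=np.array([536.2,-40])
for d in (20,50,80): print(d,np.nanmedian(blob(W,P+u*d,5,-5,60)[:,2]).round(1))
S=cap('scene'); V=cloud(S)
for d in (60,90,130,160): print(d,np.nanmedian(blob(V,P+u*d,5,-5,60)[:,2]).round(1))
t=cap('top','t5')
for n,q in(('top',t),('scene',S)): print(n,[(np.round(m['rect']),round(m['conf'],2)) for m in finder.boxes_of('stage_a',q)])
E
```

```text
20 18.0
50 17.7
80 18.1
60 19.5
90 nan
130 nan
160 15.9
top [(array([260., 178.,  26.,  10.]), 0.6)]
scene [(array([303., 211.,  28.,  17.]), 0.8)]
  return np.nanmean(a, axis, out=out, keepdims=keepdims)
```

View pics/t5.png

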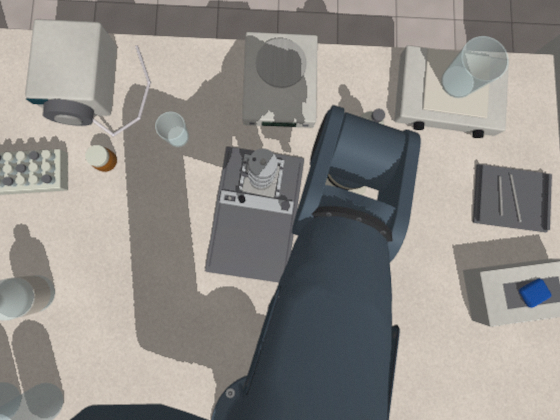

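```bash
python3 -c "
from h import *
info(); print(sign_off())"
```

```text
t 55.575 pos [ 560.5 -119.8  196.4] rpy [-180.     -0.     -7.02] F [ 0.4 -0.6 -0.1] T [-0.02 -0.07 -0.01] w 92.8 q [-0.29  0.38  1.58  0.    1.18 -0.17]
the job is handed in; nothing more can be done
None
```

The filter tower is built and handed in at about 56 s. The base is in the bay, the bar is closed over the second bolt, and both stages on the bench plus the inlet head are stacked. Each piece was turned clockwise until I felt the stop.

**What the last checks showed:**
- **Seating heights:** stage rims read 112.5 and 160.9 mm and the head top 201.3 mm, against 113, 161 and 201 expected.
- **Bar:** it read about 18 mm at three points near the pivot at the end, and at four of five points along its length just after closing. The fifth was probably off the steel. In the last scene view the readings near the slot were missing or noisy; the pictures still show the bolt through the slot.
- **Surroundings:** the jar, beaker and wash bottle are standing. No stage is left on the bench.

**Not perfect:**
- **Turn angles:** turning the stages pushed the base about 3° clockwise, within its play in the bay. The second stage sits about 5° and the head about 6° clockwise of the base's ears. The stages' ears could not be made out, so I read the stage angles from the gaps in the rim and the head's from the peg on its top. I left it there because the pieces were at their stops.
- **Gripper offset:** the real fingertips are about 35 mm short of the stated tool point, so my first close on the base missed above its rim without touching. I corrected for this afterwards.
- **Knocked stage:** the second stage had been moved about 30 mm aside before I reached it. I measured it again and picked it up from there.

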